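Load and roll down parquet sample planks on the bench trimmer

ROBOT

A 6-joint arm with a two-finger parallel gripper is mounted at the origin on a cart in front of the work surface, level with it; the furniture and walls round the work are solid. World frame = base frame: x ahead of the robot, y to its left, z up, the work surface at z = 0. Lengths are in mm, angles in rad, forces in N, time in s.
With the tool pointing down it reaches from about 350 to 775 mm from the base axis. Payload 7.3 kg.
Tool frame: the origin (TCP) lies midway between the tips of the shut fingers; the grasp point (between the pads) lies bot.tcp_to_grasp behind it (bot.tcp_to_grasp is the distance from the TCP to the grasp point, in mm); z points along the fingers, y is the direction in which the jaws open and shut (so a half turn about z gives the same grasp; the last joint's range is limited). The gripper opens to 92 mm and grips with 3 to 60 N. Pads are 19 mm wide; open, the fingers measure 130 mm over their backs; the gripper's body (75 mm by 190 mm) begins 47 mm behind the grasp point.
Start: joints at [-1.422, 0.342, 1.524, -0, 1.275, -0.146], TCP at [152.56, -502.365, 226.741] pointing down, gripper open.
Joint ranges: [-2.53, 2.53], [-0.77, 2.02], [0.04, 2.7], [-1, 4.14], [0.28, 2.66], [-3.11, 3.11]. Speed limits (rad/s): [2.57, 2.57, 3.14, 3.14, 3.14, 3.14].

INTERFACE

Orientations are given as [roll, pitch, yaw] about the fixed x, y, z axes, in that order (R = Rz(yaw) Ry(pitch) Rx(roll)).
In Python, from plant import bot gives the robot as it stands.
- The arm moves only by the shell command python3 -m inch 'ROWS'. ROWS is JSON, one flat list of numbers, 7 for each row, row after row: the shift along the world's x, y, z in cm, then the turn, a rotation vector about the world's x, y, z in degrees, then the gripper command: -1 is shut, 1 is fully open, values between are in proportion. In form: [tx, ty, tz, ax, ay, az, fingers, tx, ty, tz, ax, ay, az, fingers, ...]. A call has exactly 5 rows; each row is the pose to reach, as a shift and turn from the pose measured when the call began; what a row does not reach only later rows make up. A row lasts 1/10 s, in which the tool goes at most 50 mm and 8.59 degrees, less where a joint would pass 70% of its speed; a pose out of reach is approached as far as the arm can. A call with a gripper value outside its range is refused whole. The fingers move at their own pace and stop on an object; the grip force is fixed at half the most. Time passes only in rows, so rows that repeat a pose let the fingers close, or fill a call up. It gives the time, the measured TCP pose, the force and the opening at its end, in the units of the state.
- bot.get_obs(): the state, without advancing time (a new reading comes with each control period).
- bot.capture(name): name is "side" or "top"; returns the picture (480x640x3 uint8, red, green, blue); there is no depth.
- bot.calibration(name): a dict with "fx", "fy", "cx", "cy" (pixels), "k1" (the pictures are not rectified: a ray, as slopes to the right and down, at radius r is drawn at 1 + k1 r^2 times it, then the intrinsics apply), "cam_to_world" (4x4, takes a point from camera to world coordinates). Camera axes: x right, y down, z forward; pixel columns grow to the right and rows downward; lengths in mm; the calibration is good to about 2 mm. A picture is of the moment at which its call begins. calibration takes no time and is no camera call.
- bot.close_job(): hands the job in, once; it reports no verdict.
The state is a dict: "time": time; "joint_positions": joint angles; "dq": joint speeds; "tau": joint torques, N m; "tool_pos": TCP position; "tcp_rot": TCP orientation; "contact_force": force on the tool from outside, world axes, zero at the start; "moment": the same for the moment, N m; "grip_width": finger opening in mm.
Only numpy, scipy, OpenCV 4.12 (cv2) and the standard library are available. Lean on these libraries where they do the work, as an engineer would, in place of code of your own. Each camera call takes 0.05 s, during which the arm holds its last target.

TASK

Lift the trimmer's drop guard by its red handle and hang its slotted bar on the stud so that it stays up, then load all the sample planks side by side on the bed, bare end first under the guard and squarely against the back stop. There roll the lamellas of every plank down onto the core with the hand roller, with firm even pressure that does not bottom its sprung neck and never with the fingers; then stand the roller back in its tray, unhook the guard and lower it gently onto the planks.

Things in the scene. Friction and masses are not known exactly. Their poses are not given: they have to be found in the camera images.
- trimmer: Bench trimmer, green, fixed. Origin on the bench under the middle of its guard; +x from its open front into the machine, +y to its left. In mm: aluminium bed top z = 20, from x = -200 to the steel back stop (face at x = +30, 26 high, y -136 to 136). Columns x -6 to 46, beyond y = +-140, to z = 250; crosshead x 34 to 66, z 200 to 252.
- guard (a joint): Height (m) of the drop guard: clear pane in a yellow frame, 276 x 80 x 7 mm, in the plane x = 0 of the trimmer. 0 down (lower edge 5 mm above the bed), 0.080 at its upper stop. 0.4 kg with its bar; falls if let go. Hung on the stud it reads about 0.062, resting on the planks' bare ends about 0.013.
- hook_bar (a joint): Angle (rad) of the slotted steel bar on the guard; pivot at trimmer x -6, y +50, z 100 mm + guard height. 0 upright, + leaning to trimmer -y, range -0.06 to 0.45; it falls to 0.45 unless held or hung. Along the bar from the pivot: hook slot 22 mm wide with its top at 75 mm, closed at -y, lip at +y down to 66 mm, open below the lip; grip at 130 mm.
- stud (a point): Middle of the 10 mm thick steel stud that the bar hangs on; fixed, sticks out of the crosshead along the trimmer's -x, at trimmer x -6, y +50, z 232 mm. To hang the guard: pull the handle up till the guard reads about 0.077, swing the bar upright about its pivot (handle 57 mm to +y), lower it 15 mm: the slot drops over the stud. To free it: the reverse.
- bar_handle (a point): Middle of the bar's red handle, a rod 18 mm thick, 36 mm long, lying along the trimmer's x (centre at x = -14 mm). Grip from above, fingers closing along the trimmer's y; the rod may turn between them.
- tray_mid (a point): Middle of the floor of the roller's dark steel tray (150 x 110 mm outside, rim 14 mm high, walls 4 mm; floor 4 mm above the bench), x along its long side. Fixed.
- roller: Sprung hand roller, 0.5 kg: two dark rubber rollers in tandem, 36 mm across, 44 mm wide (axles along y at x = +-20 mm; it rolls along its x) in a steel truck 74 x 56 mm, 46 high; above, on a sprung neck, an upright wooden grip 50 (x) x 26 (y) mm, z = 72 to 132 mm. Origin at the foot under the grip's middle, neck out. It stands by itself on its rollers.
- roller_neck (a joint): How far the roller's sprung neck is pushed in (m): 0 out, 0.020 bottomed. It pushes with 4 N at first plus 0.8 N per mm, so 20 N when bottomed; the two rollers share the force.
- roller_front (a joint): Turning angle of the roller's front (+x) rubber roller (rad), free.
- wax_tin: Green tin, 86 mm across, 43 mm high; bystander, leave alone.
- screw_jar: Glass jar of screws, 66 mm across, 86 mm high; bystander, leave alone.
- vice_back (a point): Top of the rear end of the blue bench vice that stands in the way in front of the trimmer; fixed, not used. It takes up 300 mm from this point toward -x, 105 mm to either side in y, from the bench up to this height (135 mm). Carry things over or round it.
- plank_a: Parquet sample plank, 0.33 kg, one of two or three on the blue-grey mat (2 mm thick): plywood core 210 x 50 x 18 mm; on it three oak lamellas in a row, x -102 to +29 mm, 46 wide, 6 thick; bare plywood from there to its +x end, the end to go under the guard. Origin mid underside, x lengthwise. Lamella tops at z = 27 mm before, 24 mm after bedding.
- a_lamella1 (a joint): How far lamella 1 of plank_a is pressed down (m): 0 standing on its glue, 0.003 bedded on the core. Its middle is at the plank's x = -80.5 mm, 43 mm long. It yields to more than 4 N, at 1.25 mm/s for each N above that, and stays where it is pressed.
- a_lamella2 (a joint): How far lamella 2 of plank_a is pressed down (m): 0 standing on its glue, 0.003 bedded on the core. Its middle is at the plank's x = -36.5 mm, 43 mm long. It yields to more than 4 N, at 1.25 mm/s for each N above that, and stays where it is pressed.
- a_lamella3 (a joint): How far lamella 3 of plank_a is pressed down (m): 0 standing on its glue, 0.003 bedded on the core. Its middle is at the plank's x = 7.5 mm, 43 mm long. It yields to more than 4 N, at 1.25 mm/s for each N above that, and stays where it is pressed.
- plank_b: Parquet sample plank, 0.33 kg, one of two or three on the blue-grey mat (2 mm thick): plywood core 210 x 50 x 18 mm; on it three oak lamellas in a row, x -102 to +29 mm, 46 wide, 6 thick; bare plywood from there to its +x end, the end to go under the guard. Origin mid underside, x lengthwise. Lamella tops at z = 27 mm before, 24 mm after bedding.
- b_lamella1 (a joint): How far lamella 1 of plank_b is pressed down (m): 0 standing on its glue, 0.003 bedded on the core. Its middle is at the plank's x = -80.5 mm, 43 mm long. It yields to more than 4 N, at 1.25 mm/s for each N above that, and stays where it is pressed.
- b_lamella2 (a joint): How far lamella 2 of plank_b is pressed down (m): 0 standing on its glue, 0.003 bedded on the core. Its middle is at the plank's x = -36.5 mm, 43 mm long. It yields to more than 4 N, at 1.25 mm/s for each N above that, and stays where it is pressed.
- b_lamella3 (a joint): How far lamella 3 of plank_b is pressed down (m): 0 standing on its glue, 0.003 bedded on the core. Its middle is at the plank's x = 7.5 mm, 43 mm long. It yields to more than 4 N, at 1.25 mm/s for each N above that, and stays where it is pressed.
- plank_c: Parquet sample plank, 0.33 kg, one of two or three on the blue-grey mat (2 mm thick): plywood core 210 x 50 x 18 mm; on it three oak lamellas in a row, x -102 to +29 mm, 46 wide, 6 thick; bare plywood from there to its +x end, the end to go under the guard. Origin mid underside, x lengthwise. Lamella tops at z = 27 mm before, 24 mm after bedding.
- c_lamella1 (a joint): How far lamella 1 of plank_c is pressed down (m): 0 standing on its glue, 0.003 bedded on the core. Its middle is at the plank's x = -80.5 mm, 43 mm long. It yields to more than 4 N, at 1.25 mm/s for each N above that, and stays where it is pressed.
- c_lamella2 (a joint): How far lamella 2 of plank_c is pressed down (m): 0 standing on its glue, 0.003 bedded on the core. Its middle is at the plank's x = -36.5 mm, 43 mm long. It yields to more than 4 N, at 1.25 mm/s for each N above that, and stays where it is pressed.
- c_lamella3 (a joint): How far lamella 3 of plank_c is pressed down (m): 0 standing on its glue, 0.003 bedded on the core. Its middle is at the plank's x = 7.5 mm, 43 mm long. It yields to more than 4 N, at 1.25 mm/s for each N above that, and stays where it is pressed.
There are look-alikes about, which are no part of the job. Leave any blue look-alike of the roller alone.

How it is judged (in metres and radians):
On the way, in this order (a step that is already met when the one before it is completed fails the run):
1. the guard hangs by its bar on the stud, let go of (value of joint guard above 0.05 m and value of joint hook_bar below 0.15 rad and contact force between the fingers and trimmer below 0.3 N), for 0.5 s.
2. every plank lies on the bed under the hung guard, its bare end against the back stop (x of plank_a in the frame of trimmer between -0.083 and -0.069 m and y of plank_a in the frame of trimmer between -0.125 and 0.125 m and z of plank_a in the frame of trimmer between 0.015 and 0.025 m and angle between the x axis of each of plank_a, plank_b, plank_c and the x axis of trimmer, either way round below 0.1 rad and angle between each of plank_a, plank_b, plank_c's own z axis and vertical below 0.1 rad and x of plank_b in the frame of trimmer between -0.083 and -0.069 m and y of plank_b in the frame of trimmer between -0.125 and 0.125 m and z of plank_b in the frame of trimmer between 0.015 and 0.025 m and x of plank_c in the frame of trimmer between -0.083 and -0.069 m and y of plank_c in the frame of trimmer between -0.125 and 0.125 m and z of plank_c in the frame of trimmer between 0.015 and 0.025 m and value of joint guard above 0.05 m), for 0.2 s.
3. the roller turns on a plank under more than 7 N ((contact force between roller and plank_a above 7 N or contact force between roller and plank_b above 7 N or contact force between roller and plank_c above 7 N) and (velocity of joint roller_front above 0.3 rad/s or velocity of joint roller_front below -0.3 rad/s)), for 0.3 s.
4. every lamella is bedded on its core, the guard still up (value of joint each of a_lamella1, a_lamella2, a_lamella3, b_lamella1, b_lamella2, b_lamella3, c_lamella1, c_lamella2, c_lamella3 above 0.0018 m and value of joint guard above 0.05 m), for 0.2 s.
At the end, for the whole second after the job is handed in: Planks flat on the bed, bare ends in, within 8 mm of the back stop and 125 mm of its middle, within 0.1 rad of square; lamellas down 1.8 of 3 mm or more; guard down on the planks (under 0.0165); roller upright and still in its tray, within 45 mm of its middle (x of plank_a in the frame of trimmer between -0.083 and -0.069 m and y of plank_a in the frame of trimmer between -0.125 and 0.125 m and z of plank_a in the frame of trimmer between 0.015 and 0.025 m and angle between the x axis of each of plank_a, plank_b, plank_c and the x axis of trimmer, either way round below 0.1 rad and angle between each of plank_a, plank_b, plank_c's own z axis and vertical below 0.1 rad and x of plank_b in the frame of trimmer between -0.083 and -0.069 m and y of plank_b in the frame of trimmer between -0.125 and 0.125 m and z of plank_b in the frame of trimmer between 0.015 and 0.025 m and x of plank_c in the frame of trimmer between -0.083 and -0.069 m and y of plank_c in the frame of trimmer between -0.125 and 0.125 m and z of plank_c in the frame of trimmer between 0.015 and 0.025 m and value of joint each of a_lamella1, a_lamella2, a_lamella3, b_lamella1, b_lamella2, b_lamella3, c_lamella1, c_lamella2, c_lamella3 above 0.0018 m and value of joint guard below 0.0165 m and horizontal distance between roller and tray_mid below 0.045 m and angle between roller's own z axis and vertical below 0.12 rad and height (world z) of roller below 0.015 m and linear speed of roller below 0.02 m/s); the robot touches nothing.
It fails at once if the guard is let fall (faster than 0.5 m/s) (velocity of joint guard below -0.5 m/s).
It fails at once if the roller is pressed past the end of its spring (over 30 N on a plank) (contact force between roller and plank_a above 30 N or contact force between roller and plank_b above 30 N or contact force between roller and plank_c above 30 N).
It fails at once if the fingers press on a lamella (over 3 N) (contact force between the fingers and a_lamella1_c0 above 3 N or contact force between the fingers and a_lamella2_c0 above 3 N or contact force between the fingers and a_lamella3_c0 above 3 N or contact force between the fingers and b_lamella1_c0 above 3 N or contact force between the fingers and b_lamella2_c0 above 3 N or contact force between the fingers and b_lamella3_c0 above 3 N or contact force between the fingers and c_lamella1_c0 above 3 N or contact force between the fingers and c_lamella2_c0 above 3 N or contact force between the fingers and c_lamella3_c0 above 3 N).
It fails at once if a bystander is moved more than 40 mm (distance of any of wax_tin, screw_jar from where it was at the start of the episode above 0.04 m).
Of plank_a, plank_b, plank_c only 2 to 3 are there at a start; the rules pass over those that are not, and their reading is None.
At some moment in a run one of plank_a, plank_b, plank_c may be knocked a few centimetres aside while the robot is not near it.
It also fails if it takes over 210 s, if anything falls off the work surface, if the arm or the gripper's body presses on something with over 40 N, if the wrist force passes 120 N, or if a joint passes its speed limit or range.

## Working session

There is one attempt and no reset: what is moved stays moved. The work goes in short steps, Python scripts to look and compute and a shell command to move; the robot and the scene stay as the last step left them, time stands still between calls to the robot, and variables do not carry over. Pictures are saved under pics/ and viewed, and the job is handed in when it is done.

I'll start with the state and both camera pictures.

```bash
ls; mkdir -p pics
python3 - <<'E'
from plant import bot
import cv2
o=bot.get_obs(); print(o, bot.tcp_to_grasp)
for n in("side","top"):
    im=bot.capture(n); cv2.imwrite(f"pics/{n}0.png",im[:,:,::-1]); print(n,bot.calibration(n))
E
```

```text
pics
{'time': 0.0, 'joint_positions': array([-1.42201008e+00,  3.42706102e-01,  1.52502131e+00,  1.46206038e-07,
        1.27541077e+00, -1.46012578e-01]), 'dq': array([ 0.00078648,  0.00156367,  0.00057242,  0.00111036,  0.00010654,
       -0.00114388]), 'tau': array([ 1.41525859e-03, -4.31232297e+01, -2.44225538e+01,  7.18342862e-02,
        5.59650629e-02, -1.44923843e-04]), 'tool_pos': array([ 152.49044026, -501.93399031,  226.05209849]), 'tcp_rot': array([-3.14006358e+00, -2.25004807e-04,  2.94798610e-01]), 'contact_force': array([-0.35629405, -0.05134567,  0.20795869]), 'moment': array([ 0.02568753, -0.00156322, -0.03394294]), 'grip_width': 92.00079994239314} 18.8
side {'fx': 464.69534357605795, 'fy': 464.69534357605795, 'cx': 323.47029402969457, 'cy': 239.43474624717368, 'k1': 0.028428063483580394, 'cam_to_world': array([[-8.15607498e-01, -3.68439128e-01,  4.46135651e-01,
        -2.45769239e+01],
       [-5.78601749e-01,  5.16548107e-01, -6.31187824e-01,
         7.19781163e+02],
       [ 2.10376535e-03, -7.72936389e-01, -6.34480033e-01,
         8.94181403e+02],
       [ 0.00000000e+00,  0.00000000e+00,  0.00000000e+00,
         1.00000000e+00]])}
top {'fx': 612.9966916919458, 'fy': 612.9966916919458, 'cx': 320.31104578785994, 'cy': 230.4829032308176, 'k1': -0.17637175493976553, 'cam_to_world': array([[-2.29750432e-02, -9.92977120e-01,  1.16054240e-01,
         3.40342739e+02],
       [-9.99731623e-01,  2.24745977e-02, -5.61906215e-03,
        -9.31242339e+00],
       [ 2.97132779e-03, -1.16152192e-01, -9.93226983e-01,
         1.75443427e+03],
       [ 0.00000000e+00,  0.00000000e+00,  0.00000000e+00,
         1.00000000e+00]])}
```

View pics/side0.png

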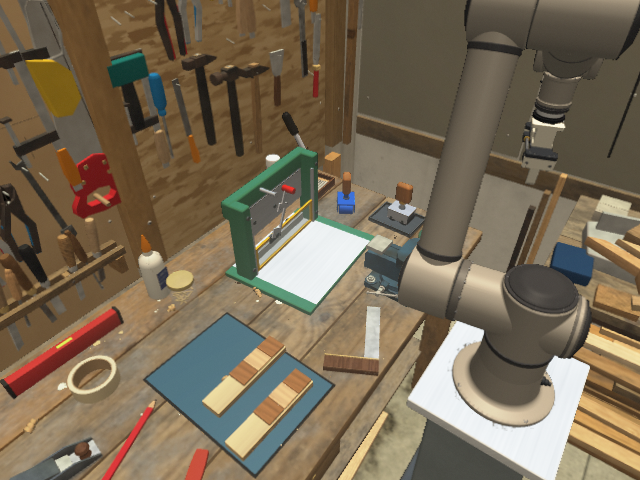

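View pics/top0.png

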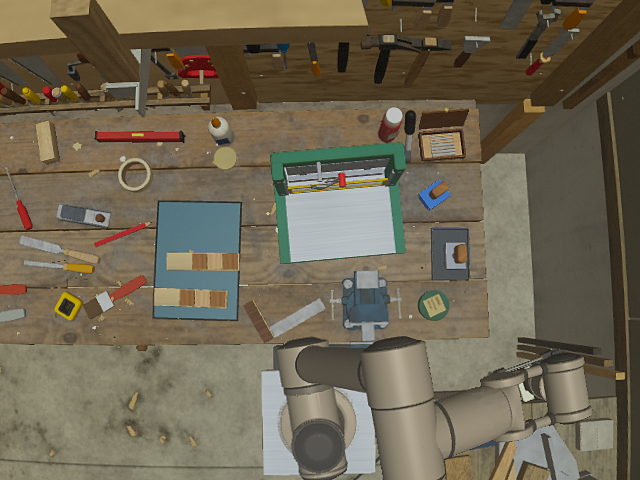

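```bash
cat > h.py <<'E'
import numpy as np, cv2
from plant import bot
def cal(n):
    c=bot.calibration(n); return c,np.array(c["cam_to_world"])
def ray(n,u,v):
    c,T=cal(n); xd=(u-c["cx"])/c["fx"]; yd=(v-c["cy"])/c["fy"]
    x,y=xd,yd
    for _ in range(30):
        s=1+c["k1"]*(x*x+y*y); x,y=xd/s,yd/s
    d=T[:3,:3]@np.array([x,y,1.]); return T[:3,3],d
def onz(n,u,v,z):
    o,d=ray(n,u,v); return o+d*(z-o[2])/d[2]
def tri(p,q):  # top px, side px
    o1,d1=ray("top",*p);o2,d2=ray("side",*q)
    A=np.array([d1,-d2]).T; s=np.linalg.lstsq(A,o2-o1,rcond=None)[0]
    a=o1+d1*s[0];b=o2+d2*s[1]; return (a+b)/2,np.linalg.norm(a-b)
def proj(n,P):
    c,T=cal(n); P=np.atleast_2d(P); X=(P-T[:3,3])@T[:3,:3]
    x=X[:,0]/X[:,2];y=X[:,1]/X[:,2];s=1+c["k1"]*(x*x+y*y)
    return np.stack([c["fx"]*x*s+c["cx"],c["fy"]*y*s+c["cy"]],1)
def crop(im,x0,y0,x1,y1,k,name):
    o=cv2.resize(im[y0:y1,x0:x1],None,fx=k,fy=k,interpolation=cv2.INTER_CUBIC)
    for i in range(x0-x0%10+10,x1,10):
        X=int((i-x0+.5)*k); cv2.line(o,(X,0),(X,8 if i%50 else 16),(0,0,255) ,1)
        if i%20==0: cv2.putText(o,str(i),(X+1,18),0,.35,(0,255,255),1)
    for j in range(y0-y0%10+10,y1,10):
        Y=int((j-y0+.5)*k); cv2.line(o,(0,Y),(8,Y),(0,0,255),1)
        if j%20==0: cv2.putText(o,str(j),(10,Y+4),0,.35,(0,255,255),1)
    cv2.imwrite(name,o)
def st():
    o=bot.get_obs(); print("t %.2f"%o["time"],"tcp",o["tool_pos"].round(1),"rot",o["tcp_rot"].round(3),"F",o["contact_force"].round(1),"w %.1f"%o["grip_width"],"q",o["joint_positions"].round(2)); return o
E
python3 - <<'E'
from h import *
t=cv2.imread("pics/top0.png"); s=cv2.imread("pics/side0.png")
crop(t,260,135,420,275,5,"pics/t_trim.png")
crop(t,145,190,255,330,4,"pics/t_pl.png")
crop(t,410,165,490,335,3.5,"pics/t_rol.png")
crop(s,210,140,390,320,3.3,"pics/s_trim.png")
crop(s,320,165,450,300,4.4,"pics/s_rol.png")
crop(s,140,305,340,475,3.5,"pics/s_pl.png")
E
```

```text
(no output)
```

View pics/t_trim.png

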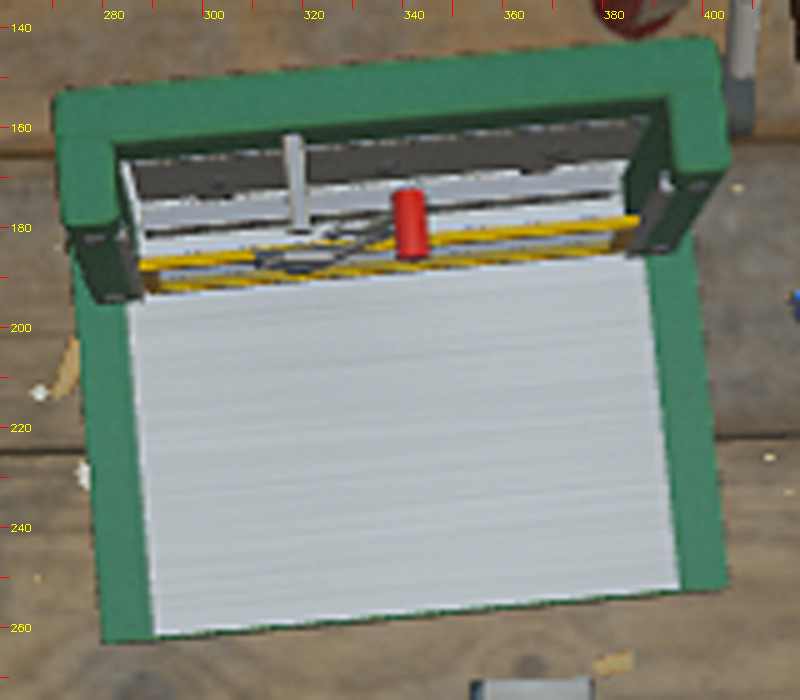

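View pics/t_pl.png

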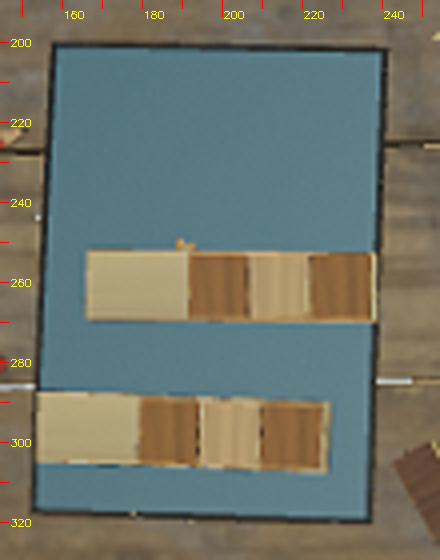

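View pics/t_rol.png

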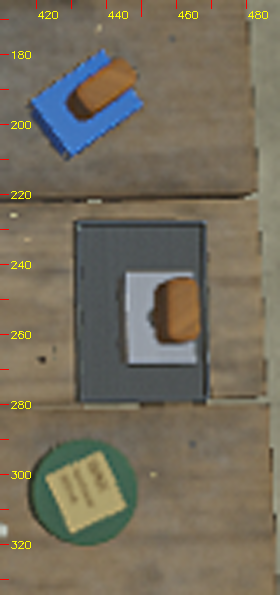

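View pics/s_trim.png

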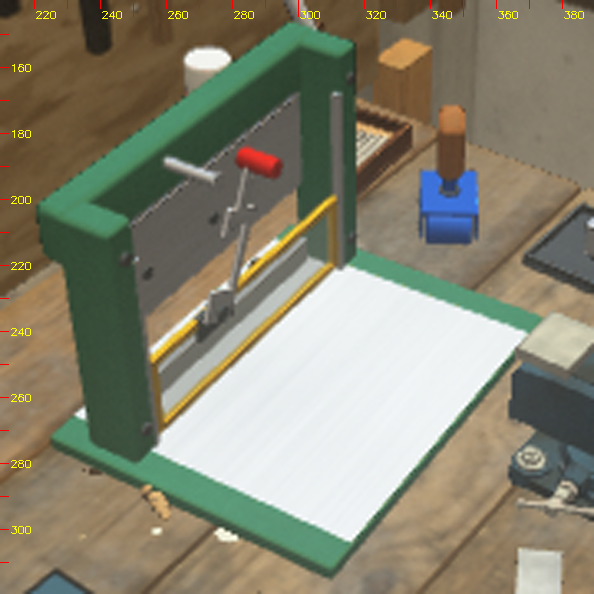

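View pics/s_rol.png

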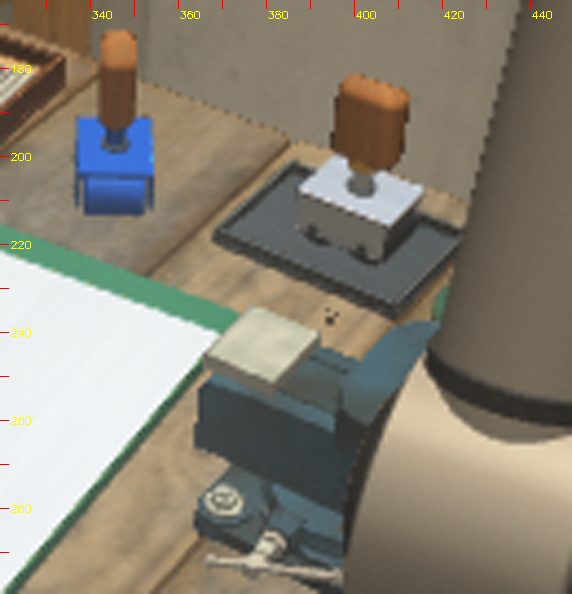

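View pics/s_pl.png

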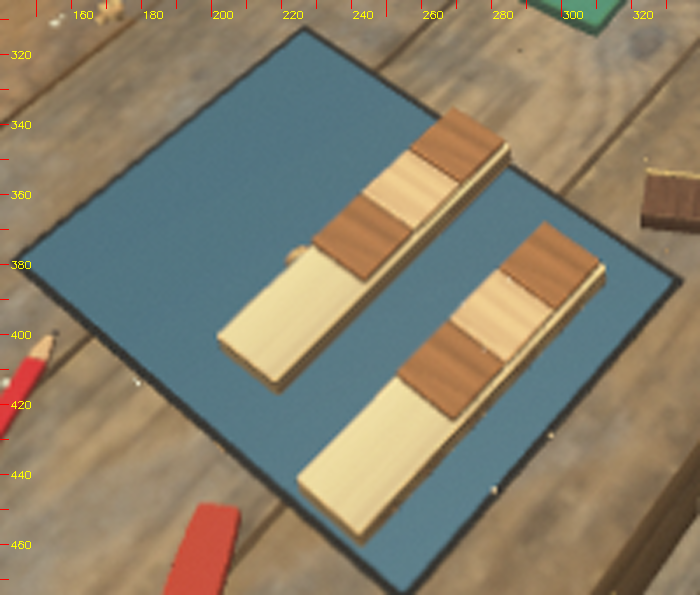

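```bash
cat > fit.py <<'E'
from h import *
from scipy.optimize import least_squares
def fitT(obs,x0):
    # obs: (cam,u,v,local xyz)
    def P(p,l):
        c,s=np.cos(p[2]),np.sin(p[2]); return np.array([p[0]+c*l[0]-s*l[1],p[1]+s*l[0]+c*l[1],l[2]])
    f=lambda p: np.concatenate([proj(o[0],P([p[0]*1000,p[1]*1000,p[2]],o[3]))[0]-np.array(o[1:3]) for o in obs])
    r=least_squares(f,x0); p=r.x*[1000,1000,1]; return p,r.fun.reshape(-1,2).round(1)
E
python3 - <<'E'
from fit import *
def T(x,y,k=5,x0=260,y0=135): return ("top",x0+x/k-.5,y0+y/k-.5)
def S(x,y,k=3.3,x0=210,y0=140): return ("side",x0+x/k-.5,y0+y/k-.5)
obs=[(*T(117,222),(-6,140,250)),(*T(677,175),(-6,-140,250)),
 (*T(410,223),(-14,50-125*np.sin(.45)-0, 100+130*np.cos(.45))), ]
print(fitT(obs[:2],[.6,0,0]))
for u in (T(155,636),T(680,589),T(104,643),T(728,590)): print(u, onz("top",u[1],u[2],20))
for u in (S(355,543),S(330,575),S(528,340),S(545,322)): print("side",u, onz("side",u[1],u[2],20))
h=tri(T(410,223)[1:],S(258,162)[1:]); print("handle",h)
print("stud tip", tri(T(300,232)[1:],S(215,178)[1:]))
print("stud root", tri(T(293,136)[1:],S(167,160)[1:]))
def R(x,y):return T(x,y,3.5,410,165)
for c in ((126,272),(197,272),(127,364),(197,364)): print("truck",onz(*R(*c),50))
for c in ((76,222),(208,222),(206,402),(78,402)): print("tray",onz(*R(*c),14))
for c in ((185,280),(200,285),(196,343),(165,340)): print("gripTop",onz(*R(*c),136))
def Pl(x,y):return T(x,y,4,145,190)
for c in ((86,251),(188,251),(375,252),(377,322),(188,321),(86,319)): print("p1",onz(*Pl(*c),20 if c[0]<370 else 20))
for c in ((37,392),(140,393),(328,403),(325,472),(140,468),(37,463)): print("p2",onz(*Pl(*c),20))
E
```

```text
(array([ 6.63036584e+02, -6.76076137e+01,  6.39847622e-02]), array([[ 0.4, -0. ],
       [-0.4,  0. ]]))
('top', 290.5, 261.7) [455.86926306  67.38255707  20.        ]
('top', 395.5, 252.3) [ 475.65977137 -231.63463119   20.        ]
('top', 280.3, 263.1) [452.52438171  96.38007634  20.        ]
('top', 405.1, 252.5) [ 474.41761755 -259.11596421   20.        ]
side ('side', 317.07575757575756, 304.04545454545456) [453.98307652  70.02282279  20.        ]
side ('side', 309.5, 313.74242424242425) [450.27162174 107.12130125  20.        ]
side ('side', 369.5, 242.53030303030303) [ 471.58315207 -216.77661899   20.        ]
side ('side', 374.6515151515151, 237.07575757575756) [ 472.20879472 -247.58126944   20.        ]
handle (array([652.22464109, -74.56420982, 215.14264168]), np.float64(2.3621668169842587))
stud tip (array([646.17864774, -17.37638374, 232.97741564]), np.float64(4.750971181746842))
stud root (array([695.21886615, -15.59791619, 231.93850938]), np.float64(2.5077820966857742))
truck [ 498.26817033 -370.64546642   50.        ]
truck [ 496.85669273 -428.899876     50.        ]
t
[... 330 characters left out ...]
1  136.        ]
gripTop [ 478.90969508 -409.58621122  136.        ]
gripTop [ 434.55794179 -404.35102662  136.        ]
gripTop [ 437.50280911 -380.33366011  136.        ]
p1 [490.17883494 424.7920758   20.        ]
p1 [488.70991072 350.40712114  20.        ]
p1 [485.23072446 215.75762716  20.        ]
p1 [435.38654266 214.81833016  20.        ]
p1 [438.65667612 350.51831584  20.        ]
p1 [441.38126868 424.69728519  20.        ]
p2 [389.74417294 460.5850448   20.        ]
p2 [387.9546466  385.46940781  20.        ]
p2 [378.65900729 250.37607954  20.        ]
p2 [329.98136492 253.06393102  20.        ]
p2 [334.7078125  385.75457666  20.        ]
p2 [339.13272278 460.69164968  20.        ]
```

Choices before the first reach:
- **Red handle:** the only candidate on the trimmer is the rod at top (341,179) / side (288,189). The other red items, the level at (140,136) and the pencil and chisel at (120,233), are loose on the bench.
- **Roller:** the candidates are the grey truck in the dark tray at top (455,253) and the blue look-alike at (435,195). I choose the grey one.
- **Planks:** there are two on the mat, at (200,261) and (190,298). The walnut bit at (257,320) is off the mat and belongs to a try square.

The crops confirm each of these. The trimmer fits at (664.5, -68.5) with yaw 0.064. The handle triangulates to (652,-75,215), against an expected (651,-76,217).

I'll rise first and square the yaw.

```bash
python3 -m inch '[0,0,4,0,0,-3,0, 1,1,8,0,0,-6,0, 3,3,12,0,0,-9,0, 7,6,15,0,0,-12,-0.04, 11,9.5,17,0,0,-13.2,-0.04]'; python3 -c "from h import *;st()"
```

```text
time: 0.6
tool_pos: [252.6, -415.7, 392.2]
tcp_rot: [3.141, -0.001, 0.061]
contact_force: [0.6, -0.4, -0.3]
grip_width: 56.5
t 0.60 tcp [ 252.6 -415.7  392.2] rot [ 3.141e+00 -1.000e-03  6.100e-02] F [ 0.6 -0.4 -0.3] w 56.5 q [-1.18  0.19  1.28  0.    1.67  0.33]
```

```bash
python3 -m inch '[3.5,3,0,0,0,0,-0.04, 7,6,0,0,0,0,-0.04, 10.5,9,0,0,0,0,-0.04, 14,12,0,0,0,0,-0.04, 17.5,15,0,0,0,0,-0.04]' && python3 -m inch '[3.5,3,0,0,0,0,-0.04, 7,6,0,0,0,0,-0.04, 10.5,9,0,0,0,0,-0.04, 14,12,0,0,0,0,-0.04, 17.5,15,0,0,0,0,-0.04]'; python3 -c "from h import *;st()"
```

```text
time: 1.1
tool_pos: [428.7, -264.1, 392.0]
tcp_rot: [3.141, -0.0, 0.061]
contact_force: [0.3, -1.2, 0.7]
grip_width: 44.0
time: 1.6
tool_pos: [604.8, -112.5, 391.6]
tcp_rot: [3.142, 0.0, 0.061]
contact_force: [0.8, -0.4, 0.8]
grip_width: 43.8
t 1.60 tcp [ 604.8 -112.5  391.6] rot [3.142 0.    0.061] F [ 0.8 -0.4  0.8] w 43.8 q [-0.31  0.47  0.88 -0.    1.79  1.2 ]
```

Run:
```python
from h import *
for p in ("top","side"):
    im=bot.capture(p)[:,:,::-1]; cv2.imwrite(f"pics/{p}1.png",im)
t=cv2.imread("pics/top1.png"); crop(t,260,130,420,270,5,"pics/t1.png")
```

```text
(no output)
```

View pics/side1.png

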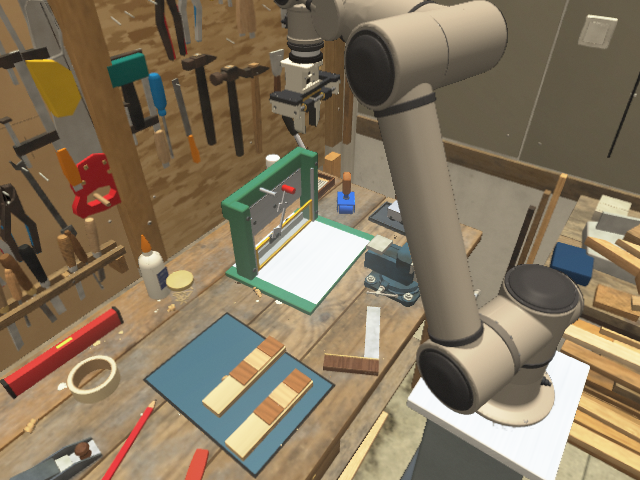

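The side view shows the gripper above the trimmer with the red handle clear at (288,189). I'll move over the handle and part-way down.

```bash
python3 -m inch '[2.2,1.9,0,0,0,0,-0.04, 4.5,3.7,-2,0,0,0,-0.04, 4.5,3.7,-6,0,0,0,-0.04, 4.5,3.7,-10,0,0,0,-0.04, 4.5,3.7,-13,0,0,0,-0.04]'
python3 - <<'E'
from h import *
st()
for p in ("top","side"):
    im=bot.capture(p)[:,:,::-1]; cv2.imwrite(f"pics/{p}2.png",im)
crop(cv2.imread("pics/side2.png"),220,100,380,260,4,"pics/s2.png")
crop(cv2.imread("pics/top2.png"),260,120,420,270,4,"pics/t2.png")
E
```

```text
time: 2.2
tool_pos: [650.3, -72.9, 256.0]
tcp_rot: [-3.138, 0.006, 0.066]
contact_force: [0.1, -0.6, -1.2]
grip_width: 44.0
t 2.20 tcp [650.3 -72.9 256. ] rot [-3.138  0.006  0.066] F [ 0.1 -0.6 -1.2] w 44.0 q [-0.23  0.58  1.06  0.    1.51  1.27]
```

View pics/s2.png

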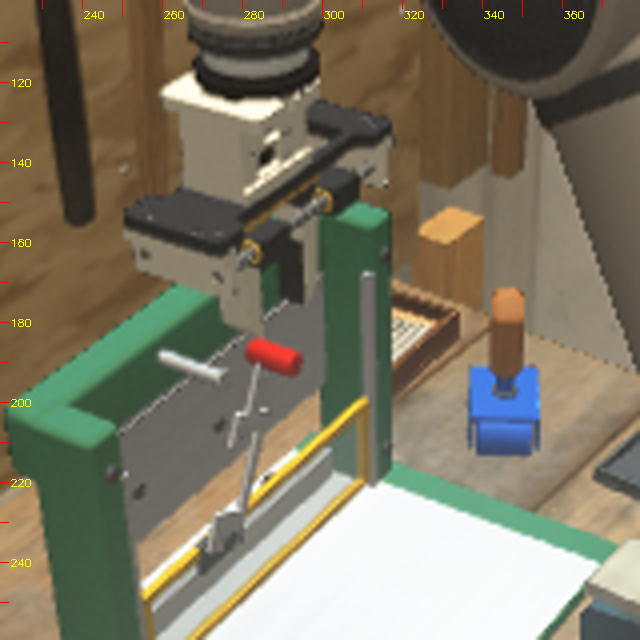

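View pics/t2.png

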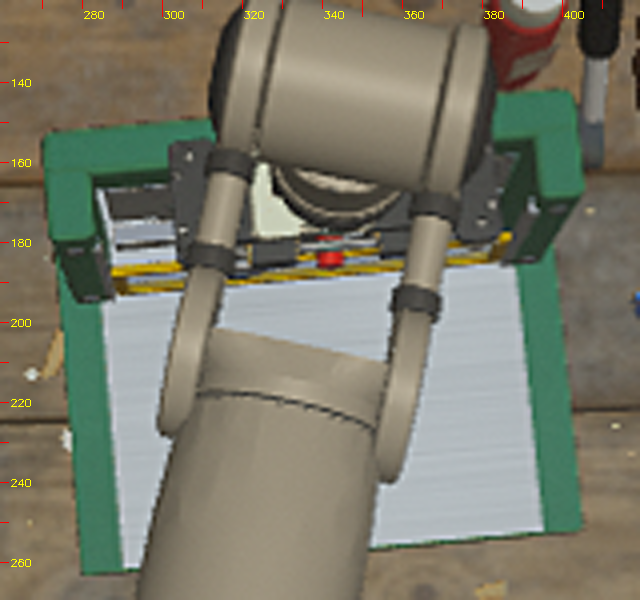

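Both views show the fingers straight above the red rod at side (285,188) / top (341,183). I'll descend and close.

```bash
python3 -m inch '[0,-0.2,-2,0,0,0,-0.04, 0,-0.2,-4,0,0,0,-0.04, 0,-0.2,-5.8,0,0,0,-0.04, 0,-0.2,-5.8,0,0,0,-0.04, 0,-0.2,-5.8,0,0,0,-0.04]'; python3 -m inch '[0,0,0,0,0,0,-1, 0,0,0,0,0,0,-1, 0,0,0,0,0,0,-1, 0,0,0,0,0,0,-1, 0,0,0,0,0,0,-1]'; python3 -c "from h import *;st()"
```

```text
time: 2.8
tool_pos: [649.6, -75.3, 197.8]
tcp_rot: [-3.137, 0.01, 0.066]
contact_force: [0.1, 1.4, 0.4]
grip_width: 43.9
time: 3.3
tool_pos: [649.8, -75.1, 198.4]
tcp_rot: [-3.137, 0.009, 0.066]
contact_force: [-0.0, 1.9, 3.6]
grip_width: 17.0
t 3.30 tcp [649.8 -75.1 198.4] rot [-3.137  0.009  0.066] F [-0.   1.9  3.6] w 17.0 q [-0.23  0.61  1.16  0.    1.38  1.27]
```

Width 17 means the rod is held. I'll lift 40 mm first and check.

```bash
python3 -m inch '[0,0,0.6,0,0,0,-1, 0,0,1.4,0,0,0,-1, 0,0,2.2,0,0,0,-1, 0,0,3.0,0,0,0,-1, 0,0,3.8,0,0,0,-1]'
python3 - <<'E'
from h import *
st()
im=bot.capture("side")[:,:,::-1]; cv2.imwrite(f"pics/side3.png",im)
crop(im,220,100,380,260,4,"pics/s3.png")
E
```

```text
time: 3.8
tool_pos: [649.7, -74.9, 237.1]
tcp_rot: [-3.137, 0.01, 0.066]
contact_force: [1.8, 1.5, -5.2]
grip_width: 17.4
t 3.80 tcp [649.7 -74.9 237.1] rot [-3.137  0.01   0.066] F [ 1.8  1.5 -5.2] w 17.4 q [-0.23  0.59  1.1   0.    1.47  1.27]
```

View pics/s3.png

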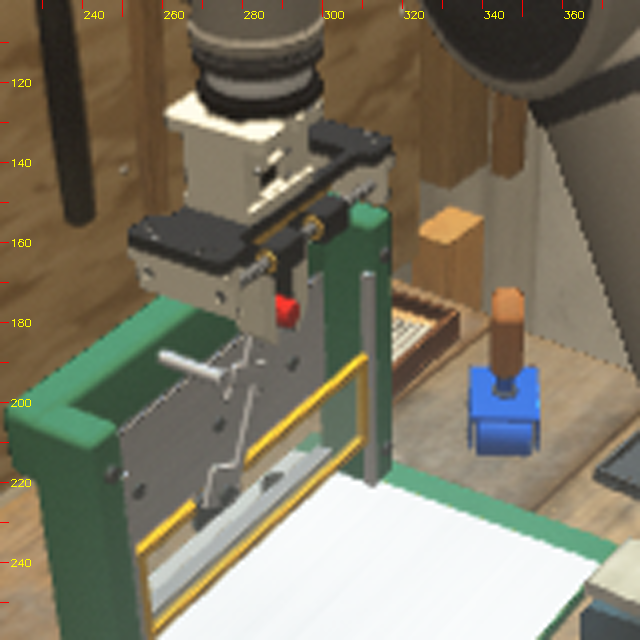

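The guard is rising with the bar leaning (handle at side (287,178)). I'll go on to about 0.077.

```bash
python3 -m inch '[0,0,0.8,0,0,0,-1, 0,0,1.6,0,0,0,-1, 0,0,2.4,0,0,0,-1, 0,0,3.2,0,0,0,-1, 0,0,3.9,0,0,0,-1]'; python3 -m inch '[0,0,0,0,0,0,-1, 0,0,0,0,0,0,-1, 0,0,0,0,0,0,-1, 0,0,0,0,0,0,-1, 0,0,0,0,0,0,-1]'
python3 - <<'E'
from h import *
o=st()
# arc about pivot, from angle .45 to 0; tool shift in world
yaw=.064
for a in np.linspace(.45,0,11):
    dl=130*(np.sin(.45)-np.sin(a)); dz=130*(np.cos(a)-np.cos(.45))
    print(round(a,3),(np.array([-np.sin(yaw)*dl,np.cos(yaw)*dl,dz])/10).round(2))
E
```

```text
time: 4.35
tool_pos: [649.8, -75.1, 278.4]
tcp_rot: [-3.137, 0.008, 0.066]
contact_force: [0.5, 2.8, -4.3]
grip_width: 16.7
time: 4.85
tool_pos: [649.8, -75.1, 278.5]
tcp_rot: [-3.137, 0.008, 0.066]
contact_force: [0.6, 3.6, -4.2]
grip_width: 17.1
t 4.85 tcp [649.8 -75.1 278.5] rot [-3.137  0.008  0.066] F [ 0.6  3.6 -4.2] w 17.1 q [-0.23  0.57  1.01  0.    1.56  1.27]
0.45 [-0.  0.  0.]
0.405 [-0.03  0.53  0.24]
0.36 [-0.07  1.07  0.46]
0.315 [-0.1   1.62  0.65]
0.27 [-0.14  2.18  0.82]
0.225 [-0.18  2.75  0.97]
0.18 [-0.21  3.32  1.08]
0.135 [-0.25  3.9   1.18]
0.09 [-0.29  4.48  1.24]
0.045 [-0.32  5.06  1.28]
0.0 [-0.36  5.64  1.29]
```

```bash
python3 -m inch '[-0.03,0.53,0.12,0,0,0,-1, -0.07,1.07,0.32,0,0,0,-1, -0.1,1.62,0.5,0,0,0,-1, -0.14,2.18,0.67,0,0,0,-1, -0.18,2.75,0.82,0,0,0,-1]'
python3 - <<'E'
from h import *
st()
im=bot.capture("side")[:,:,::-1]; cv2.imwrite(f"pics/side4.png",im)
crop(im,220,80,380,240,4,"pics/s4.png")
E
```

```text
time: 5.35
tool_pos: [647.9, -47.3, 287.0]
tcp_rot: [-3.138, 0.008, 0.066]
contact_force: [-0.1, -3.6, -3.2]
grip_width: 17.3
t 5.35 tcp [647.9 -47.3 287. ] rot [-3.138  0.008  0.066] F [-0.1 -3.6 -3.2] w 17.3 q [-0.19  0.56  1.01  0.    1.58  1.31]
```

View pics/s4.png

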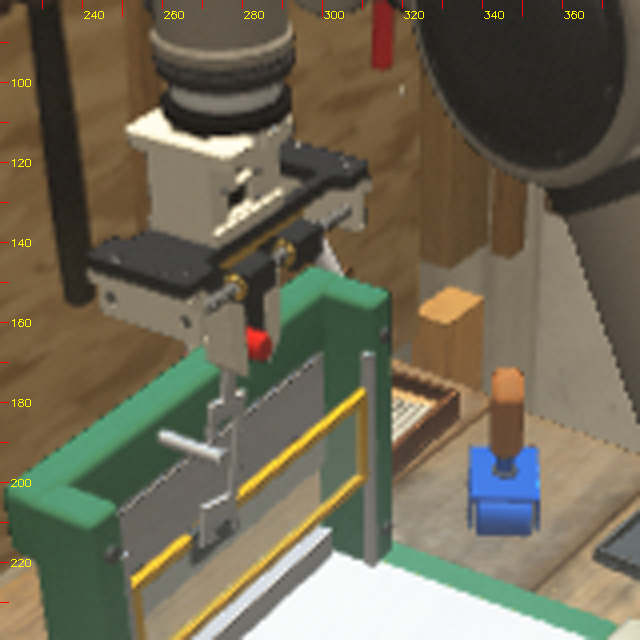

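The stud at side (272,193) sits just below the hook lip. I'll finish the swing.

```bash
python3 -m inch '[-0.03,0.57,0.1,0,0,0,-1, -0.07,1.15,0.18,0,0,0,-1, -0.11,1.73,0.22,0,0,0,-1, -0.14,2.31,0.25,0,0,0,-1, -0.18,2.85,0.26,0,0,0,-1]'
python3 - <<'E'
from h import *
st()
im=bot.capture("side")[:,:,::-1]; cv2.imwrite(f"pics/side5.png",im)
crop(im,220,80,380,240,4,"pics/s5.png")
E
```

```text
time: 5.9
tool_pos: [645.9, -17.4, 289.8]
tcp_rot: [-3.137, 0.008, 0.067]
contact_force: [-0.5, -2.2, -2.7]
grip_width: 17.2
t 5.90 tcp [645.9 -17.4 289.8] rot [-3.137  0.008  0.067] F [-0.5 -2.2 -2.7] w 17.2 q [-0.15  0.55  1.02  0.    1.58  1.36]
```

View pics/s5.png

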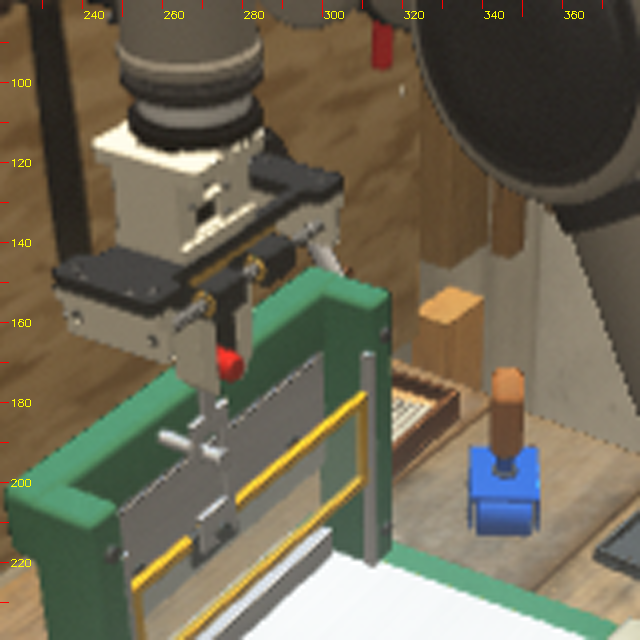

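The stud now passes through the bar under the lip, at side (268,190). I'll lower 15 mm.

```bash
python3 -m inch '[0,0,-0.3,0,0,0,-1, 0,0,-0.6,0,0,0,-1, 0,0,-0.9,0,0,0,-1, 0,0,-1.2,0,0,0,-1, 0,0,-1.5,0,0,0,-1]';python3 -m inch '[0,0,-0.05,0,0,0,-1, 0,0,-0.1,0,0,0,-1, 0,0,-0.1,0,0,0,-1, 0,0,-0.1,0,0,0,-1, 0,0,-0.1,0,0,0,-1]'
python3 - <<'E'
from h import *
st()
im=bot.capture("side")[:,:,::-1]; cv2.imwrite(f"pics/side6.png",im)
crop(im,220,80,380,240,4,"pics/s6.png")
E
```

```text
time: 6.45
tool_pos: [646.1, -16.7, 276.5]
tcp_rot: [-3.137, 0.006, 0.067]
contact_force: [-5.5, -1.1, 14.4]
grip_width: 16.9
time: 6.95
tool_pos: [646.1, -16.6, 276.7]
tcp_rot: [-3.137, 0.005, 0.067]
contact_force: [-3.7, -1.8, 5.1]
grip_width: 17.0
t 6.95 tcp [646.1 -16.6 276.7] rot [-3.137  0.005  0.067] F [-3.7 -1.8  5.1] w 17.0 q [-0.15  0.55  1.05  0.    1.54  1.36]
```

View pics/s6.png

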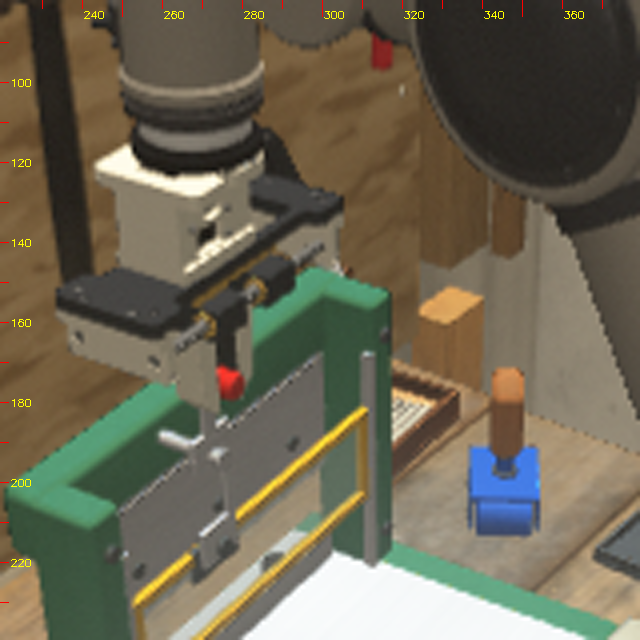

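Run:
```python
from h import *
yaw=.064;c,s=np.cos(yaw),np.sin(yaw);o=np.array([664.5,-68.5])
def W(x,y,z): return [o[0]+c*x-s*y,o[1]+s*x+c*y,z]
im0=cv2.imread("pics/side0.png")
for g in (0,60,62,65,68,71):
    print(g,proj("side",[W(-3.5,-138,25+g),W(-3.5,-138,105+g),W(-3.5,138,105+g)]).round(1).tolist())
crop(cv2.imread("pics/side6.png"),250,165,325,235,8,"pics/s6b.png")
crop(im0,250,185,325,275,8,"pics/s0b.png")
```

```text
0 [[313.1, 219.4], [312.8, 198.0], [255.6, 248.8]]
60 [[312.9, 203.5], [312.5, 181.0], [253.5, 230.8]]
62 [[312.8, 203.0], [312.5, 180.4], [253.4, 230.2]]
65 [[312.8, 202.1], [312.5, 179.5], [253.3, 229.2]]
68 [[312.8, 201.3], [312.5, 178.6], [253.2, 228.3]]
71 [[312.8, 200.5], [312.5, 177.7], [253.1, 227.3]]
```

View pics/s6b.png

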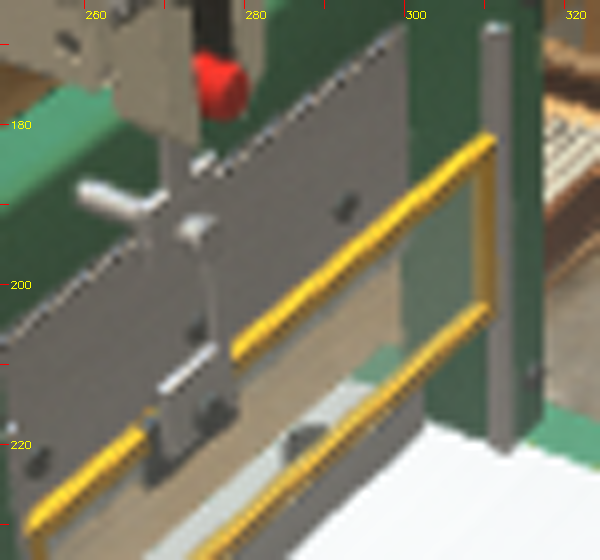

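View pics/s0b.png

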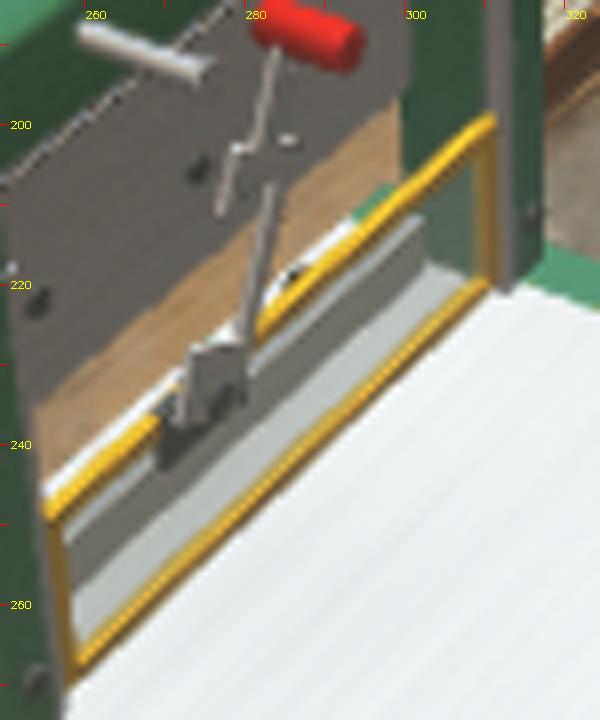

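The frame's right corners rose about 17 px (219.9→203.5 and 199.5→182), which matches g ≈ 0.062. The slot is seated on the stud, so I'll release.

```bash
python3 -m inch '[0,0,0,0,0,0,-0.4, 0,0,0,0,0,0,-0.2, 0,0,0,0,0,0,0, 0,0,0,0,0,0,0, 0,0,0,0,0,0,0]'; python3 -m inch '[0,0,2,0,0,0,0, 0,0,4,0,0,0,0, 0,0,7,0,0,0,0, 0,0,10,0,0,0,0, 0,0,12,0,0,0,0]'
python3 - <<'E'
from h import *
st()
im=bot.capture("side")[:,:,::-1]; cv2.imwrite(f"pics/side7.png",im)
crop(im,220,80,380,240,4,"pics/s7.png")
im=bot.capture("top")[:,:,::-1]; cv2.imwrite(f"pics/top7.png",im)
crop(im,145,190,255,330,4,"pics/t7.png")
E
```

```text
time: 7.5
tool_pos: [646.1, -16.5, 276.5]
tcp_rot: [-3.137, 0.005, 0.067]
contact_force: [0.6, -0.1, 0.4]
grip_width: 45.4
time: 8.0
tool_pos: [646.3, -16.4, 398.9]
tcp_rot: [-3.138, 0.002, 0.067]
contact_force: [0.5, -0.1, -0.2]
grip_width: 46.0
t 8.00 tcp [646.3 -16.4 398.9] rot [-3.138e+00  2.000e-03  6.700e-02] F [ 0.5 -0.1 -0.2] w 46.0 q [-0.15  0.55  0.73  0.    1.86  1.36]
```

View pics/s7.png

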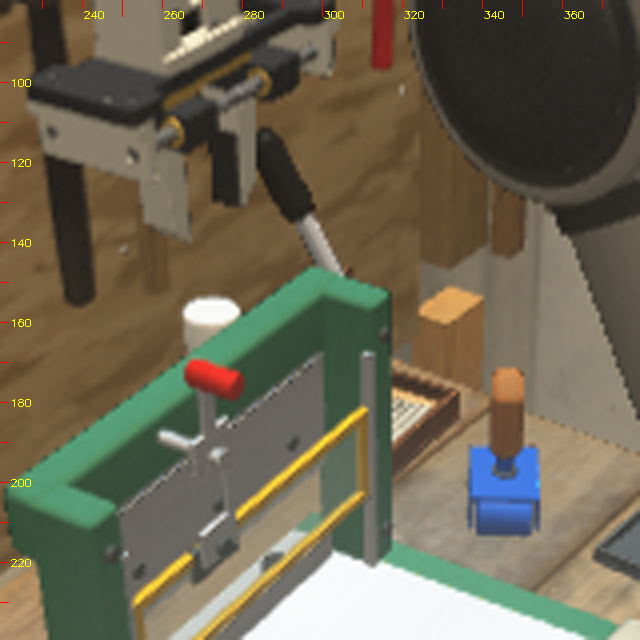

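View pics/t7.png

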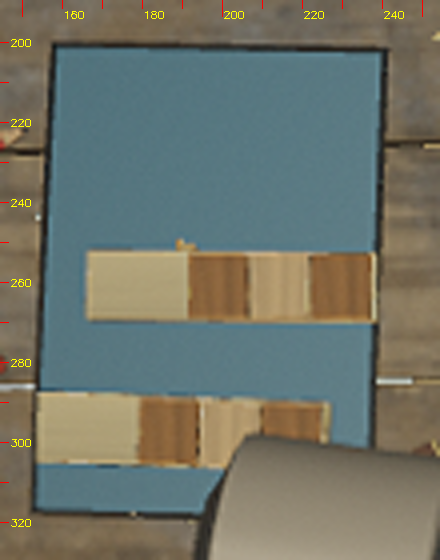

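The guard hangs upright on the stud at side (270,193), let go of. The planks have not moved. Next I'll go to plank 1 (upper), gripping its bare part at plank x = +40, which is world (464,360) with yaw 1.5445.

```bash
python3 -m inch '[-3.6,7.5,0,0,0,8.5,0.74, -7.2,15,0,0,0,17,0.74, -9,18.8,-2,0,0,25.5,0.74, -11,23,-4,0,0,34,0.74, -13,27,-6,0,0,42.5,0.74]'; python3 -m inch '[-1.5,3,-2,0,0,8.5,0.74, -3,6,-4,0,0,17,0.74, -5,10,-8,0,0,25.5,0.74, -5,10.5,-11,0,0,34,0.74, -5,10.5,-14,0,0,42,0.74]';  python3 -c "from h import *;st()"
```

```text
time: 8.6
tool_pos: [539.5, 205.6, 357.8]
tcp_rot: [-3.138, -0.001, 0.815]
contact_force: [0.9, -0.3, -1.0]
grip_width: 78.1
time: 9.1
tool_pos: [487.0, 312.1, 214.3]
tcp_rot: [-3.135, -0.0, 1.557]
contact_force: [0.3, -0.1, -0.4]
grip_width: 79.9
t 9.10 tcp [487.  312.1 214.3] rot [-3.135 -0.     1.557] F [ 0.3 -0.1 -0.4] w 79.9 q [0.44 0.45 1.39 0.   1.31 0.45]
```

```bash
python3 -m inch '[-1.2,2.4,-1,0,0,-0.7,0.74, -2.3,4.8,-4,0,0,-0.7,0.74, -2.3,4.8,-8,0,0,-0.7,0.74, -2.3,4.8,-12,0,0,-0.7,0.74, -2.3,4.8,-15,0,0,-0.7,0.74]'
python3 - <<'E'
from h import *
st()
im=bot.capture("side")[:,:,::-1]; cv2.imwrite(f"pics/side8.png",im)
crop(im,160,280,340,440,4,"pics/s8.png")
im=bot.capture("top")[:,:,::-1]; cv2.imwrite(f"pics/top8.png",im)
crop(im,145,190,255,330,4,"pics/t8.png")
E
```

```text
time: 9.6
tool_pos: [461.6, 359.1, 60.4]
tcp_rot: [-3.131, 0.002, 1.546]
contact_force: [-0.5, -0.4, 0.1]
grip_width: 79.8
t 9.60 tcp [461.6 359.1  60.4] rot [-3.131e+00  2.000e-03  1.546e+00] F [-0.5 -0.4  0.1] w 79.8 q [0.53 0.63 1.55 0.   0.98 0.55]
```

View pics/s8.png

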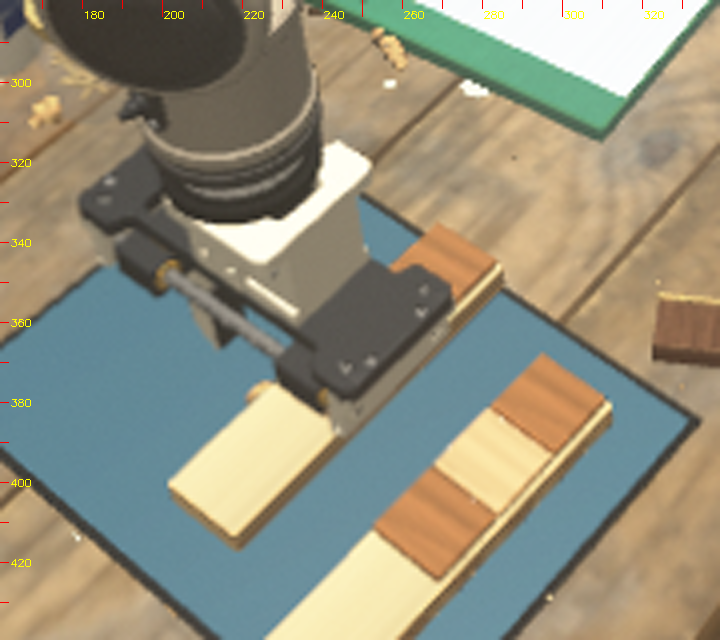

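View pics/t8.png

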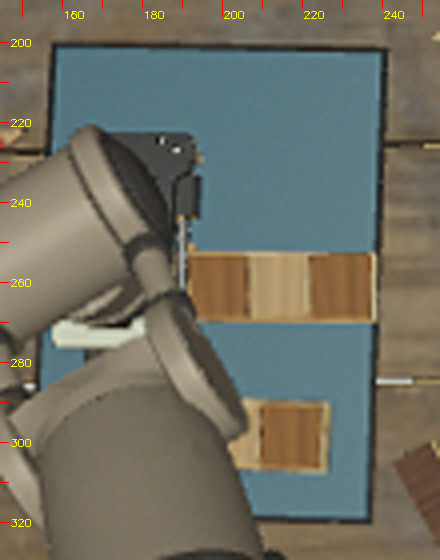

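The gripper straddles plank 1's bare part, with its edge near lamella 3 at top (190,262). I'll nudge 2 mm and descend.

```bash
python3 -m inch '[0.25,0.2,-1,0,0,0,0.74, 0.25,0.2,-2.5,0,0,0,0.74, 0.25,0.2,-4,0,0,0,0.74, 0.25,0.2,-5,0,0,0,0.74, 0.25,0.2,-5.5,0,0,0,0.74]'; python3 -m inch '[0,0,0,0,0,0,0.3, 0,0,0,0,0,0,0, 0,0,0,0,0,0,-1, 0,0,0,0,0,0,-1, 0,0,0,0,0,0,-1]'; python3 -c "from h import *;st()"
```

```text
time: 10.2
tool_pos: [462.8, 360.0, 3.7]
tcp_rot: [-3.125, 0.005, 1.545]
contact_force: [0.3, -0.0, 0.9]
grip_width: 79.7
time: 10.7
tool_pos: [463.3, 360.2, 4.3]
tcp_rot: [-3.127, 0.005, 1.546]
contact_force: [0.5, -0.0, 1.7]
grip_width: 49.8
t 10.70 tcp [463.3 360.2   4.3] rot [-3.127  0.005  1.546] F [ 0.5 -0.   1.7] w 49.8 q [0.53 0.71 1.57 0.01 0.87 0.55]
```

Gripped (49.8 mm). I'll lift, and also measure the vice, which sits in front of the bed.

```bash
python3 -m inch '[0,0,1,0,0,0,-1, 0,0,3,0,0,0,-1, 0,0,6,0,0,0,-1, 0,0,9,0,0,0,-1, 0,0,12,0,0,0,-1]'
python3 - <<'E'
from h import *
st()
im=bot.capture("side")[:,:,::-1]; cv2.imwrite(f"pics/side9.png",im)
crop(im,140,200,340,400,3.5,"pics/s9.png")
t=cv2.imread("pics/top0.png"); crop(t,320,255,420,350,6,"pics/t_vice.png")
E
```

```text
time: 11.2
tool_pos: [462.7, 360.0, 125.5]
tcp_rot: [-3.126, 0.005, 1.545]
contact_force: [-0.2, -0.5, -4.1]
grip_width: 50.0
t 11.20 tcp [462.7 360.  125.5] rot [-3.126  0.005  1.545] F [-0.2 -0.5 -4.1] w 50.0 q [0.53 0.55 1.48 0.   1.13 0.55]
```

View pics/s9.png

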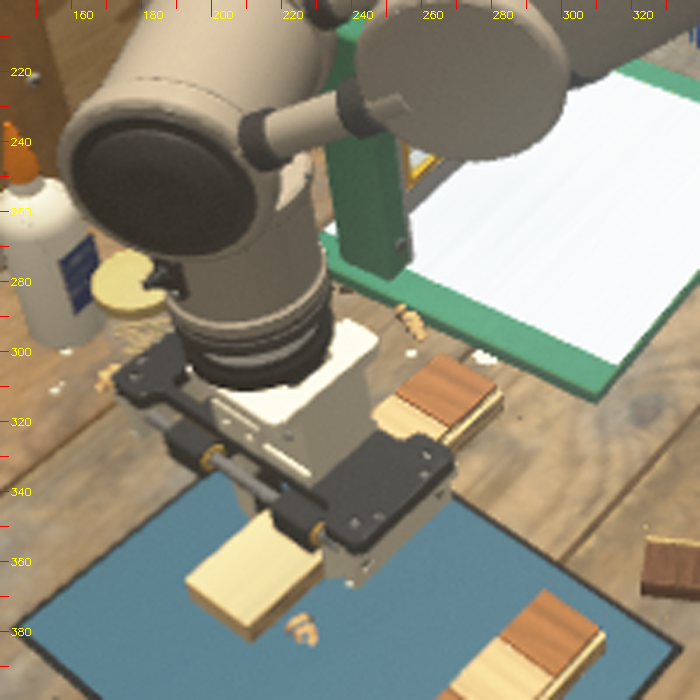

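View pics/t_vice.png

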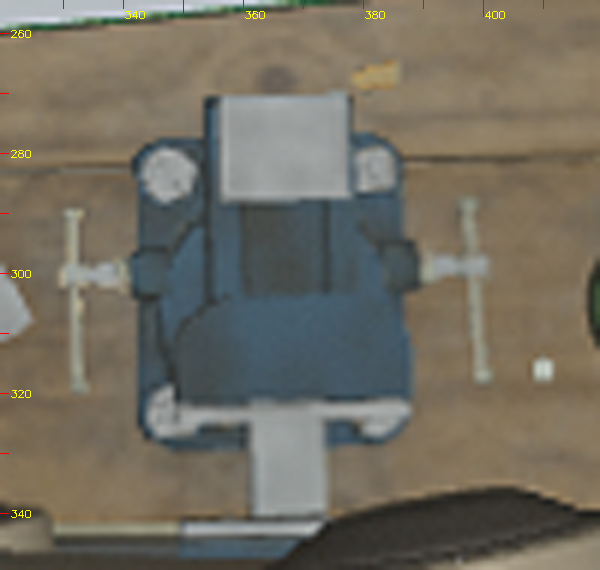

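Run:
```python
from h import *
for c in ((355.3,270.7),(377.8,270.7),(354,270.7)): print(onz("top",*c,135).round(1))
yaw=.064;c,s=np.cos(yaw),np.sin(yaw);o=np.array([664.5,-68.5])
def W(x,y): return np.array([o[0]+c*x-s*y,o[1]+s*x+c*y]).round(1)
for y in (45,0,-30,-30,-90): print(y,"place grip",W(-90,y),"centre at stop",W(-75,y),"push final tcp",W(-180-9.5,y), "push start", W(-245,y))
for y in (30,-30,0): print(y, "roller", W(-133,y),W(-90,y))
```

```text
[ 420.5 -108.5  135. ]
[ 419.  -168.1  135. ]
[ 420.5 -105.   135. ]
45 place grip [571.8 -29.3] centre at stop [586.8 -28.4] push final tcp [472.5 -35.7] push start [417.1 -39.3]
0 place grip [574.7 -74.3] centre at stop [589.7 -73.3] push final tcp [475.4 -80.6] push start [420.  -84.2]
-30 place grip [ 576.6 -104.2] centre at stop [ 591.6 -103.2] push final tcp [ 477.3 -110.6] push start [ 421.9 -114.1]
-30 place grip [ 576.6 -104.2] centre at stop [ 591.6 -103.2] push final tcp [ 477.3 -110.6] push start [ 421.9 -114.1]
-90 place grip [ 580.4 -164.1] centre at stop [ 595.4 -163.1] push final tcp [ 481.1 -170.4] push start [ 425.8 -174. ]
30 roller [529.9 -47.1] [572.8 -44.3]
-30 roller [ 533.7 -106.9] [ 576.6 -104.2]
0 roller [531.8 -77. ] [574.7 -74.3]
```

The vice's rear end is at about (420,-138), so its box spans world y -243 to -33 and I'll avoid long pushes from the front. Instead I'll do this for each plank:
1. Lay it on the bed short of the stop, held vertically.
2. Regrip it with the tool leaned back 20°.
3. Slide it in to the stop.

First I'll carry plank 1 to trimmer (-85,+45).

```bash
python3 -m inch '[1,-3.5,3,0,0,-8,-1, 2,-7,6,0,0,-16,-1, 3,-10.5,8,0,0,-24,-1, 4,-14,9,0,0,-32,-1, 5,-17.5,9,0,0,-40,-1]'; python3 -m inch '[1,-3.5,0,0,0,-8,-1, 2,-7,0,0,0,-16,-1, 3,-10.5,0,0,0,-24,-1, 4,-14,0,0,0,-32,-1, 5,-17.5,0,0,0,-40,-1]'
python3 - <<'E'
from h import *
o=st()
print("to go", np.array([576.8,-29])-o["tool_pos"][:2], np.degrees(.064-o["tcp_rot"][2]))
E
```

```text
time: 11.75
tool_pos: [515.7, 185.2, 222.8]
tcp_rot: [-3.135, -0.002, 0.842]
contact_force: [-0.5, 0.1, -5.0]
grip_width: 49.7
time: 12.25
tool_pos: [565.4, 8.9, 222.4]
tcp_rot: [-3.134, -0.001, 0.138]
contact_force: [0.8, 0.1, -4.3]
grip_width: 49.5
t 12.25 tcp [565.4   8.9 222.4] rot [-3.134e+00 -1.000e-03  1.380e-01] F [ 0.8  0.1 -4.3] w 49.5 q [-0.12  0.42  1.42  0.01  1.31  1.31]
to go [ 11.41928294 -37.8756762 ] -4.232476161866661
```

```bash
python3 -m inch '[0.6,-2,0,0,0,-2,-1, 1.1,-3.8,-3,0,0,-4.2,-1, 1.1,-3.8,-8,0,0,-4.2,-1, 1.1,-3.8,-13,0,0,-4.2,-1, 1.1,-3.8,-16.5,0,0,-4.2,-1]'
python3 - <<'E'
from h import *
o=st()
print("to go", np.array([576.8,-29])-o["tool_pos"][:2], np.degrees(.064-o["tcp_rot"][2]))
im=bot.capture("side")[:,:,::-1]; cv2.imwrite(f"pics/side10.png",im)
crop(im,200,140,400,330,3.5,"pics/s10.png")
E
```

```text
time: 12.75
tool_pos: [574.2, -29.0, 54.0]
tcp_rot: [-3.133, 0.003, 0.064]
contact_force: [0.5, 0.6, -4.3]
grip_width: 49.8
t 12.75 tcp [574.2 -29.   54. ] rot [-3.133e+00  3.000e-03  6.400e-02] F [ 0.5  0.6 -4.3] w 49.8 q [-0.19  0.62  1.59  0.01  0.94  1.31]
to go [2.56803786 0.04070625] 0.011103253030509925
```

View pics/s10.png

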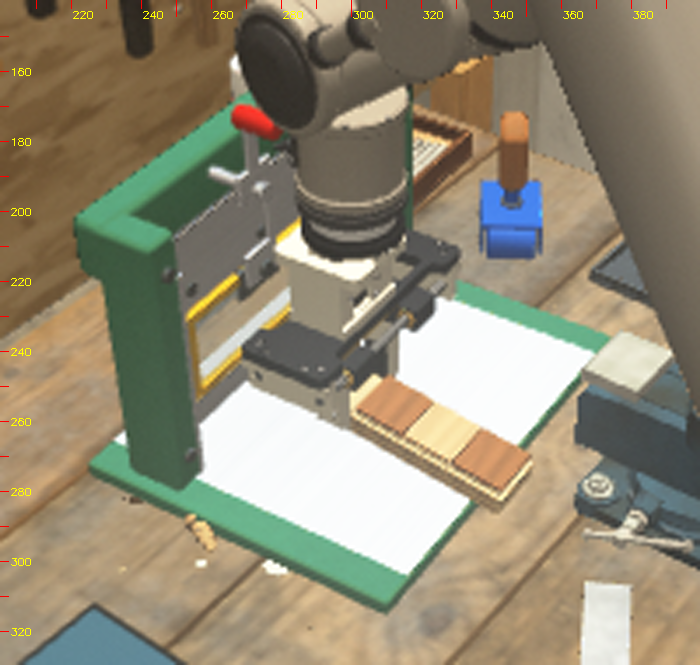

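Plank 1 hovers level over the bed with its tail overhanging the front at side (345,283). I'll lower it, open partly, then back up to set the tilt.

```bash
python3 -m inch '[0,0,-1,0,0,0,-1, 0,0,-2,0,0,0,-1, 0,0,-2.7,0,0,0,-1, 0,0,-3.05,0,0,0,-1, 0,0,-3.1,0,0,0,-1]'; python3 -m inch '[0,0,0,0,0,0,0.1, 0,0,0,0,0,0,0.4, 0,0,0,0,0,0,0.4, 0,0,0,0,0,0,0.4, 0,0,0,0,0,0,0.4]';python3 -c "from h import *;st()"
```

```text
time: 13.3
tool_pos: [572.8, -28.4, 22.4]
tcp_rot: [-3.132, 0.007, 0.064]
contact_force: [-7.6, 2.6, 25.8]
grip_width: 49.7
time: 13.8
tool_pos: [572.7, -28.5, 22.1]
tcp_rot: [-3.132, 0.007, 0.064]
contact_force: [1.2, 0.2, 0.7]
grip_width: 64.1
t 13.80 tcp [572.7 -28.5  22.1] rot [-3.132  0.007  0.064] F [1.2 0.2 0.7] w 64.1 q [-0.19  0.66  1.61  0.01  0.88  1.31]
```

```bash
python3 -m inch '[0.3,0,0.6,0.5,-8,0,0.4, 0.6,0.05,0.6,1,-16,0,0.4, 0.9,0.1,0.5,1.6,-25,0,0.4, 1.0,0.1,0.45,1.6,-25,0,0.4, 1.0,0.1,0.45,1.6,-25,0,0.4]'
python3 - <<'E'
from h import *
o=st()
im=bot.capture("side")[:,:,::-1]; cv2.imwrite(f"pics/side11.png",im)
crop(im,200,140,400,330,3.5,"pics/s11.png")
im=bot.capture("top")[:,:,::-1]; cv2.imwrite(f"pics/top11.png",im)
crop(im,260,135,420,335,3,"pics/t11.png")
E
```

```text
time: 14.3
tool_pos: [583.6, -29.1, 31.5]
tcp_rot: [-3.122, -0.417, 0.063]
contact_force: [-0.7, -1.5, 0.0]
grip_width: 64.7
t 14.30 tcp [583.6 -29.1  31.5] rot [-3.122 -0.417  0.063] F [-0.7 -1.5  0. ] w 64.7 q [-0.26  0.55  1.96  0.56  0.28  0.73]
```

View pics/s11.png

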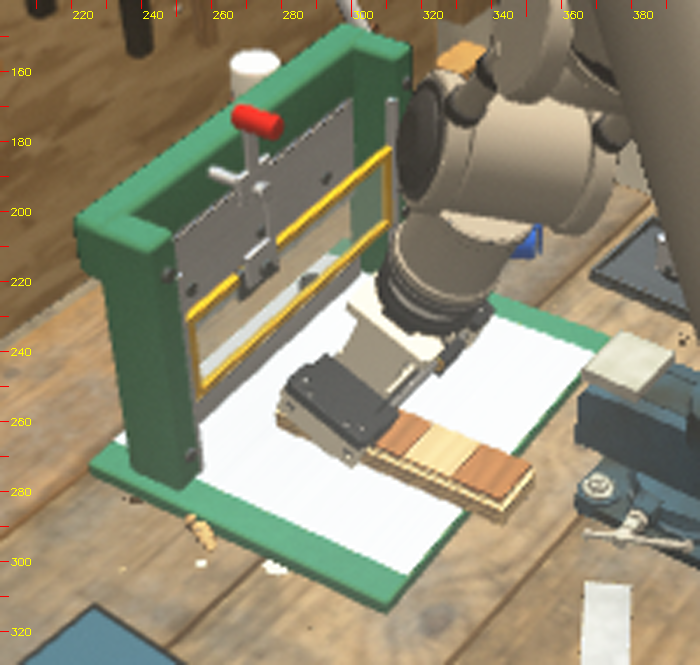

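View pics/t11.png

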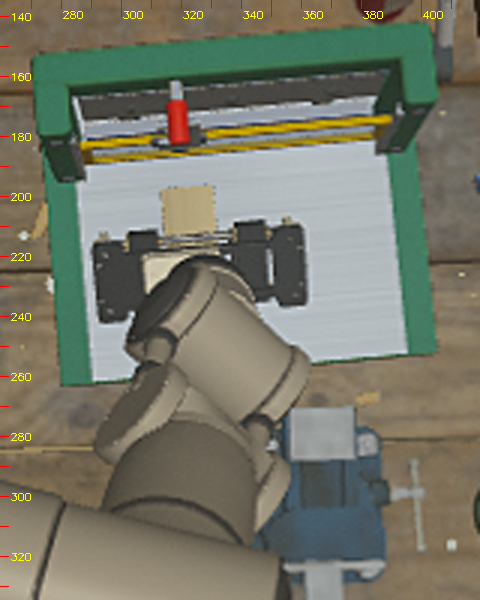

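The side view shows the lean works, but q5 is at its 0.28 limit, so I'll ease the tilt to about 16°. First I'll check where the plank's bare end lies, at top (314–331,196.5).

```bash
cat >> h.py <<'E'
TR=(664.5,-68.5,.064)
def W(x,y):
    c,s=np.cos(TR[2]),np.sin(TR[2]); return np.array([TR[0]+c*x-s*y,TR[1]+s*x+c*y])
def L(P):
    c,s=np.cos(TR[2]),np.sin(TR[2]); d=np.array(P[:2])-TR[:2]; return np.array([c*d[0]+s*d[1],-s*d[0]+c*d[1]])
E
python3 - <<'E'
from h import *
a=onz("top",260+163/3-.5,135+186/3-.5,38);b=onz("top",260+215/3-.5,135+185/3-.5,38)
print(L(a),L(b),"tcp",L(st()["tool_pos"]))
E
```

```text
t 14.40 tcp [586.5 -30.1  32.7] rot [-3.126 -0.421  0.064] F [-0.1 -0.5 -0.8] w 64.4 q [-0.26  0.55  1.95  0.55  0.28  0.74]
[-21.82037739  67.16446768] [-25.11033466  18.04764492] tcp [-75.40696908  43.26576121]
```

```bash
python3 -m inch '[-0.5,0,0,-0.5,7,0,0.4, -1,-0.05,0,-0.5,8,0,0.4, -1,-0.05,-0.4,-0.5,8,0,0.4, -1,-0.05,-0.7,-0.5,8,0,0.4, -1,-0.05,-0.7,-0.5,8,0,0.4]'; python3 -c "
from h import *
print(L(st()['tool_pos']))"
```

```text
time: 14.9
tool_pos: [576.0, -30.3, 24.7]
tcp_rot: [-3.125, -0.281, 0.064]
contact_force: [-0.2, 0.2, -0.8]
grip_width: 64.5
t 14.90 tcp [576.  -30.3  24.7] rot [-3.125 -0.281  0.064] F [-0.2  0.2 -0.8] w 64.5 q [-0.24  0.57  1.87  0.23  0.45  1.07]
[-85.8744959   43.73778594]
```

```bash
python3 -m inch '[0,0,0,0,0,0,0, 0,0,0,0,0,0,-1, 0,0,0,0,0,0,-1, 0,0,0,0,0,0,-1, 0,0,0,0,0,0,-1]'; python3 -m inch '[0.8,0.05,0.05,0,0,0,-1, 1.6,0.1,0.05,0,0,0,-1, 2.4,0.15,0.05,0,0,0,-1, 3.2,0.2,0.05,0,0,0,-1, 4,0.26,0.05,0,0,0,-1]'; python3 -c "
from h import *
print(L(st()['tool_pos']))"
```

```text
time: 15.4
tool_pos: [575.7, -30.3, 24.5]
tcp_rot: [-3.125, -0.28, 0.064]
contact_force: [0.1, 0.4, -1.9]
grip_width: 49.7
time: 15.9
tool_pos: [616.4, -27.6, 24.8]
tcp_rot: [-3.125, -0.28, 0.064]
contact_force: [-1.0, -0.3, -3.2]
grip_width: 49.6
t 15.90 tcp [616.4 -27.6  24.8] rot [-3.125 -0.28   0.064] F [-1.  -0.3 -3.2] w 49.6 q [-0.22  0.62  1.75  0.19  0.51  1.13]
[-45.38649435  43.89916164]
```

Sliding freely. I'll go on slowly until the stop pushes back.

```bash
python3 -m inch '[0.3,0.02,0.03,0,0,0,-1, 0.6,0.04,0.03,0,0,0,-1, 0.9,0.06,0.03,0,0,0,-1, 1.1,0.07,0.03,0,0,0,-1, 1.2,0.08,0.03,0,0,0,-1]'
python3 - <<'E'
from h import *
print(L(st()['tool_pos']))
im=bot.capture("side")[:,:,::-1]; cv2.imwrite(f"pics/side12.png",im)
crop(im,200,140,400,330,3.5,"pics/s12.png")
im=bot.capture("top")[:,:,::-1]; cv2.imwrite(f"pics/top12.png",im)
crop(im,270,145,410,285,5,"pics/t12.png")
E
```

```text
time: 16.4
tool_pos: [628.4, -26.8, 25.1]
tcp_rot: [-3.125, -0.28, 0.064]
contact_force: [-3.1, -1.0, -1.2]
grip_width: 49.4
t 16.40 tcp [628.4 -26.8  25.1] rot [-3.125 -0.28   0.064] F [-3.1 -1.  -1.2] w 49.4 q [-0.21  0.63  1.72  0.18  0.53  1.15]
[-33.32741004  43.91228501]
```

View pics/s12.png

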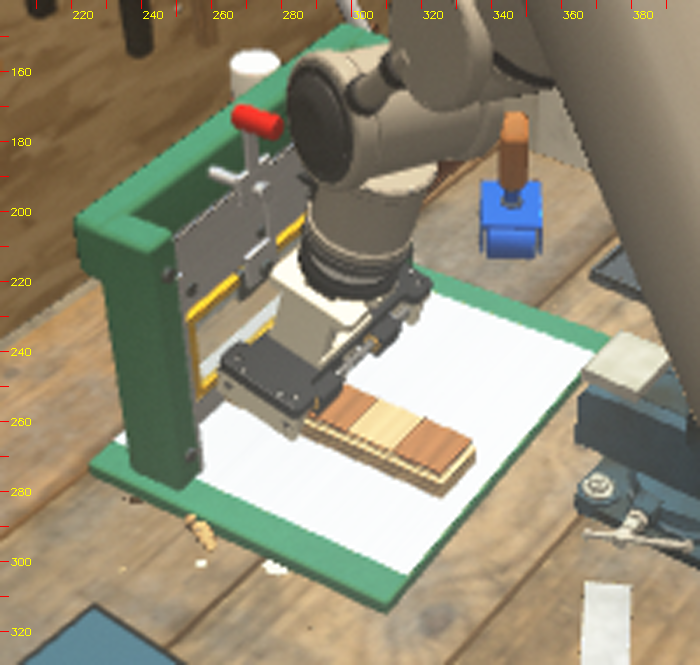

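View pics/t12.png

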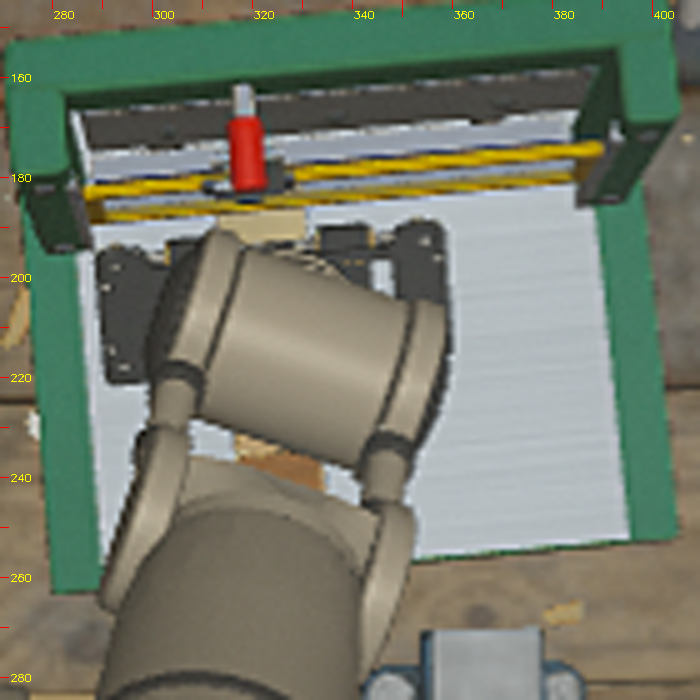

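```bash
python3 -m inch '[0.15,0.01,0,0,0,0,-1, 0.3,0.02,0,0,0,0,-1, 0.4,0.03,0,0,0,0,-1, 0.5,0.03,0,0,0,0,-1, 0.5,0.03,0,0,0,0,-1]'; python3 -c "
from h import *
print(L(st()['tool_pos']))"
```

```text
time: 17.0
tool_pos: [628.7, -26.5, 24.4]
tcp_rot: [-3.124, -0.271, 0.064]
contact_force: [-21.6, -4.7, 13.3]
grip_width: 50.0
t 17.00 tcp [628.7 -26.5  24.4] rot [-3.124 -0.271  0.064] F [-21.6  -4.7  13.3] w 50.0 q [-0.21  0.64  1.71  0.17  0.55  1.16]
[-33.07801001  44.1847466 ]
```

Run:
```python
from h import *
im=bot.capture("side")[:,:,::-1]; cv2.imwrite(f"pics/side13.png",im)
crop(im,275,235,345,290,11,"pics/s13.png")
```

View pics/s13.png

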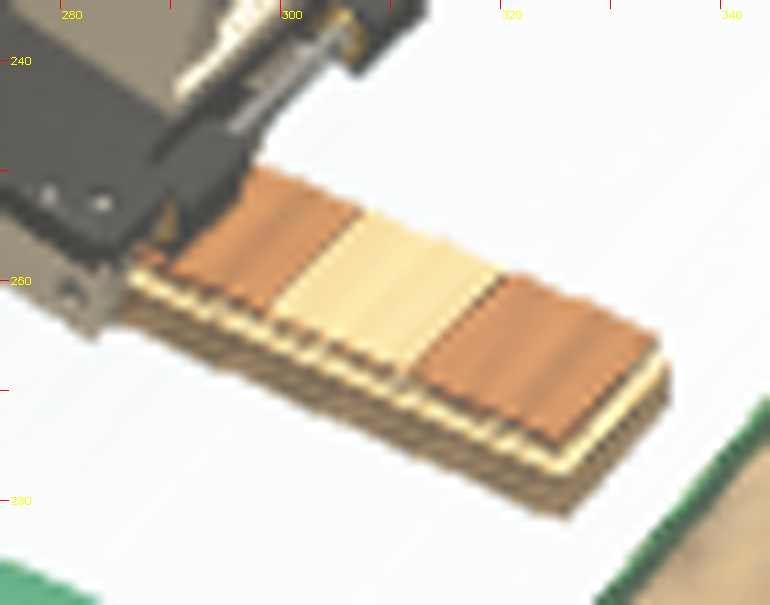

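Run:
```python
from h import *
for u,v,z in((325.9,277.4,38),(335.2,267.2,38),(326.3,281.5,20)): print(L(onz("side",u,v,z)))
# side-view calibrate of trimmer: bed front corners seen in side0
for u,v in ((317.1,304.0),(369.5,242.5)): print("bed",L(onz("side",u,v,20)))
```

```text
[-179.37608702   73.30977671]
[-180.12266591   26.28797298]
[-178.84218266   70.20383981]
bed [-201.19585978  151.53963202]
bed [-201.94098768 -135.75901174]
```

Plank 1's tail measures trimmer x = -179 to -180 at both corners, so it is seated on the stop (-180 expected) and square. I'll release and retreat along the tool axis.

```bash
python3 -m inch '[0,0,0,0,0,0,0.2, 0,0,0,0,0,0,0.4, 0,0,0,0,0,0,0.4, 0,0,0,0,0,0,0.4, 0,0,0,0,0,0,0.4]'; python3 -m inch '[-0.6,-0.04,2,0,0,0,0.4, -2,-0.12,4,0,0,0,0.4, -4,-0.25,7,0,2,0,0.4, -6,-0.4,10,-0.5,8,0,0.4, -8,-0.5,13,-1,16,0,0.4]'; python3 -c "
from h import *
print(L(st()['tool_pos']))"
```

```text
time: 17.55
tool_pos: [629.0, -26.5, 24.5]
tcp_rot: [-3.124, -0.271, 0.065]
contact_force: [-0.0, -0.3, -0.1]
grip_width: 64.5
time: 18.05
tool_pos: [549.2, -31.6, 153.9]
tcp_rot: [-3.124, 0.001, 0.064]
contact_force: [1.1, -0.3, -2.3]
grip_width: 64.0
t 18.05 tcp [549.2 -31.6 153.9] rot [-3.124e+00  1.000e-03  6.400e-02] F [ 1.1 -0.3 -2.3] w 64.0 q [-0.21  0.46  1.56  0.02  1.13  1.29]
[-112.67915065   44.23482925]
```

```bash
python3 -m inch '[-1,3,3,-1,0,8,0.74, -2,7,6,-1,0,16,0.74, -3.5,11,8,-1,0,24,0.74, -5.5,15,8,-1,0,32,0.74, -7.5,19,8,-1,0,40,0.74]'
python3 - <<'E'
from h import *
st()
im=bot.capture("top")[:,:,::-1]; cv2.imwrite(f"pics/top14.png",im)
crop(im,145,190,255,330,4,"pics/t14.png")
im=bot.capture("side")[:,:,::-1]; cv2.imwrite(f"pics/side14.png",im)
E
```

```text
time: 18.55
tool_pos: [473.9, 160.1, 234.8]
tcp_rot: [-3.14, 0.005, 0.768]
contact_force: [0.4, 1.4, -0.3]
grip_width: 80.0
t 18.55 tcp [473.9 160.1 234.8] rot [-3.14   0.005  0.768] F [ 0.4  1.4 -0.3] w 80.0 q [ 0.17  0.29  1.57 -0.    1.28  0.98]
```

View pics/t14.png

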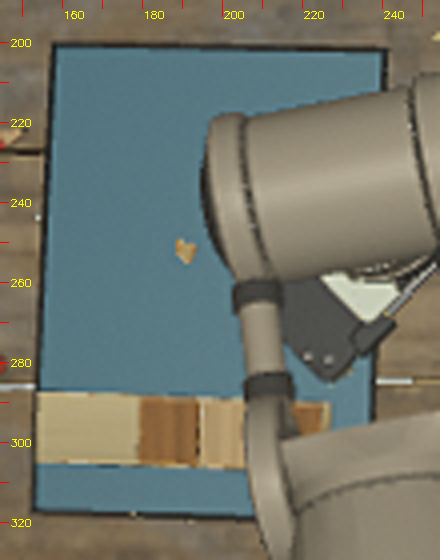

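View pics/side14.png

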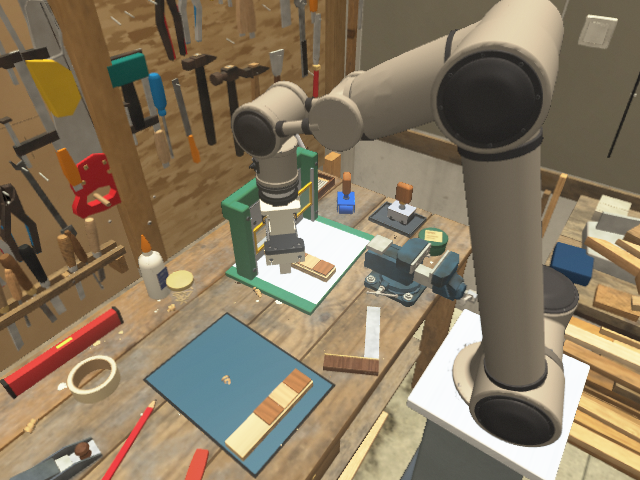

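Plank 2 is unmoved, with its bare end at top (154–179,297). Plank 1 sits on the bed. I'll go to plank 2.

```bash
python3 -m inch '[-2,4,0,0,0,8.5,0.74, -4,8.5,0,0,0,17,0.74, -6,13,-2,0,0,25.5,0.74, -8,17.5,-4,0,0,34,0.74, -10,21.5,-6,0,0,42.5,0.74]'
python3 - <<'E'
from h import *
o=st(); print(np.array([361.3,396.1])-o["tool_pos"][:2], np.degrees(1.5225-o["tcp_rot"][2]))
E
```

```text
time: 19.15
tool_pos: [374.0, 374.8, 176.1]
tcp_rot: [-3.139, 0.005, 1.517]
contact_force: [0.7, 0.1, -0.4]
grip_width: 80.2
t 19.15 tcp [374.  374.8 176.1] rot [-3.139  0.005  1.517] F [ 0.7  0.1 -0.4] w 80.2 q [ 0.64  0.4   1.58 -0.    1.16  0.7 ]
[-12.71767254  21.31882259] 0.34358380163674607
```

```bash
python3 -m inch '[-1.2,2.1,-2,0,0,0.3,0.74, -1.2,2.1,-5,0,0,0.3,0.74, -1.2,2.1,-8,0,0,0.3,0.74, -1.2,2.1,-11,0,0,0.3,0.74, -1.2,2.1,-12,0,0,0.3,0.74]'
python3 - <<'E'
from h import *
o=st(); print(np.array([361.3,396.1])-o["tool_pos"][:2], np.degrees(1.5225-o["tcp_rot"][2]))
im=bot.capture("side")[:,:,::-1]; cv2.imwrite(f"pics/side15.png",im)
crop(im,180,310,340,470,4,"pics/s15.png")
E
```

```text
time: 19.65
tool_pos: [361.1, 394.4, 53.2]
tcp_rot: [-3.136, 0.009, 1.521]
contact_force: [-0.1, -0.2, 0.3]
grip_width: 80.3
t 19.65 tcp [361.1 394.4  53.2] rot [-3.136  0.009  1.521] F [-0.1 -0.2  0.3] w 80.3 q [ 0.69  0.57  1.7  -0.    0.89  0.74]
[0.1800119  1.71352535] 0.10236183894568784
```

View pics/s15.png

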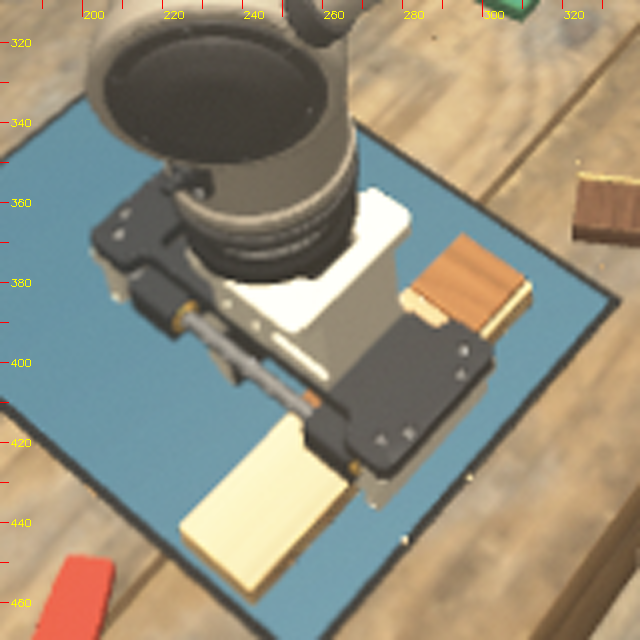

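The gripper straddles plank 2's bare part at side (255,400). I'll descend and grip.

```bash
python3 -m inch '[0.05,0.2,-1,0,0,0,0.74, 0.05,0.25,-2.5,0,0,0,0.74, 0.05,0.25,-3.8,0,0,0,0.74, 0.05,0.25,-4.5,0,0,0,0.74, 0.05,0.25,-4.8,0,0,0,0.74]'; python3 -m inch '[0,0,0,0,0,0,0.3, 0,0,0,0,0,0,0, 0,0,0,0,0,0,-1, 0,0,0,0,0,0,-1, 0,0,0,0,0,0,-1]'; python3 -m inch '[0,0,1,0,0,0,-1, 0,0,3,0,0,0,-1, 0,0,7,0,0,0,-1, 0,0,11,0,0,0,-1, 0,0,15,0,0,0,-1]'; python3 -c "from h import *;st()"
```

```text
time: 20.2
tool_pos: [361.7, 396.9, 4.7]
tcp_rot: [-3.135, 0.009, 1.52]
contact_force: [0.1, 0.0, 0.3]
grip_width: 79.7
time: 20.7
tool_pos: [362.0, 397.0, 5.1]
tcp_rot: [-3.136, 0.009, 1.521]
contact_force: [-0.5, 0.1, 2.3]
grip_width: 49.8
time: 21.2
tool_pos: [361.4, 396.7, 156.8]
tcp_rot: [-3.135, 0.009, 1.52]
contact_force: [1.5, 1.0, -4.4]
grip_width: 49.8
t 21.20 tcp [361.4 396.7 156.8] rot [-3.135  0.009  1.52 ] F [ 1.5  1.  -4.4] w 49.8 q [ 0.69  0.43  1.59 -0.    1.13  0.74]
```

```bash
python3 -m inch '[1.5,-3.5,3,0,0,-7,-1, 3.3,-7.5,6,0,0,-14,-1, 5.2,-12,7.5,0,0,-21,-1, 7,-16.3,7.5,0,0,-28,-1, 9,-20.5,7.5,0,0,-35,-1]'; python3 -m inch '[1.9,-4.3,0,0,0,-7,-1, 3.8,-8.6,0,0,0,-14,-1, 5.6,-13,0,0,0,-21,-1, 7.4,-17.2,0,0,0,-28,-1, 9,-21.4,0,0,0,-35,-1]'
python3 - <<'E'
from h import *
o=st()
print("to go", W(-85,-45)-o["tool_pos"][:2], np.degrees(.064-o["tcp_rot"][2]))
E
```

```text
time: 21.7
tool_pos: [451.5, 189.8, 233.0]
tcp_rot: [-3.136, 0.008, 0.905]
contact_force: [0.3, 0.1, -4.4]
grip_width: 49.7
time: 22.2
tool_pos: [541.6, -26.0, 233.3]
tcp_rot: [-3.136, 0.008, 0.289]
contact_force: [0.8, 0.7, -3.9]
grip_width: 49.7
t 22.20 tcp [541.6 -26.  233.3] rot [-3.136  0.008  0.289] F [ 0.8  0.7 -3.9] w 49.7 q [-0.19  0.37  1.46  0.    1.32  1.09]
to go [ 40.99436546 -92.87681822] -12.875624948531712
```

```bash
python3 -m inch '[1.5,-3.5,0,0,0,-5,-1, 3,-7,0,0,0,-10,-1, 4.1,-9.3,0,0,0,-12.9,-1, 4.1,-9.3,-4,0,0,-12.9,-1, 4.1,-9.3,-8,0,0,-12.9,-1]'
python3 - <<'E'
from h import *
o=st()
print("to go", W(-85,-45)-o["tool_pos"][:2], np.degrees(.064-o["tcp_rot"][2]))
im=bot.capture("side")[:,:,::-1]; cv2.imwrite(f"pics/side16.png",im)
crop(im,200,140,400,330,3.5,"pics/s16.png")
E
```

```text
time: 22.7
tool_pos: [582.9, -120.2, 153.3]
tcp_rot: [-3.136, 0.006, 0.062]
contact_force: [0.5, 0.4, -5.2]
grip_width: 49.7
t 22.70 tcp [ 582.9 -120.2  153.3] rot [-3.136  0.006  0.062] F [ 0.5  0.4 -5.2] w 49.7 q [-0.33  0.54  1.42  0.    1.19  1.17]
to go [-0.39527207  1.32151042] 0.13323647605357838
```

View pics/s16.png

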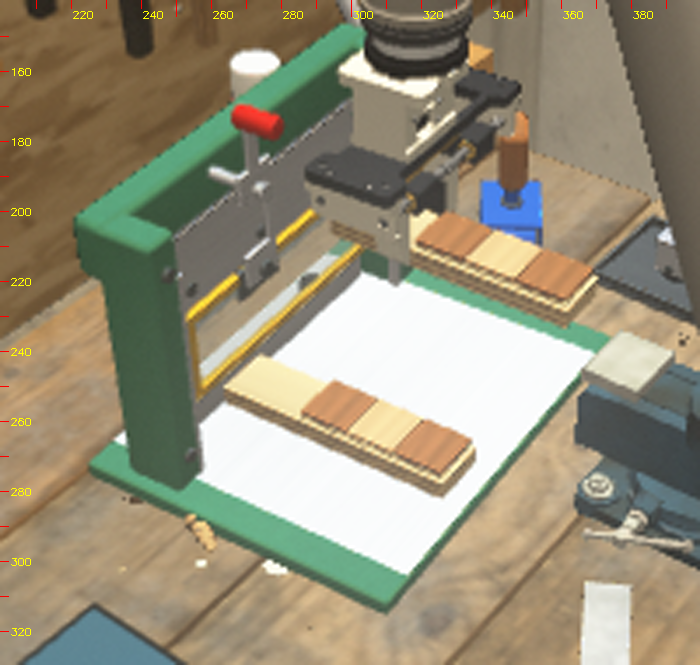

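Plank 1 is still seated and plank 2 hovers level. I'll lower it (its tail at x≈435 clears the vice at 420).

```bash
python3 -m inch '[0,0.1,-3,0,0,0,-1, 0,0.1,-6,0,0,0,-1, 0,0.1,-9,0,0,0,-1, 0,0.1,-10.5,0,0,0,-1, 0,0.1,-11.5,0,0,0,-1]'; python3 -m inch '[0,0,-0.4,0,0,0,-1, 0,0,-0.8,0,0,0,-1, 0,0,-1.1,0,0,0,-1, 0,0,-1.3,0,0,0,-1, 0,0,-1.4,0,0,0,-1]';  python3 -c "
from h import *
print(L(st()['tool_pos']))"
```

```text
time: 23.25
tool_pos: [578.3, -116.9, 29.9]
tcp_rot: [-3.13, 0.02, 0.063]
contact_force: [1.2, 1.1, 1.0]
grip_width: 49.9
time: 23.75
tool_pos: [579.6, -116.9, 22.6]
tcp_rot: [-3.132, 0.016, 0.063]
contact_force: [-12.4, 5.7, 43.0]
grip_width: 49.5
t 23.75 tcp [ 579.6 -116.9   22.6] rot [-3.132  0.016  0.063] F [-12.4   5.7  43. ] w 49.5 q [-0.33  0.69  1.55  0.    0.92  1.18]
[-87.86822935 -42.82603785]
```

```bash
python3 -m inch '[0,0,0.1,0,0,0,-1, 0,0,0.1,0,0,0,0.2, 0,0,0.1,0,0,0,0.4, 0,0,0.1,0,0,0,0.4, 0,0,0.1,0,0,0,0.4]'; python3 -m inch '[0,0,0.6,0.4,-6,0,0.4, 0.2,0,0.6,0.8,-12,0,0.4, 0.4,0,0.5,1.1,-17,0,0.4, 0.4,0,0.4,1.1,-17,0,0.4, 0.4,0,0.3,1.1,-17,0,0.4]'
python3 - <<'E'
from h import *
print(L(st()['tool_pos']))
im=bot.capture("side")[:,:,::-1]; cv2.imwrite(f"pics/side17.png",im)
crop(im,200,140,400,330,3.5,"pics/s17.png")
im=bot.capture("top")[:,:,::-1]; cv2.imwrite(f"pics/top17.png",im)
crop(im,270,145,410,285,5,"pics/t17.png")
E
```

```text
time: 24.25
tool_pos: [579.4, -116.9, 23.1]
tcp_rot: [-3.131, 0.017, 0.063]
contact_force: [-0.9, 0.4, -0.6]
grip_width: 63.8
time: 24.75
tool_pos: [583.4, -117.1, 26.0]
tcp_rot: [-3.131, -0.278, 0.062]
contact_force: [0.4, -0.2, -0.0]
grip_width: 64.5
t 24.75 tcp [ 583.4 -117.1   26. ] rot [-3.131 -0.278  0.062] F [ 0.4 -0.2 -0. ] w 64.5 q [-0.4   0.59  1.8   0.27  0.51  0.89]
[-84.08050554 -43.31331996]
```

View pics/s17.png

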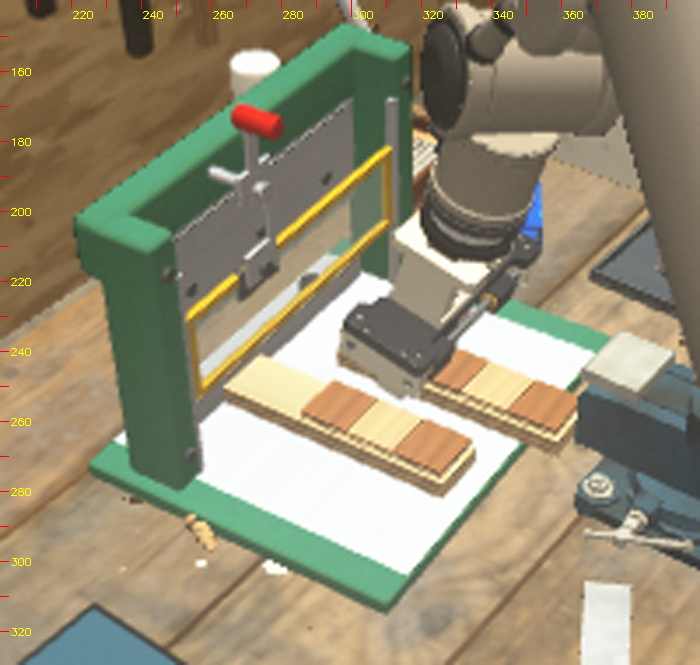

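View pics/t17.png

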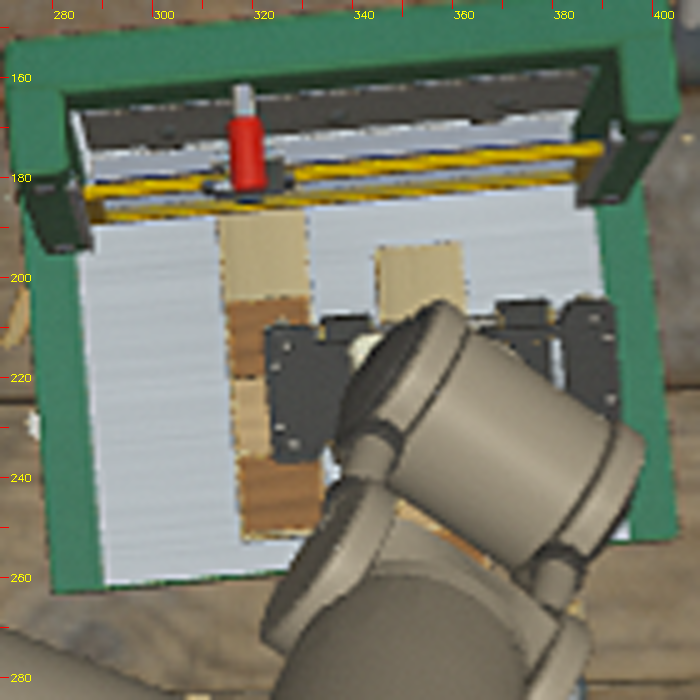

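Run:
```python
from h import *
print(L(onz("top",344.9,194.1,38)),L(onz("top",362.1,193.1,38)))
```

```text
[-22.5235586  -21.37735345] [-23.81993907 -70.43107613]
```

Plank 2's front edge is at trimmer x≈-23, y centre -46, so the grip is at plank x≈44. I'll close and slide in.

```bash
python3 -m inch '[0,-0.2,-0.1,0,0,0,0.2, 0,-0.2,-0.1,0,0,0,-1, 0,-0.2,-0.1,0,0,0,-1, 0,-0.2,-0.1,0,0,0,-1, 0,-0.2,-0.1,0,0,0,-1]'; python3 -m inch '[0.8,0.05,0.05,0,0,0,-1, 1.6,0.1,0.05,0,0,0,-1, 2.4,0.15,0.05,0,0,0,-1, 3.2,0.2,0.05,0,0,0,-1, 4,0.26,0.05,0,0,0,-1]'; python3 -c "
from h import *
print(L(st()['tool_pos']))"
```

```text
time: 25.35
tool_pos: [584.4, -119.0, 25.1]
tcp_rot: [-3.131, -0.28, 0.063]
contact_force: [1.6, 0.0, -1.4]
grip_width: 49.6
time: 25.85
tool_pos: [624.9, -116.3, 25.3]
tcp_rot: [-3.131, -0.279, 0.064]
contact_force: [-1.4, -0.1, -2.6]
grip_width: 49.8
t 25.85 tcp [ 624.9 -116.3   25.3] rot [-3.131 -0.279  0.064] F [-1.4 -0.1 -2.6] w 49.8 q [-0.37  0.65  1.69  0.23  0.57  0.96]
[-42.53383211 -45.12826307]
```

```bash
python3 -m inch '[0.2,0.01,0.03,0,0,0,-1, 0.4,0.03,0.03,0,0,0,-1, 0.6,0.04,0.03,0,0,0,-1, 0.8,0.05,0.03,0,0,0,-1, 0.95,0.06,0.03,0,0,0,-1]'; python3 -m inch '[0.15,0.01,0,0,0,0,-1, 0.3,0.02,0,0,0,0,-1, 0.4,0.03,0,0,0,0,-1, 0.5,0.03,0,0,0,0,-1, 0.5,0.03,0,0,0,0,-1]';python3 -c "
from h import *
print(L(st()['tool_pos']))"
```

```text
time: 26.35
tool_pos: [634.5, -115.7, 25.6]
tcp_rot: [-3.131, -0.279, 0.063]
contact_force: [-0.2, -0.2, -3.5]
grip_width: 49.8
time: 26.85
tool_pos: [636.6, -115.4, 25.1]
tcp_rot: [-3.13, -0.273, 0.064]
contact_force: [-14.7, -2.7, 5.1]
grip_width: 49.5
t 26.85 tcp [ 636.6 -115.4   25.1] rot [-3.13  -0.273  0.064] F [-14.7  -2.7   5.1] w 49.5 q [-0.36  0.66  1.65  0.22  0.59  0.98]
[-30.8530783  -45.00093424]
```

The stop pushes back with 15 N at TCP x = -31. I'll release, retreat, and look at both planks.

```bash
python3 -m inch '[0,0,0,0,0,0,0.2, 0,0,0,0,0,0,0.4, 0,0,0,0,0,0,0.4, 0,0,0,0,0,0,0.4, 0,0,0,0,0,0,0.4]'; python3 -m inch '[-0.6,-0.04,2,0,0,0,0.4, -2,-0.12,4,0,0,0,0.4, -4,-0.25,7,0,2,0,0.4, -6,-0.4,10,-0.5,8,0,0.4, -8,-0.5,14,-1,16,0,0.4]'; python3 -m inch '[-0.5,-3,2,0,0,0,0, -1,-6,4,0,0,0,0, -2,-10,4,0,0,0,0, -3,-14,4,0,0,0,0, -4,-18,4,0,0,0,0]'
python3 - <<'E'
from h import *
print(L(st()['tool_pos']))
im=bot.capture("side")[:,:,::-1]; cv2.imwrite(f"pics/side18.png",im)
crop(im,215,180,375,320,5,"pics/s18.png")
im=bot.capture("top")[:,:,::-1]; cv2.imwrite(f"pics/top18.png",im)
crop(im,270,145,410,285,5,"pics/t18.png")
E
```

```text
time: 27.35
tool_pos: [636.9, -115.3, 25.2]
tcp_rot: [-3.13, -0.274, 0.064]
contact_force: [0.2, 0.0, -0.7]
grip_width: 64.3
time: 27.85
tool_pos: [557.8, -120.2, 160.8]
tcp_rot: [-3.128, -0.008, 0.064]
contact_force: [1.0, -0.7, -0.7]
grip_width: 64.3
time: 28.35
tool_pos: [517.5, -301.5, 201.1]
tcp_rot: [-3.129, -0.008, 0.064]
contact_force: [0.7, 0.4, -0.5]
grip_width: 45.8
t 28.35 tcp [ 517.5 -301.5  201.1] rot [-3.129 -0.008  0.064] F [ 0.7  0.4 -0.5] w 45.8 q [-0.66  0.5   1.35  0.02  1.3   0.84]
[-161.6239572  -223.16858288]
```

View pics/s18.png

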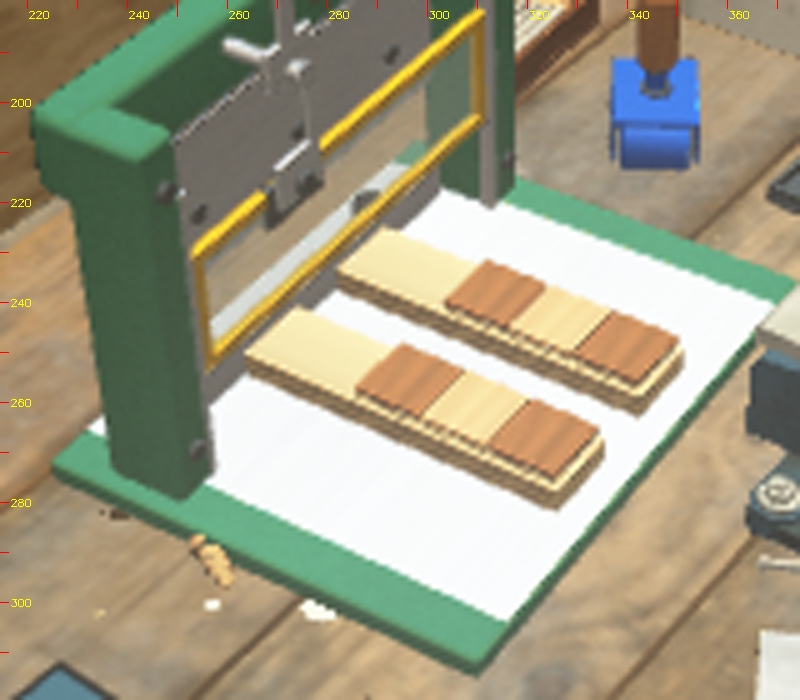

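View pics/t18.png

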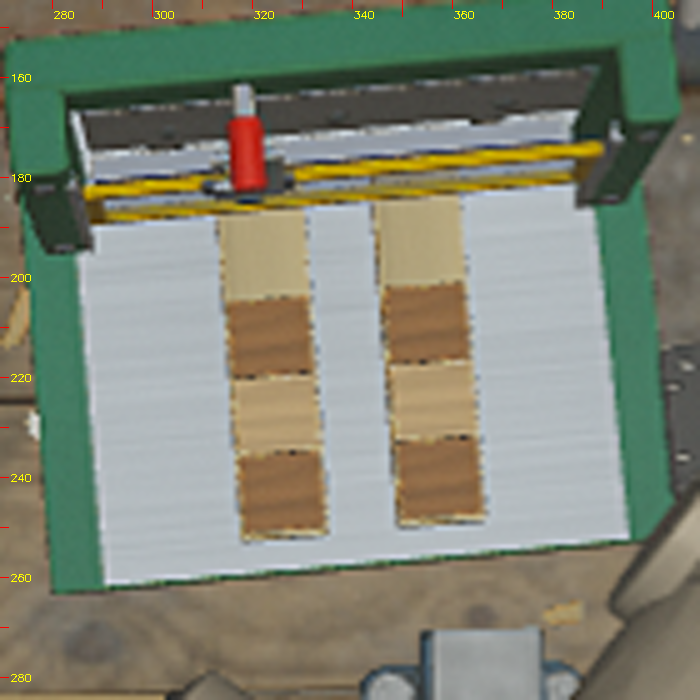

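Run:
```python
from h import *
T=lambda x,y:(270+x/5-.5,145+y/5-.5)
for c in ((243,541),(327,537),(398,527),(484,521)): print("top",L(onz("top",*T(*c),38)).round(1))
S=lambda x,y:(215+x/5-.5,180+y/5-.5)
for c in ((558,492),(604,440),(640,399),(683,347)): print("side",L(onz("side",*S(*c),38)).round(1))
for c in ((105,585),(630,538)): print("bed front top",L(onz("top",*T(*c),20)).round(1))
# roller
print("yaw p1/p2 via long edges", )
for a,b in (((220,225),(243,541)),((305,215),(327,537)),((374,215),(398,527)),((460,205),(484,521))):
    A=L(onz("top",*T(*a),38));B=L(onz("top",*T(*b),38)); d=A-B; print(np.arctan2(d[1],d[0]).round(3))
```

```text
top [-182.2   68.9]
top [-184.1   21.7]
top [-181.9  -18.6]
top [-182.8  -67.1]
side [-180.8   74.6]
side [-181.    27.2]
side [-181.   -11.9]
side [-179.7  -63.1]
bed front top [-198.9  148.9]
bed front top [-198.3 -150.8]
yaw p1/p2 via long edges
-0.014
-0.022
-0.016
-0.021
```

Both planks are on the stop: tails at -180 to -184 in both views (limit -188), and square within 0.02 rad. Next is the roller, so I'll refine its position with the side view first.

Run:
```python
from h import *
print(onz("side",320+360.7/4.4-.5,165+193/4.4-.5,50))
P=[onz("side",320+x/4.4-.5,165+y/4.4-.5,50)[:2] for x,y in ((298,197),(332,157),(424,187),(389,231))]
print(np.round(P,1))
# tray corners side z=14
for x,y in ((215,237),(295,162),(398,313)): print("tray",onz("side",320+x/4.4-.5,165+y/4.4-.5,14).round(1))
im=cv2.imread("pics/top18.png"); crop(im,380,160,490,330,3.5,"pics/t18r.png")
crop(cv2.imread("pics/side18.png"),330,160,460,300,4.4,"pics/s18r.png")
```

```text
[ 459.41748831 -385.61128847   50.        ]
[[ 493.2 -355.6]
 [ 497.5 -413.4]
 [ 426.3 -418.2]
 [ 422.2 -356.8]]
tray [ 539.6 -323.8   14. ]
tray [ 539.3 -439.7   14. ]
tray [ 392.5 -321.9   14. ]
```

View pics/t18r.png

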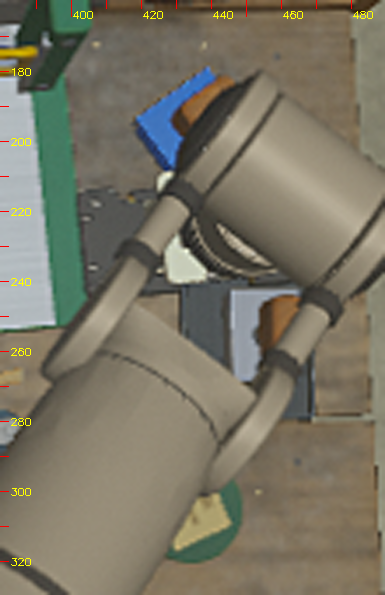

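View pics/s18r.png

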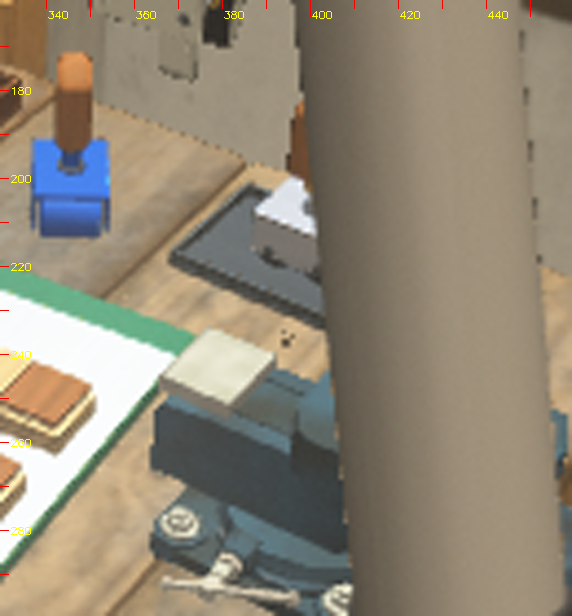

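The two cameras differ by 12 mm in y at the tray. The self-centring grips on the planks agreed with the top camera to within 2 mm, while the side camera was 6–8 mm off, so I'll use the top value (460.5,-398.5). I'll open to 60 mm to straddle the 26 mm grip.

```bash
python3 -m inch '[-1.2,-2,0,-0.7,0.5,-1.5,0.3, -2.4,-4,0,-0.7,0.5,-3,0.3, -3.6,-6,0,-0.7,0.5,-4.5,0.3, -4.8,-8,-1,-0.7,0.5,-5.6,0.3, -5.7,-9.7,-2.5,-0.7,0.5,-5.6,0.3]'
python3 - <<'E'
from h import *
st()
im=bot.capture("top")[:,:,::-1]; cv2.imwrite(f"pics/top19.png",im)
crop(im,380,160,490,330,4,"pics/t19.png")
im=bot.capture("side")[:,:,::-1]; cv2.imwrite(f"pics/side19.png",im)
crop(im,330,120,480,270,4.4,"pics/s19.png")
E
```

```text
time: 28.95
tool_pos: [459.5, -402.6, 176.1]
tcp_rot: [3.139, -0.0, -0.039]
contact_force: [0.5, -0.4, 0.2]
grip_width: 59.7
t 28.95 tcp [ 459.5 -402.6  176.1] rot [ 3.139 -0.    -0.039] F [ 0.5 -0.4  0.2] w 59.7 q [-0.84  0.54  1.35 -0.    1.25  0.77]
```

View pics/t19.png

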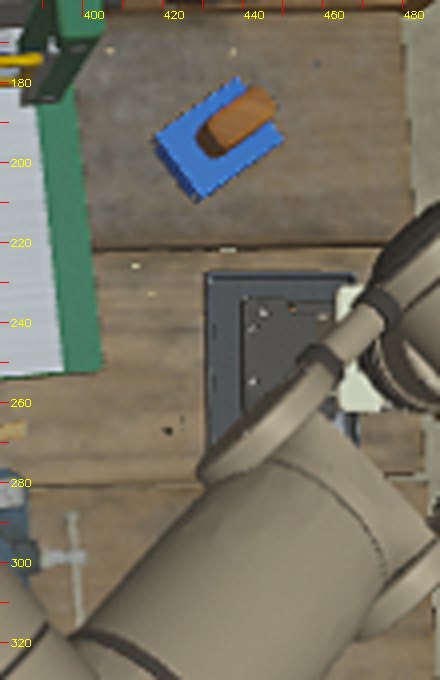

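View pics/s19.png

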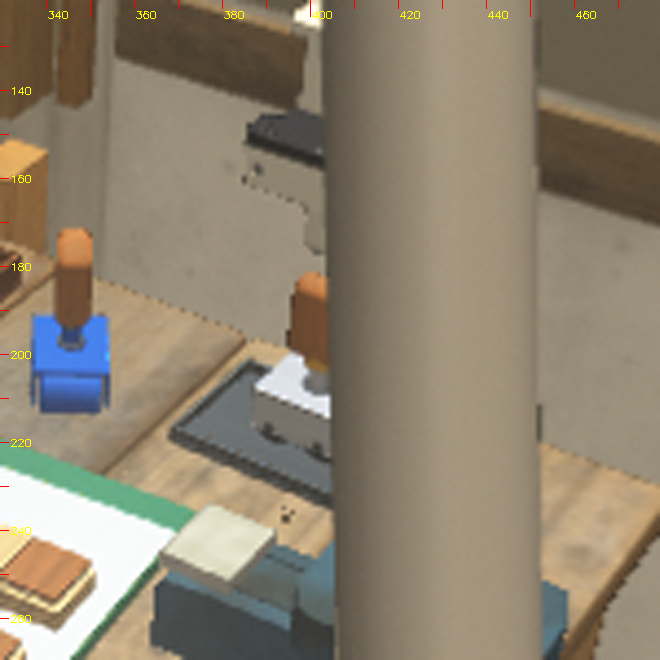

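Both views are partly blocked by the arm, but the left finger stands left of the grip. I'll correct +4 mm in y and descend in two stages, watching the force.

```bash
python3 -m inch '[0.1,0.4,-1,0,0,0.3,0.3, 0.1,0.4,-2.5,0,0,0.3,0.3, 0.1,0.4,-4,0,0,0.3,0.3, 0.1,0.4,-5,0,0,0.3,0.3, 0.1,0.4,-5.5,0,0,0.3,0.3]'; python3 -m inch '[0,0,-0.7,0,0,0,0.3, 0,0,-1.5,0,0,0,0.3, 0,0,-2.2,0,0,0,0.3, 0,0,-2.8,0,0,0,0.3, 0,0,-3.2,0,0,0,0.3]'
python3 - <<'E'
from h import *
st()
im=bot.capture("top")[:,:,::-1]; cv2.imwrite(f"pics/top20.png",im)
crop(im,400,200,490,300,6,"pics/t20.png")
E
```

```text
time: 29.55
tool_pos: [459.2, -397.0, 117.4]
tcp_rot: [-3.139, 0.005, -0.034]
contact_force: [0.1, 0.2, 0.1]
grip_width: 59.9
time: 30.05
tool_pos: [459.1, -397.0, 84.8]
tcp_rot: [-3.139, 0.005, -0.035]
contact_force: [-0.2, -0.2, -0.0]
grip_width: 59.9
t 30.05 tcp [ 459.1 -397.    84.8] rot [-3.139  0.005 -0.035] F [-0.2 -0.2 -0. ] w 59.9 q [-0.84  0.63  1.46 -0.    1.06  0.77]
```

View pics/t20.png

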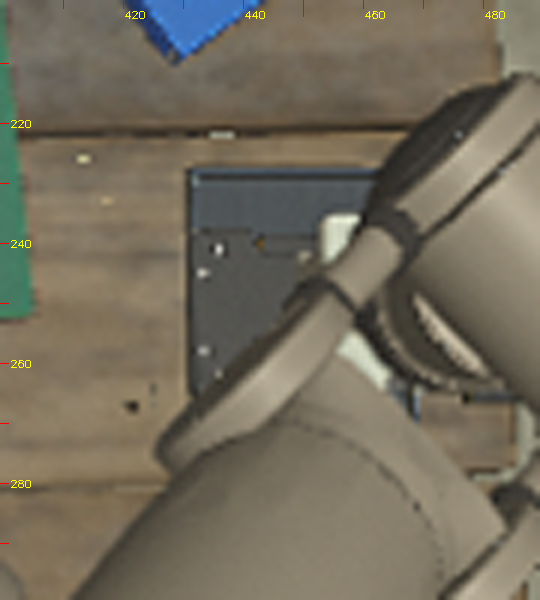

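No contact on the way down. I'll close on the grip.

```bash
python3 -m inch '[0,0,0,0,0,0,0, 0,0,0,0,0,0,-0.3, 0,0,0,0,0,0,-1, 0,0,0,0,0,0,-1, 0,0,0,0,0,0,-1]'; python3 -m inch '[0,0,0.4,0,0,0,-1, 0,0,1,0,0,0,-1, 0,0,2,0,0,0,-1, 0,0,3,0,0,0,-1, 0,0,4,0,0,0,-1]'; python3 -c "from h import *;st()"
```

```text
time: 30.6
tool_pos: [459.0, -396.9, 84.5]
tcp_rot: [-3.138, 0.006, -0.035]
contact_force: [-0.2, 0.4, 1.0]
grip_width: 26.1
time: 31.1
tool_pos: [459.1, -397.0, 125.7]
tcp_rot: [-3.139, 0.005, -0.035]
contact_force: [-0.1, 0.4, -5.5]
grip_width: 25.8
t 31.10 tcp [ 459.1 -397.   125.7] rot [-3.139  0.005 -0.035] F [-0.1  0.4 -5.5] w 25.8 q [-0.84  0.58  1.42 -0.    1.14  0.77]
```

The roller is held (25.8 mm, 5.5 N). I'll lift over the vice and carry it above plank 2.

```bash
python3 -m inch '[0,0,3,0,0,0,-1, 0.2,1,6,0,0,1,-1, 1,4,9,0,0,2.5,-1, 2,7.5,10,0,0,4,-1, 3,11,10,0,0,5.7,-1]'; python3 -m inch '[0.9,3.3,0,0,0,0,-1, 1.8,6.6,0,0,0,0,-1, 2.7,10,0,0,0,0,-1, 3.6,13.3,0,0,0,0,-1, 4.4,16.5,0,0,0,0,-1]';  python3 - <<'E'
from h import *
o=st(); print(L(o["tool_pos"]), W(-135,-45)-o["tool_pos"][:2])
im=bot.capture("side")[:,:,::-1]; cv2.imwrite(f"pics/side21.png",im)
crop(im,215,120,400,300,4,"pics/s21.png")
im=bot.capture("top")[:,:,::-1]; cv2.imwrite(f"pics/top21.png",im)
crop(im,270,145,410,285,5,"pics/t21.png")
E
```

```text
time: 31.6
tool_pos: [490.0, -286.7, 229.0]
tcp_rot: [3.141, 0.001, 0.065]
contact_force: [2.0, 0.7, -5.6]
grip_width: 25.9
time: 32.1
tool_pos: [534.2, -120.2, 230.0]
tcp_rot: [3.14, -0.0, 0.065]
contact_force: [1.2, -0.2, -5.3]
grip_width: 25.8
t 32.10 tcp [ 534.2 -120.2  230. ] rot [ 3.14  -0.     0.065] F [ 1.2 -0.2 -5.3] w 25.8 q [-0.36  0.38  1.46 -0.    1.3   1.15]
[-133.29462726  -43.23393971] [-1.58893062 -1.87151399]
```

View pics/s21.png

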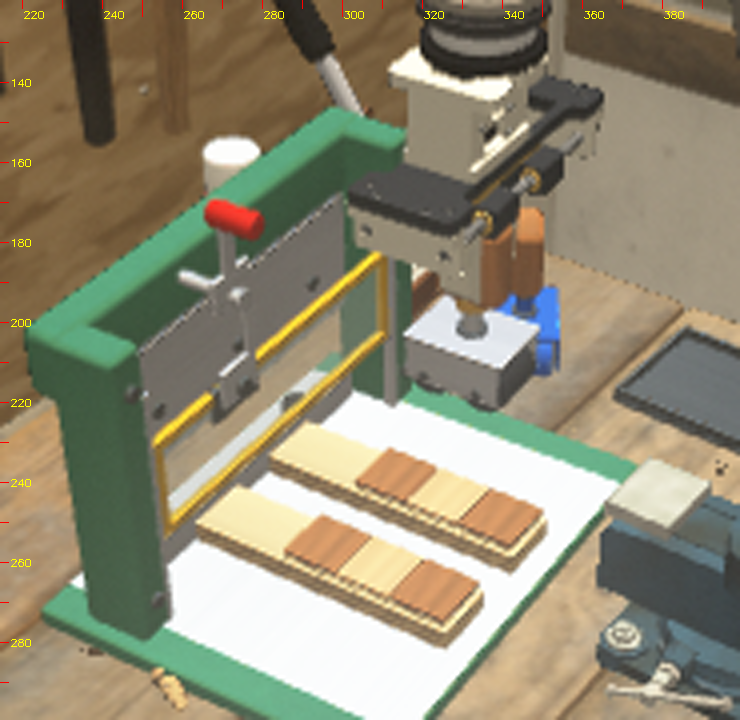

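View pics/t21.png

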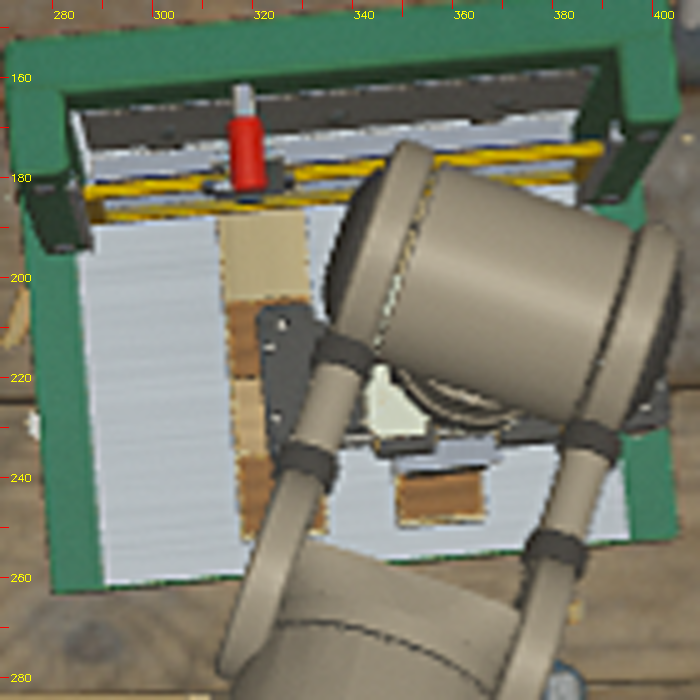

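Both planks are unmoved and the roller hangs upright over plank 2. I'll descend to just above contact (about 127), then press slowly.

```bash
python3 -m inch '[-0.1,-0.15,-2,0,0,0,-1, -0.1,-0.15,-4.5,0,0,0,-1, -0.1,-0.15,-7,0,0,0,-1, -0.1,-0.15,-8.5,0,0,0,-1, -0.1,-0.15,-9.2,0,0,0,-1]'; python3 -m inch '[0,0,-0.2,0,0,0,-1, 0,0,-0.5,0,0,0,-1, 0,0,-0.8,0,0,0,-1, 0,0,-1,0,0,0,-1, 0,0,-1,0,0,0,-1]';  python3 - <<'E'
from h import *
o=st(); print(L(o["tool_pos"]))
im=bot.capture("side")[:,:,::-1]; cv2.imwrite(f"pics/side22.png",im)
crop(im,265,170,385,290,5,"pics/s22.png")
E
```

```text
time: 32.7
tool_pos: [532.8, -119.6, 137.0]
tcp_rot: [-3.14, 0.002, 0.069]
contact_force: [-0.2, -0.7, -4.4]
grip_width: 25.7
time: 33.2
tool_pos: [533.2, -119.7, 127.5]
tcp_rot: [-3.141, 0.001, 0.069]
contact_force: [0.5, 1.3, -4.0]
grip_width: 25.9
t 33.20 tcp [ 533.2 -119.7  127.5] rot [-3.141e+00  1.000e-03  6.900e-02] F [ 0.5  1.3 -4. ] w 25.9 q [-0.36  0.48  1.6   0.    1.06  1.14]
[-134.34826783  -42.70714636]
```

View pics/s22.png

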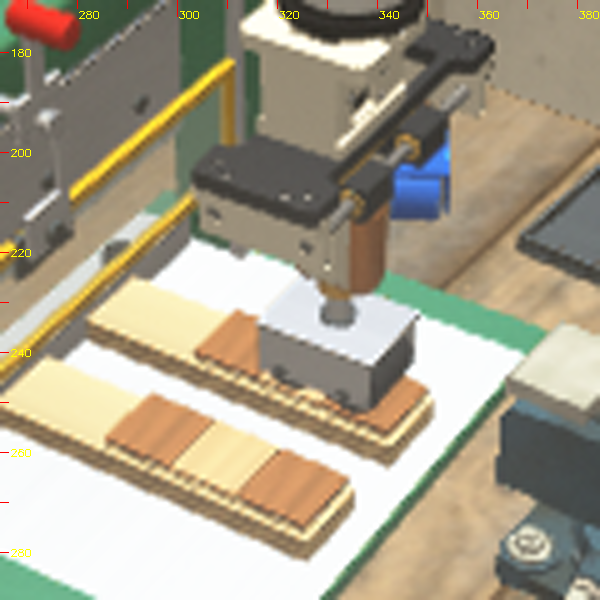

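At first contact. I'll centre 2 mm and press down to mid-spring.

```bash
python3 -m inch '[0,-0.2,0,0,0,0,-1, 0,-0.2,-0.2,0,0,0,-1, 0,-0.2,-0.4,0,0,0,-1, 0,-0.2,-0.6,0,0,0,-1, 0,-0.2,-0.8,0,0,0,-1]'; python3 -c "
from h import *
print(L(st()['tool_pos']))"
```

```text
time: 33.75
tool_pos: [533.9, -121.9, 120.4]
tcp_rot: [3.141, -0.002, 0.069]
contact_force: [0.2, 0.3, 6.9]
grip_width: 25.9
t 33.75 tcp [ 533.9 -121.9  120.4] rot [ 3.141e+00 -2.000e-03  6.900e-02] F [0.2 0.3 6.9] w 25.9 q [-0.36  0.49  1.61  0.    1.04  1.14]
[-133.73076094  -44.98248395]
```

```bash
python3 -m inch '[0,0,-0.1,0,0,0,-1, 0,0,-0.2,0,0,0,-1, 0,0,-0.3,0,0,0,-1, 0,0,-0.4,0,0,0,-1, 0,0,-0.45,0,0,0,-1]'; python3 -m inch '[0.2,0.01,0,0,0,0,-1, 0.4,0.03,0,0,0,0,-1, 0.6,0.04,0,0,0,0,-1, 0.8,0.05,0,0,0,0,-1, 1,0.06,0,0,0,0,-1]'; python3 -c "
from h import *
print(L(st()['tool_pos']))"
```

```text
time: 34.25
tool_pos: [534.8, -121.9, 117.1]
tcp_rot: [3.141, -0.004, 0.069]
contact_force: [-0.9, 2.2, 8.9]
grip_width: 26.1
time: 34.75
tool_pos: [545.3, -121.1, 118.1]
tcp_rot: [3.141, -0.006, 0.069]
contact_force: [-1.7, 0.1, 6.7]
grip_width: 25.8
t 34.75 tcp [ 545.3 -121.1  118.1] rot [ 3.141 -0.006  0.069] F [-1.7  0.1  6.7] w 25.8 q [-0.36  0.51  1.59  0.    1.04  1.14]
[-122.30642626  -44.84010108]
```

```bash
python3 -m inch '[0.2,0.01,-0.2,0,0,0,-1, 0.4,0.03,-0.3,0,0,0,-1, 0.6,0.04,-0.35,0,0,0,-1, 0.8,0.05,-0.4,0,0,0,-1, 1,0.06,-0.4,0,0,0,-1]'; python3 -m inch '[0.2,0.01,-0.1,0,0,0,-1, 0.4,0.03,-0.1,0,0,0,-1, 0.6,0.04,-0.1,0,0,0,-1, 0.8,0.05,-0.1,0,0,0,-1, 1,0.06,-0.1,0,0,0,-1]'
python3 - <<'E'
from h import *
o=st(); print(L(o["tool_pos"]))
im=bot.capture("side")[:,:,::-1]; cv2.imwrite(f"pics/side23.png",im)
crop(im,265,170,385,290,5,"pics/s23.png")
E
```

```text
time: 35.25
tool_pos: [556.1, -120.3, 115.4]
tcp_rot: [3.141, -0.008, 0.069]
contact_force: [-0.5, 2.3, 10.3]
grip_width: 26.1
time: 35.75
tool_pos: [567.0, -119.4, 115.8]
tcp_rot: [3.14, -0.01, 0.069]
contact_force: [-0.5, 1.3, 8.8]
grip_width: 26.1
t 35.75 tcp [ 567.  -119.4  115.8] rot [ 3.14  -0.01   0.069] F [-0.5  1.3  8.8] w 26.1 q [-0.34  0.54  1.53  0.    1.06  1.16]
[-100.59042936  -44.52048919]
```

View pics/s23.png

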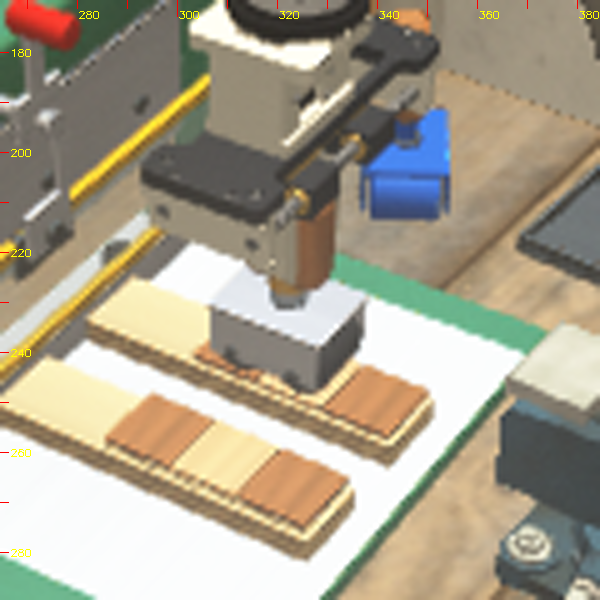

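```bash
python3 -m inch '[0.2,0.01,-0.15,0,0.3,0,-1, 0.5,0.03,-0.2,0,0.5,0,-1, 0.8,0.05,-0.25,0,0.5,0,-1, 1.1,0.07,-0.25,0,0.5,0,-1, 1.4,0.09,-0.25,0,0.5,0,-1]'; python3 -m inch '[0.2,0.01,0,0,0,0,-1, 0.4,0.02,0,0,0,0,-1, 0.2,0.01,0,0,0,0,-1, -0.1,0,0,0,0,0,-1, -0.4,-0.02,0,0,0,0,-1]'; python3 -c "
from h import *
print(L(st()['tool_pos']))"
```

```text
time: 36.3
tool_pos: [582.3, -118.2, 114.9]
tcp_rot: [3.141, -0.005, 0.069]
contact_force: [-0.9, 1.8, 10.0]
grip_width: 25.8
time: 36.8
tool_pos: [579.5, -118.3, 116.5]
tcp_rot: [3.14, -0.009, 0.069]
contact_force: [0.3, 1.6, 9.2]
grip_width: 25.8
t 36.80 tcp [ 579.5 -118.3  116.5] rot [ 3.14  -0.009  0.069] F [0.3 1.6 9.2] w 25.8 q [-0.33  0.56  1.49  0.    1.08  1.17]
[-88.01948191 -44.26419829]
```

Now rolling back toward the tail.

```bash
python3 -m inch '[-0.4,-0.03,-0.2,0,0,0,-1, -0.8,-0.05,-0.25,0,0.4,0,-1, -1.2,-0.08,-0.25,0,0.4,0,-1, -1.6,-0.1,-0.25,0,0.4,0,-1, -2,-0.13,-0.25,0,0.4,0,-1]'; python3 -m inch '[-0.4,-0.03,-0.1,0,0,0,-1, -0.8,-0.05,-0.1,0,0,0,-1, -1.2,-0.08,-0.1,0,0,0,-1, -1.6,-0.1,-0.1,0,0,0,-1, -2,-0.13,-0.1,0,0,0,-1]';python3 -m inch '[-0.4,-0.03,-0.1,0,0,0,-1, -0.8,-0.05,-0.1,0,0,0,-1, -1.2,-0.08,-0.1,0,0,0,-1, -1.5,-0.1,-0.1,0,0,0,-1, -1.7,-0.1,-0.1,0,0,0,-1]'; python3 -c "
from h import *
print(L(st()['tool_pos']))"
```

```text
time: 37.3
tool_pos: [560.8, -119.7, 115.7]
tcp_rot: [3.139, -0.006, 0.069]
contact_force: [0.4, 1.6, 9.3]
grip_width: 25.8
time: 37.8
tool_pos: [542.0, -121.2, 116.2]
tcp_rot: [3.138, -0.009, 0.069]
contact_force: [0.6, 1.5, 8.1]
grip_width: 25.9
time: 38.3
tool_pos: [526.0, -122.4, 116.6]
tcp_rot: [3.137, -0.013, 0.069]
contact_force: [-0.3, 0.9, 9.1]
grip_width: 26.0
t 38.30 tcp [ 526.  -122.4  116.6] rot [ 3.137 -0.013  0.069] F [-0.3  0.9  9.1] w 26.0 q [-0.37  0.47  1.65  0.    1.01  1.13]
[-141.70792116  -44.92669682]
```

```bash
python3 -m inch '[-0.3,-0.02,-0.2,0,0.4,0,-1, -0.6,-0.04,-0.3,0,0.8,0,-1, -0.9,-0.06,-0.3,0,0.8,0,-1, -0.9,-0.06,-0.3,0,0.8,0,-1, -0.9,-0.06,-0.3,0,0.8,0,-1]'; python3 -m inch '[0.5,0.03,-0.1,0,0,0,-1, 1,0.06,-0.1,0,0,0,-1, 1.5,0.1,-0.1,0,0,0,-1, 2,0.13,-0.1,0,0,0,-1, 2.5,0.16,-0.1,0,0,0,-1]';python3 -m inch '[0.5,0.03,-0.1,0,0.2,0,-1, 1,0.06,-0.1,0,0.4,0,-1, 1.5,0.1,-0.1,0,0.4,0,-1, 2,0.13,-0.1,0,0.4,0,-1, 2.5,0.16,-0.1,0,0.4,0,-1]'; python3 -c "
from h import *
print(L(st()['tool_pos']))"
```

```text
time: 38.8
tool_pos: [517.8, -123.1, 115.0]
tcp_rot: [3.137, -0.001, 0.068]
contact_force: [-0.4, 0.8, 9.3]
grip_width: 26.0
time: 39.3
tool_pos: [543.7, -121.2, 115.3]
tcp_rot: [3.137, -0.003, 0.068]
contact_force: [-0.4, 3.0, 9.3]
grip_width: 25.5
time: 39.8
tool_pos: [569.6, -119.3, 115.7]
tcp_rot: [3.137, 0.001, 0.068]
contact_force: [-0.8, 2.1, 10.3]
grip_width: 25.8
t 39.80 tcp [ 569.6 -119.3  115.7] rot [3.137e+00 1.000e-03 6.800e-02] F [-0.8  2.1 10.3] w 25.8 q [-0.34  0.55  1.51 -0.    1.08  1.17]
[-97.91424107 -44.6257318 ]
```

```bash
python3 -m inch '[0.4,0.03,-0.1,0,0,0,-1, 0.8,0.05,-0.15,0,0,0,-1, 1.2,0.08,-0.2,0,0,0,-1, 1.4,0.1,-0.2,0,0,0,-1, 1.4,0.1,-0.2,0,0,0,-1]'; python3 -m inch '[0,0,0,0,0,0,-1, -0.2,0,0,0,0,0,-1, -0.2,0,0.6,0,0,0,-1, -0.2,0,2,0,0,0,-1, -0.2,0,4,0,0,0,-1]';python3 -m inch '[-0.5,3,1,0.2,0,-0.2,-1, -1.5,5.5,1,0.2,0,-0.2,-1, -3,8.8,1,0.2,0,-0.2,-1, -5,8.8,1,0.2,0,-0.2,-1, -5,8.8,1,0.2,0,-0.2,-1]'
python3 - <<'E'
from h import *
o=st(); print(L(o["tool_pos"]))
im=bot.capture("side")[:,:,::-1]; cv2.imwrite(f"pics/side24.png",im)
crop(im,240,170,385,290,5.4,"pics/s24.png")
E
```

```text
time: 40.3
tool_pos: [585.0, -118.1, 115.3]
tcp_rot: [3.137, -0.002, 0.068]
contact_force: [0.1, 2.6, 8.8]
grip_width: 26.1
time: 40.8
tool_pos: [581.7, -117.7, 153.7]
tcp_rot: [3.139, 0.002, 0.068]
contact_force: [-0.4, -0.2, -5.8]
grip_width: 26.1
time: 41.3
tool_pos: [528.8, -28.4, 162.6]
tcp_rot: [-3.14, 0.006, 0.067]
contact_force: [0.2, -0.1, -4.5]
grip_width: 25.8
t 41.30 tcp [528.8 -28.4 162.6] rot [-3.14   0.006  0.067] F [ 0.2 -0.1 -4.5] w 25.8 q [-0.2   0.41  1.6  -0.    1.13  1.31]
[-132.85288913   48.7001456 ]
```

View pics/s24.png

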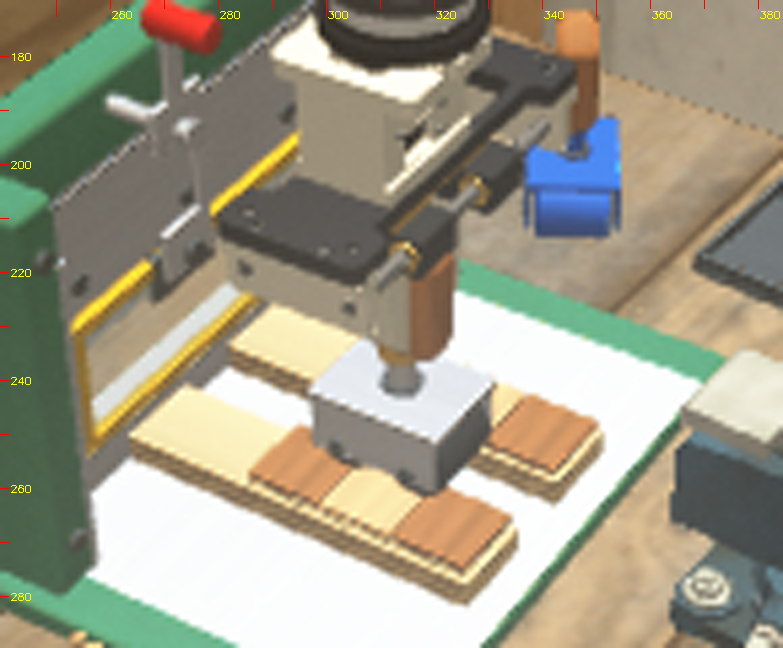

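Plank 2's lamella 1 now sits visibly lower at side (338,250). I'll do plank 1 next: centre to y = 44, descend, and press.

```bash
python3 -m inch '[-0.1,-0.45,0,0,-0.3,0,-1, -0.1,-0.45,-1,0,-0.3,0,-1, -0.1,-0.45,-2,0,-0.3,0,-1, -0.1,-0.45,-2.8,0,-0.3,0,-1, -0.1,-0.45,-3.2,0,-0.3,0,-1]';  python3 - <<'E'
from h import *
o=st(); print(L(o["tool_pos"]))
im=bot.capture("side")[:,:,::-1]; cv2.imwrite(f"pics/side25.png",im)
crop(im,240,170,385,290,5.4,"pics/s25.png")
E
```

```text
time: 41.85
tool_pos: [528.9, -33.7, 129.3]
tcp_rot: [-3.141, 0.001, 0.065]
contact_force: [-0.5, -0.4, -4.8]
grip_width: 25.9
t 41.85 tcp [528.9 -33.7 129.3] rot [-3.141e+00  1.000e-03  6.500e-02] F [-0.5 -0.4 -4.8] w 25.9 q [-0.21  0.45  1.65  0.    1.04  1.3 ]
[-133.0563526    43.40734209]
```

View pics/s25.png

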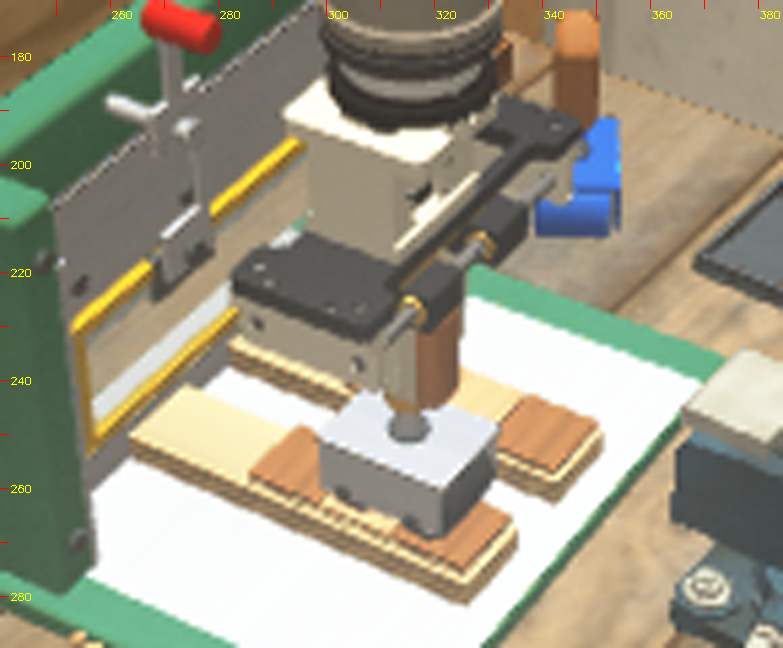

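The truck is centred over plank 1. I'll press and roll the same way.

```bash
python3 -m inch '[0,0.05,-0.3,0,0,0,-1, 0,0.05,-0.5,0,0,0,-1, 0,0.05,-0.7,0,0,0,-1, 0,0.05,-0.9,0,0,0,-1, 0,0.05,-1.1,0,0,0,-1]'; python3 -m inch '[0,0,-0.1,0,0,0,-1, 0.2,0.01,-0.2,0,0.2,0,-1, 0.4,0.03,-0.3,0,0.2,0,-1, 0.6,0.04,-0.3,0,0.2,0,-1, 0.8,0.05,-0.3,0,0.2,0,-1]'; python3 -m inch '[0.2,0.01,-0.1,0,0.2,0,-1, 0.4,0.03,-0.1,0,0.2,0,-1, 0.6,0.04,-0.15,0,0.2,0,-1, 0.8,0.05,-0.15,0,0.2,0,-1, 1,0.06,-0.15,0,0.2,0,-1]'; python3 -c "
from h import *
print(L(st()['tool_pos']))"
```

```text
time: 42.4
tool_pos: [530.1, -33.3, 119.7]
tcp_rot: [-3.141, -0.003, 0.065]
contact_force: [-0.7, 0.1, 7.3]
grip_width: 25.7
time: 42.9
tool_pos: [539.3, -32.7, 118.4]
tcp_rot: [3.142, -0.003, 0.065]
contact_force: [-1.2, 1.6, 7.3]
grip_width: 25.7
time: 43.4
tool_pos: [550.4, -32.0, 118.4]
tcp_rot: [3.141, -0.003, 0.065]
contact_force: [-1.0, 0.9, 6.6]
grip_width: 25.8
t 43.40 tcp [550.4 -32.  118.4] rot [ 3.141e+00 -3.000e-03  6.500e-02] F [-1.   0.9  6.6] w 25.8 q [-0.2   0.5   1.6   0.    1.04  1.31]
[-111.56162459   43.74116315]
```

```bash
python3 -m inch '[0.2,0.01,-0.2,0,0.2,0,-1, 0.4,0.03,-0.3,0,0.3,0,-1, 0.6,0.04,-0.35,0,0.3,0,-1, 0.8,0.05,-0.35,0,0.3,0,-1, 1,0.06,-0.35,0,0.3,0,-1]'; python3 -m inch '[0.25,0.02,-0.1,0,0.2,0,-1, 0.5,0.03,-0.15,0,0.2,0,-1, 0.8,0.05,-0.2,0,0.2,0,-1, 1.1,0.07,-0.2,0,0.2,0,-1, 1.4,0.09,-0.2,0,0.2,0,-1]'; python3 -m inch '[0.2,0.01,-0.05,0,0.2,0,-1, 0.3,0.02,-0.1,0,0.2,0,-1, 0.1,0.01,-0.1,0,0.2,0,-1, -0.2,-0.01,-0.1,0,0.2,0,-1, -0.5,-0.03,-0.1,0,0.2,0,-1]'; python3 -c "
from h import *
print(L(st()['tool_pos']))"
```

```text
time: 43.9
tool_pos: [561.6, -31.2, 116.7]
tcp_rot: [3.141, -0.001, 0.065]
contact_force: [-1.7, 1.6, 8.1]
grip_width: 25.6
time: 44.4
tool_pos: [576.9, -30.2, 116.6]
tcp_rot: [3.141, -0.001, 0.065]
contact_force: [-0.8, 1.2, 8.4]
grip_width: 25.7
time: 44.9
tool_pos: [573.4, -30.4, 117.5]
tcp_rot: [3.141, -0.003, 0.065]
contact_force: [0.7, 0.5, 7.0]
grip_width: 25.7
t 44.90 tcp [573.4 -30.4 117.5] rot [ 3.141e+00 -3.000e-03  6.500e-02] F [0.7 0.5 7. ] w 25.7 q [-0.19  0.53  1.54 -0.    1.07  1.32]
[-88.49389905  43.86466525]
```

Rolling back with a little more pressure.

```bash
python3 -m inch '[-0.4,-0.03,-0.2,0,0.2,0,-1, -0.8,-0.05,-0.35,0,0.3,0,-1, -1.2,-0.08,-0.4,0,0.3,0,-1, -1.6,-0.1,-0.4,0,0.3,0,-1, -2,-0.13,-0.4,0,0.3,0,-1]'; python3 -m inch '[-0.4,-0.03,-0.1,0,0.2,0,-1, -0.8,-0.05,-0.1,0,0.2,0,-1, -1.2,-0.08,-0.1,0,0.2,0,-1, -1.6,-0.1,-0.1,0,0.2,0,-1, -2,-0.13,-0.1,0,0.2,0,-1]';python3 -m inch '[-0.4,-0.03,-0.1,0,0.2,0,-1, -0.8,-0.05,-0.15,0,0.2,0,-1, -1.2,-0.08,-0.15,0,0.2,0,-1, -1.6,-0.1,-0.15,0,0.2,0,-1, -2,-0.13,-0.15,0,0.2,0,-1]'; python3 -c "
from h import *
print(L(st()['tool_pos']))"
```

```text
time: 45.4
tool_pos: [555.1, -31.6, 115.7]
tcp_rot: [3.141, -0.003, 0.065]
contact_force: [0.6, 1.1, 9.7]
grip_width: 25.7
time: 45.9
tool_pos: [536.6, -32.8, 116.6]
tcp_rot: [3.14, -0.004, 0.065]
contact_force: [-0.2, 1.1, 9.2]
grip_width: 25.9
time: 46.4
tool_pos: [518.0, -34.1, 116.9]
tcp_rot: [3.14, -0.005, 0.065]
contact_force: [0.6, 1.6, 7.6]
grip_width: 25.5
t 46.40 tcp [518.  -34.1 116.9] rot [ 3.14  -0.005  0.065] F [0.6 1.6 7.6] w 25.5 q [-0.21  0.44  1.7  -0.    0.99  1.29]
[-144.01374452   43.74771393]
```

```bash
python3 -m inch '[-0.2,-0.01,-0.2,0,0.2,0,-1, -0.5,-0.03,-0.3,0,0.3,0,-1, -0.7,-0.04,-0.35,0,0.3,0,-1, -0.7,-0.04,-0.35,0,0.3,0,-1, -0.7,-0.04,-0.35,0,0.3,0,-1]'; python3 -m inch '[0.5,0.03,-0.1,0,0,0,-1, 1,0.06,-0.1,0,0.1,0,-1, 1.5,0.1,-0.1,0,0.1,0,-1, 2,0.13,-0.1,0,0.1,0,-1, 2.5,0.16,-0.1,0,0.1,0,-1]';python3 -m inch '[0.5,0.03,-0.1,0,0.2,0,-1, 1,0.06,-0.1,0,0.2,0,-1, 1.5,0.1,-0.1,0,0.2,0,-1, 2,0.13,-0.1,0,0.2,0,-1, 2.5,0.16,-0.1,0,0.2,0,-1]'; python3 -c "
from h import *
print(L(st()['tool_pos']))"
```

```text
time: 46.9
tool_pos: [512.2, -34.4, 115.2]
tcp_rot: [3.14, -0.004, 0.065]
contact_force: [-0.3, 0.9, 9.4]
grip_width: 26.0
time: 47.4
tool_pos: [538.5, -32.7, 115.9]
tcp_rot: [3.139, -0.006, 0.064]
contact_force: [-1.7, 1.8, 10.1]
grip_width: 25.7
time: 47.9
tool_pos: [564.7, -30.9, 116.7]
tcp_rot: [3.139, -0.005, 0.064]
contact_force: [-0.2, 1.0, 8.4]
grip_width: 25.8
t 47.90 tcp [564.7 -30.9 116.7] rot [ 3.139 -0.005  0.064] F [-0.2  1.   8.4] w 25.8 q [-0.19  0.52  1.57 -0.    1.05  1.32]
[-97.20122367  43.86562178]
```

```bash
python3 -m inch '[0.4,0.03,-0.15,0,0.2,0,-1, 0.8,0.05,-0.25,0,0.2,0,-1, 1.2,0.08,-0.3,0,0.2,0,-1, 1.4,0.1,-0.3,0,0.2,0,-1, 1.4,0.1,-0.3,0,0.2,0,-1]'; python3 -m inch '[0,0,0,0,0,0,-1, -0.2,0,0,0,0,0,-1, -0.2,0,0.8,0,0,0,-1, -0.4,0,3,0,0,0,-1, -1,0,7,0,0,0,-1]';python3 -m inch '[-1.5,-4.5,3,0.2,0,-1,-1, -3,-9,5,0.2,0,-2,-1, -4,-13.5,5,0.2,0,-3,-1, -5,-18,5,0.2,0,-4,-1, -6,-22,5,0.2,0,-5,-1]'
python3 - <<'E'
from h import *
o=st(); print(L(o["tool_pos"]))
im=bot.capture("side")[:,:,::-1]; cv2.imwrite(f"pics/side26.png",im)
crop(im,240,200,385,300,5.5,"pics/s26.png")
im=bot.capture("top")[:,:,::-1]; cv2.imwrite(f"pics/top26.png",im)
crop(im,270,145,410,285,5,"pics/t26.png")
E
```

```text
time: 48.4
tool_pos: [580.4, -29.9, 115.7]
tcp_rot: [3.139, -0.007, 0.064]
contact_force: [0.0, 0.7, 8.2]
grip_width: 25.7
time: 48.9
tool_pos: [568.3, -29.4, 183.3]
tcp_rot: [3.141, 0.001, 0.064]
contact_force: [0.6, -0.1, -5.6]
grip_width: 25.8
time: 49.4
tool_pos: [507.1, -251.4, 233.1]
tcp_rot: [-3.139, 0.002, -0.024]
contact_force: [0.3, -0.9, -4.9]
grip_width: 25.9
t 49.40 tcp [ 507.1 -251.4  233.1] rot [-3.139e+00  2.000e-03 -2.400e-02] F [ 0.3 -0.9 -4.9] w 25.9 q [-0.6   0.41  1.39  0.    1.34  1.  ]
[-168.72411412 -172.44042128]
```

View pics/s26.png

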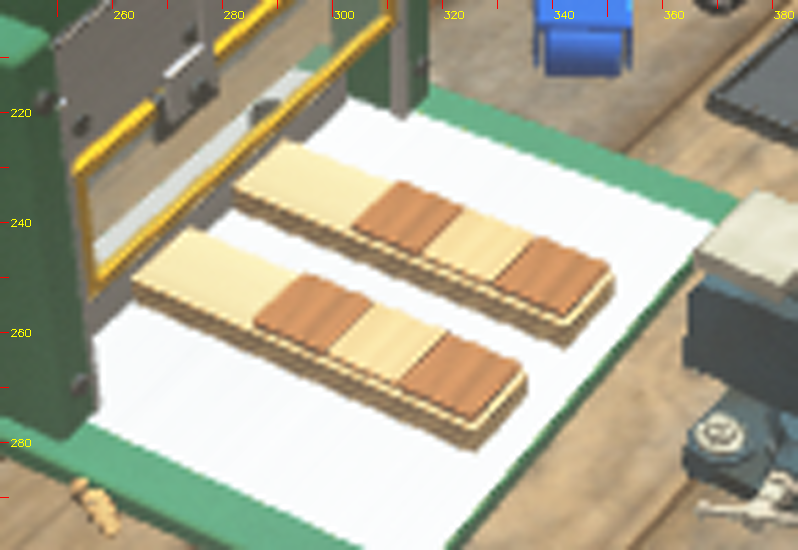

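View pics/t26.png

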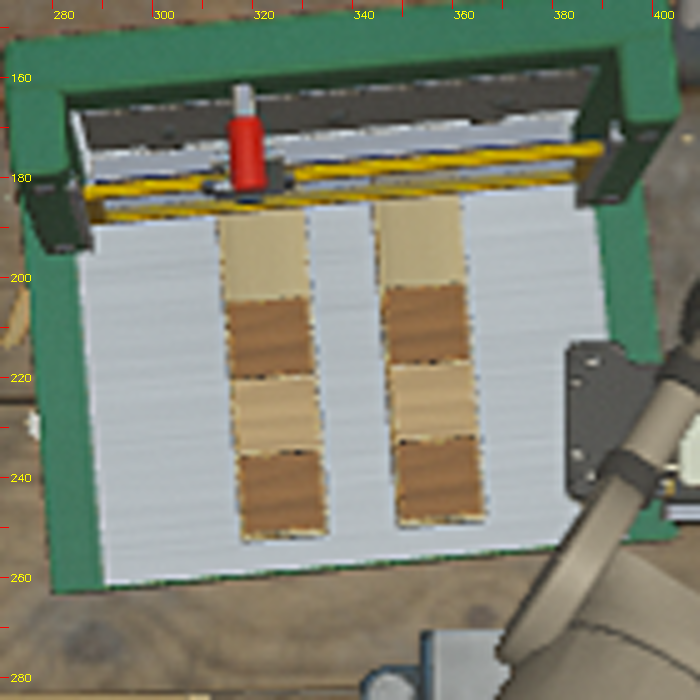

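All six lamellas look bedded flush in the side view, and both planks sit still. I'll check by measuring the sub-pixel shift of each lamella's far edge against the picture from before rolling.

Run:
```python
from h import *
a=cv2.imread("pics/side18.png").astype(float)[:,:,0]; b=cv2.imread("pics/side26.png").astype(float)[:,:,0]
def edge(im,u,v0):
    col=im[:,u]; v=np.arange(int(v0)-7,int(v0)+8); c=col[v]; hi=c[:4].mean(); lo=c[-4:].mean(); th=(hi+lo)/2
    for i in range(len(v)-1):
        if c[i]>th>=c[i+1]: return v[i]+(c[i]-th)/(c[i]-c[i+1])
for n,yc in (("p1",44),("p2",-45)):
  for l,x in (("bare",45),("L3",7.5),("L2",-36.5),("L1",-80.5)):
    r=[]
    for dx in (-14,-10,-6,-2,2,6,10,14):
        w=W(-75+x+dx,yc-23); p=proj("side",[[*w,46 if l!="bare" else 38]])[0]; q=proj("side",[[*w,43]])[0]
        e1=edge(a,int(round(p[0])),p[1]);e2=edge(b,int(round(p[0])),p[1])
        if e1 and e2: r.append(e2-e1)
    print(n,l,"shift med",np.median(r).round(2),len(r),"3mm =",(q-p)[1].round(2))
```

```text
p1 bare shift med 0.64 5 3mm = -1.34
p1 L3 shift med 0.01 5 3mm = 0.81
p1 L2 shift med -0.03 3 3mm = 0.81
p1 L1 shift med -0.01 6 3mm = 0.82
p2 bare shift med -0.0 8 3mm = -1.32
p2 L3 shift med 0.93 8 3mm = 0.8
p2 L2 shift med 0.93 8 3mm = 0.8
p2 L1 shift med 0.85 8 3mm = 0.81
```

Plank 2 is clear: all three lamellas shifted about 0.9 px, or 3 mm. Plank 1's sampling line was off its edge because of the side-camera bias, so I'll redo it with that offset.

Run:
```python
from h import *
A=cv2.imread("pics/side18.png").astype(float); B=cv2.imread("pics/side26.png").astype(float)
a=A[:,:,0];b=B[:,:,0]
def edge(im,u,v0):
    col=im[:,u]; v=np.arange(int(v0)-6,int(v0)+6); c=col[v]; hi=c.max(); lo=c[-2:].mean(); th=(hi+lo)/2
    for i in range(len(v)-1):
        if c[i]>th>=c[i+1]: return v[i]+(c[i]-th)/(c[i]-c[i+1])
for n,yc in (("p1",51),("p2",-38)):
  for l,x in (("bare",45),("L3",7.5),("L2",-36.5),("L1",-80.5)):
    r=[]
    for dx in (-14,-10,-6,-2,2,6,10,14):
        w=W(-75+x+dx,yc-23); p=proj("side",[[*w,45.5 if l!="bare" else 38]])[0]
        e1=edge(a,int(round(p[0])),p[1]);e2=edge(b,int(round(p[0])),p[1])
        if e1 and e2: r.append(round(e2-e1,2))
    print(n,l,r)
o=np.hstack([cv2.resize(I[222:292,255:350].astype(np.uint8),None,fx=4.2,fy=4.2,interpolation=cv2.INTER_CUBIC) for I in (A,B)]); cv2.imwrite("pics/cmp.png",o)
```

```text
p1 bare [np.float64(0.72), np.float64(0.19), np.float64(0.1), np.float64(-1.56), np.float64(-0.16), np.float64(0.01), np.float64(0.01), np.float64(0.0)]
p1 L3 [np.float64(0.82), np.float64(1.0), np.float64(1.01), np.float64(0.89), np.float64(0.58), np.float64(0.7), np.float64(0.82), np.float64(1.04)]
p1 L2 [np.float64(0.34), np.float64(1.03), np.float64(1.14), np.float64(0.65), np.float64(0.68), np.float64(0.23), np.float64(1.01), np.float64(1.01)]
p1 L1 [np.float64(0.86), np.float64(1.0), np.float64(1.04), np.float64(1.02), np.float64(0.28), np.float64(0.82), np.float64(1.01), np.float64(1.01)]
p2 bare [np.float64(0.78), np.float64(0.97), np.float64(0.29), np.float64(-2.6), np.float64(-0.07), np.float64(-0.0), np.float64(-0.01), np.float64(0.02)]
p2 L3 [np.float64(1.04), np.float64(0.91), np.float64(0.31), np.float64(0.77), np.float64(0.99), np.float64(0.93), np.float64(0.29), np.float64(0.77)]
p2 L2 [np.float64(0.18), np.float64(0.95), np.float64(0.99), np.float64(0.97), np.float64(0.69), np.float64(0.92), np.float64(0.98), np.float64(1.0)]
p2 L1 [np.float64(0.88), np.float64(1.01), np.float64(0.87), np.float64(0.28), np.float64(0.78), np.float64(0.99), np.float64(0.86), np.float64(0.29)]
```

View pics/cmp.png

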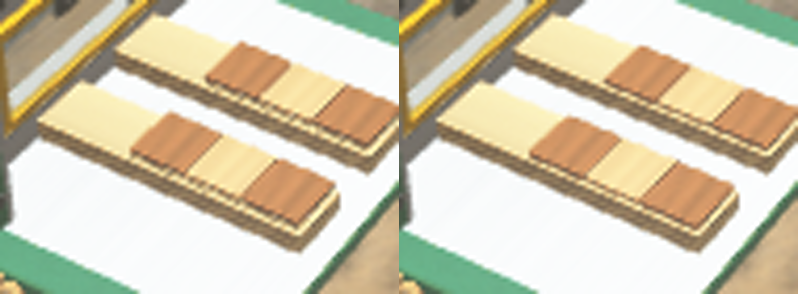

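All six lamellas have dropped about 0.85–1.0 px (3 mm) and the bare ends have not shifted. Now the roller goes back to its tray, aiming at TCP (465,-394), close to the tray's middle.

```bash
python3 -m inch '[-0.9,-3,0,0,0,-0.3,-1, -1.8,-6,0,0,0,-0.6,-1, -2.7,-9,0,0,0,-0.6,-1, -3.5,-12,-1,0,0,-0.6,-1, -4.2,-14.3,-2,0,0,-0.6,-1]'; python3 -m inch '[0,0,-2,0,0,0,-1, 0,0,-4,0,0,0,-1, 0,0,-6,0,0,0,-1, 0,0,-8,0,0,0,-1, 0,0,-8.5,0,0,0,-1]';  python3 - <<'E'
from h import *
st()
im=bot.capture("top")[:,:,::-1]; cv2.imwrite(f"pics/top27.png",im)
crop(im,400,200,490,300,6,"pics/t27.png")
im=bot.capture("side")[:,:,::-1]; cv2.imwrite(f"pics/side27.png",im)
crop(im,350,140,480,270,4.5,"pics/s27.png")
E
```

```text
time: 50.0
tool_pos: [463.9, -398.1, 211.8]
tcp_rot: [-3.14, 0.003, -0.04]
contact_force: [0.1, -0.1, -5.5]
grip_width: 25.9
time: 50.5
tool_pos: [462.9, -396.1, 123.7]
tcp_rot: [-3.135, 0.008, -0.039]
contact_force: [0.1, 0.2, -4.5]
grip_width: 26.0
t 50.50 tcp [ 462.9 -396.1  123.7] rot [-3.135  0.008 -0.039] F [ 0.1  0.2 -4.5] w 26.0 q [-0.83  0.59  1.41 -0.    1.15  0.78]
```

View pics/t27.png

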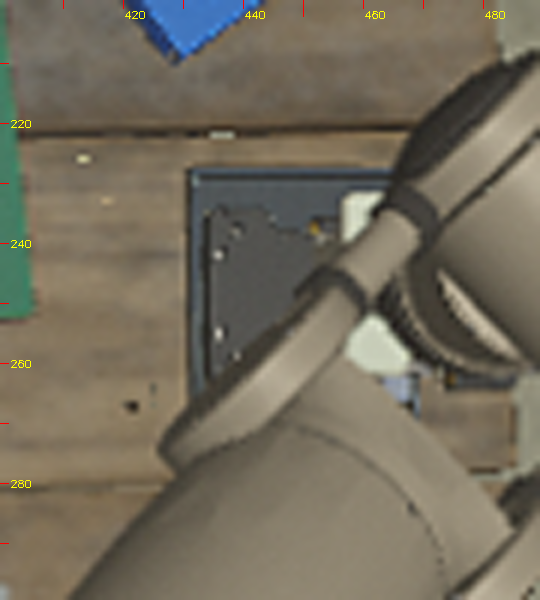

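View pics/s27.png

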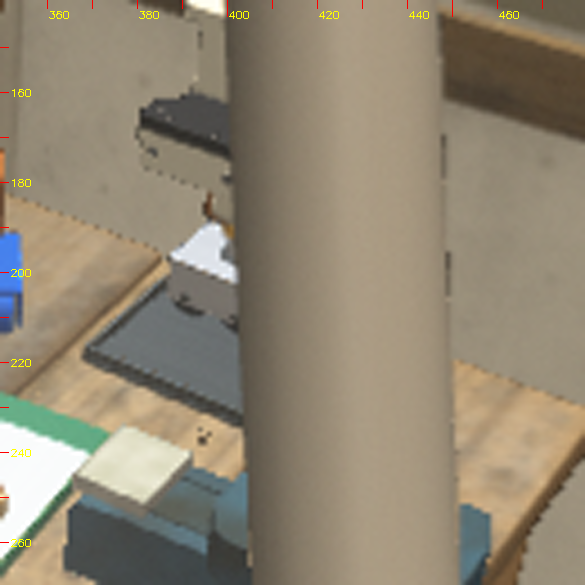

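```bash
python3 -m inch '[0.2,0.3,-1,-0.3,-0.4,0,-1, 0.2,0.3,-2,-0.3,-0.4,0,-1, 0.2,0.3,-2.8,-0.3,-0.4,0,-1, 0.2,0.3,-3.3,-0.3,-0.4,0,-1, 0.2,0.3,-3.5,-0.3,-0.4,0,-1]'; python3 -m inch '[0,0,-0.1,0,0,0,-1, 0,0,-0.2,0,0,0,-1, 0,0,-0.3,0,0,0,-1, 0,0,-0.35,0,0,0,-1, 0,0,-0.35,0,0,0,-1]'; python3 -c "from h import *;st()"
```

```text
time: 51.1
tool_pos: [465.5, -394.2, 90.3]
tcp_rot: [3.141, -0.001, -0.039]
contact_force: [-0.2, -0.2, -4.7]
grip_width: 26.3
time: 51.6
tool_pos: [465.5, -394.2, 86.9]
tcp_rot: [3.141, -0.001, -0.039]
contact_force: [-0.4, 0.1, -5.3]
grip_width: 25.6
t 51.60 tcp [ 465.5 -394.2   86.9] rot [ 3.141e+00 -1.000e-03 -3.900e-02] F [-0.4  0.1 -5.3] w 25.6 q [-0.83  0.63  1.46  0.    1.05  0.78]
```

```bash
python3 -m inch '[0,0,-0.1,0,0,0,-1, 0,0,-0.2,0,0,0,-1, 0,0,-0.25,0,0,0,-1, 0,0,-0.3,0,0,0,-1, 0,0,-0.3,0,0,0,-1]'; python3 -c "from h import *;st()"
```

```text
time: 52.1
tool_pos: [465.8, -394.2, 84.5]
tcp_rot: [3.141, -0.002, -0.039]
contact_force: [-0.1, 0.7, 2.1]
grip_width: 25.6
t 52.10 tcp [ 465.8 -394.2   84.5] rot [ 3.141e+00 -2.000e-03 -3.900e-02] F [-0.1  0.7  2.1] w 25.6 q [-0.83  0.63  1.46  0.    1.05  0.78]
```

The rollers are on the tray floor. I'll open and rise straight up, clear of the grip.

```bash
python3 -m inch '[0,0,0,0,0,0,-0.3, 0,0,0,0,0,0,0.1, 0,0,0,0,0,0,0.3, 0,0,0,0,0,0,0.3, 0,0,0,0,0,0,0.3]'; python3 -m inch '[0,0,1,0,0,0,0.3, 0,0,3,0,0,0,0.3, 0,0,6,0,0,0,0.3, 0,0,10,0,0,0,0.3, 0,0,14,0,0,0,0.3]';python3 -m inch '[0.5,3,2,0,0,1,0.1, 1.5,6.5,4,0,0,2,0.1, 3,10,6,0,0,3,0.1, 5,14,8,0,0,4.5,0.1, 7,18,8,0,0,5.9,0.1]'
python3 - <<'E'
from h import *
st()
im=bot.capture("top")[:,:,::-1]; cv2.imwrite(f"pics/top28.png",im)
crop(im,400,160,490,320,4,"pics/t28.png")
im=bot.capture("side")[:,:,::-1]; cv2.imwrite(f"pics/side28.png",im)
E
```

```text
time: 52.6
tool_pos: [465.8, -394.3, 84.5]
tcp_rot: [3.141, -0.002, -0.039]
contact_force: [-0.5, 0.9, 0.4]
grip_width: 57.9
time: 53.1
tool_pos: [465.6, -394.1, 226.5]
tcp_rot: [3.141, -0.002, -0.039]
contact_force: [0.6, -0.1, -0.1]
grip_width: 59.5
time: 53.6
tool_pos: [536.9, -213.2, 310.8]
tcp_rot: [3.137, -0.008, 0.064]
contact_force: [1.0, -0.3, 0.4]
grip_width: 50.6
t 53.60 tcp [ 536.9 -213.2  310.8] rot [ 3.137 -0.008  0.064] F [ 1.  -0.3  0.4] w 50.6 q [-0.51  0.39  1.22  0.    1.52  1.  ]
```

View pics/t28.png

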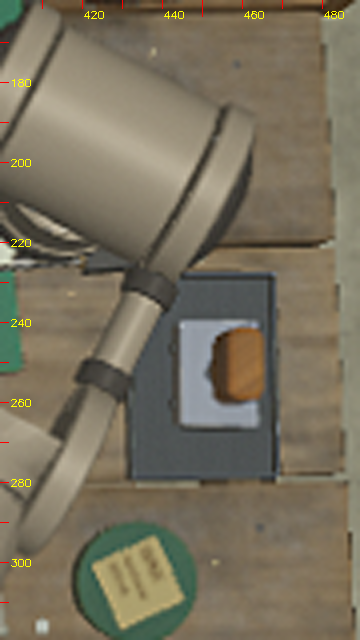

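View pics/side28.png

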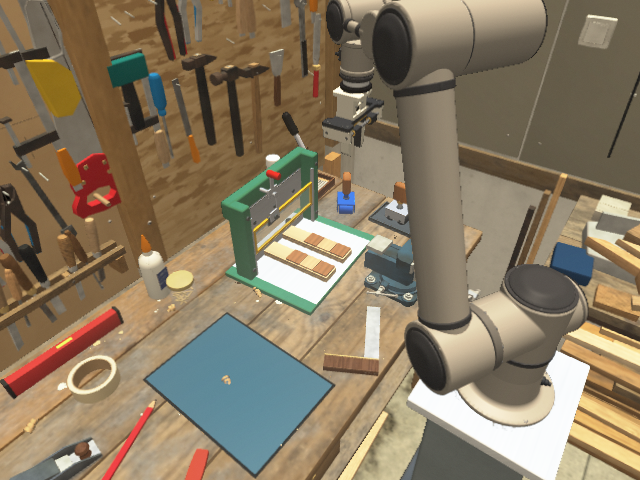

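The roller stands upright in the tray at top (455,253). Back to the bar handle now: it was let go at TCP (646,-16.5,276.5).

```bash
python3 -m inch '[1,2,3,0.2,0.4,0,0, 3,5.5,6,0.2,0.4,0,0, 5.2,9.2,6,0.2,0.4,0,0, 7.4,13,6,0.2,0.4,0,0, 9.2,16.3,6,0.2,0.4,0,0]'
python3 - <<'E'
from h import *
o=st(); print(np.array([646.1,-17,340])-o["tool_pos"])
E
```

```text
time: 54.2
tool_pos: [630.1, -45.2, 368.9]
tcp_rot: [-3.138, 0.001, 0.07]
contact_force: [0.6, -0.9, 0.0]
grip_width: 45.9
t 54.20 tcp [630.1 -45.2 368.9] rot [-3.138e+00  1.000e-03  7.000e-02] F [ 0.6 -0.9  0. ] w 45.9 q [-0.19  0.51  0.89  0.    1.75  1.31]
[ 16.01557127  28.24851964 -28.92874438]
```

```bash
python3 -m inch '[0.8,1.4,0,0,0,-0.3,0, 1.6,2.8,0,0,0,-0.3,0, 1.6,2.8,-1.5,0,0,-0.3,0, 1.6,2.8,-3,0,0,-0.3,0, 1.6,2.8,-3.5,0,0,-0.3,0]'
python3 - <<'E'
from h import *
st()
for p in ("side","top"):
    im=bot.capture(p)[:,:,::-1]; cv2.imwrite(f"pics/{p}29.png",im)
crop(cv2.imread("pics/side29.png"),220,90,380,250,4,"pics/s29.png")
E
```

```text
time: 54.7
tool_pos: [645.4, -17.7, 332.4]
tcp_rot: [-3.138, 0.004, 0.064]
contact_force: [0.5, -0.3, -0.2]
grip_width: 45.6
t 54.70 tcp [645.4 -17.7 332.4] rot [-3.138  0.004  0.064] F [ 0.5 -0.3 -0.2] w 45.6 q [-0.15  0.54  0.93  0.    1.68  1.36]
```

View pics/s29.png

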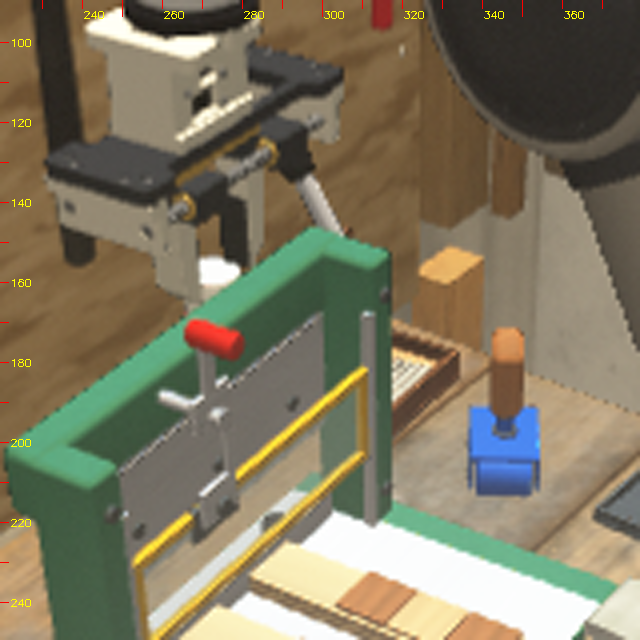

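The gripper is straight above the upright handle at side (270,174). I'll descend and grip.

```bash
python3 -m inch '[0.05,0.1,-1.5,0,0,0,0, 0.05,0.1,-3,0,0,0,0, 0.05,0.1,-4.5,0,0,0,0, 0.05,0.1,-5.5,0,0,0,0, 0.05,0.1,-5.8,0,0,0,0]'; python3 -m inch '[0,0,0,0,0,0,-0.4, 0,0,0,0,0,0,-1, 0,0,0,0,0,0,-1, 0,0,0,0,0,0,-1, 0,0,0,0,0,0,-1]'; python3 -c "from h import *;st()"
```

```text
time: 55.3
tool_pos: [646.0, -17.1, 275.0]
tcp_rot: [-3.138, 0.003, 0.063]
contact_force: [-0.4, 0.6, 1.0]
grip_width: 45.8
time: 55.8
tool_pos: [646.2, -17.2, 275.6]
tcp_rot: [-3.138, 0.002, 0.063]
contact_force: [0.7, -0.2, 1.9]
grip_width: 17.1
t 55.80 tcp [646.2 -17.2 275.6] rot [-3.138e+00  2.000e-03  6.300e-02] F [ 0.7 -0.2  1.9] w 17.1 q [-0.15  0.55  1.06  0.    1.54  1.36]
```

Held. I'll lift 15 mm to free the slot from the stud.

```bash
python3 -m inch '[0,0,0.3,0,0,0,-1, 0,0,0.6,0,0,0,-1, 0,0,0.9,0,0,0,-1, 0,0,1.2,0,0,0,-1, 0,0,1.5,0,0,0,-1]'
python3 - <<'E'
from h import *
st()
im=bot.capture("side")[:,:,::-1]; cv2.imwrite(f"pics/side30.png",im)
crop(im,220,90,380,250,4,"pics/s30.png")
E
```

```text
time: 56.3
tool_pos: [646.1, -17.1, 290.7]
tcp_rot: [-3.138, 0.003, 0.064]
contact_force: [1.5, 0.2, -4.3]
grip_width: 16.9
t 56.30 tcp [646.1 -17.1 290.7] rot [-3.138e+00  3.000e-03  6.400e-02] F [ 1.5  0.2 -4.3] w 16.9 q [-0.15  0.55  1.02  0.    1.57  1.36]
```

View pics/s30.png

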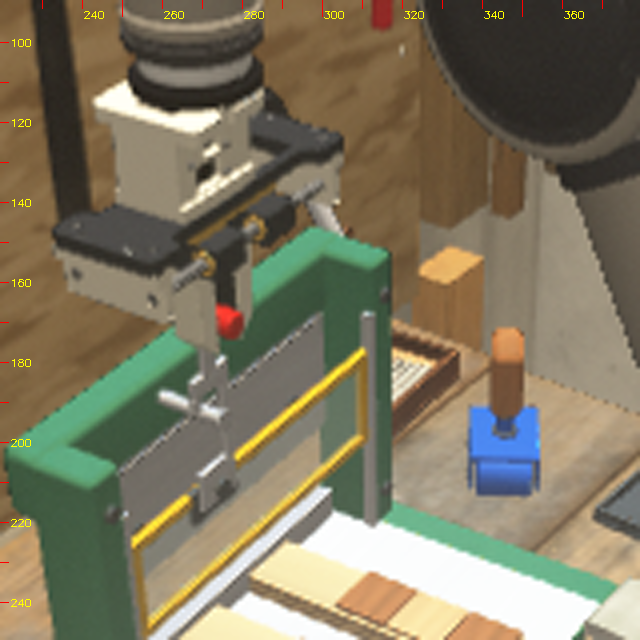

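The stud is clear below the lip at side (268,190). Now the reverse swing.

```bash
python3 -m inch '[0.04,-0.58,0,0,0,0,-1, 0.07,-1.16,-0.04,0,0,0,-1, 0.11,-1.74,-0.1,0,0,0,-1, 0.14,-2.32,-0.2,0,0,0,-1, 0.18,-2.89,-0.31,0,0,0,-1]'
python3 - <<'E'
from h import *
st()
im=bot.capture("side")[:,:,::-1]; cv2.imwrite(f"pics/side31.png",im)
crop(im,220,90,380,250,4,"pics/s31.png")
E
```

```text
time: 56.85
tool_pos: [648.1, -46.4, 288.0]
tcp_rot: [-3.138, 0.002, 0.064]
contact_force: [1.5, 3.2, -4.3]
grip_width: 17.3
t 56.85 tcp [648.1 -46.4 288. ] rot [-3.138e+00  2.000e-03  6.400e-02] F [ 1.5  3.2 -4.3] w 17.3 q [-0.19  0.55  1.02  0.    1.57  1.32]
```

View pics/s31.png

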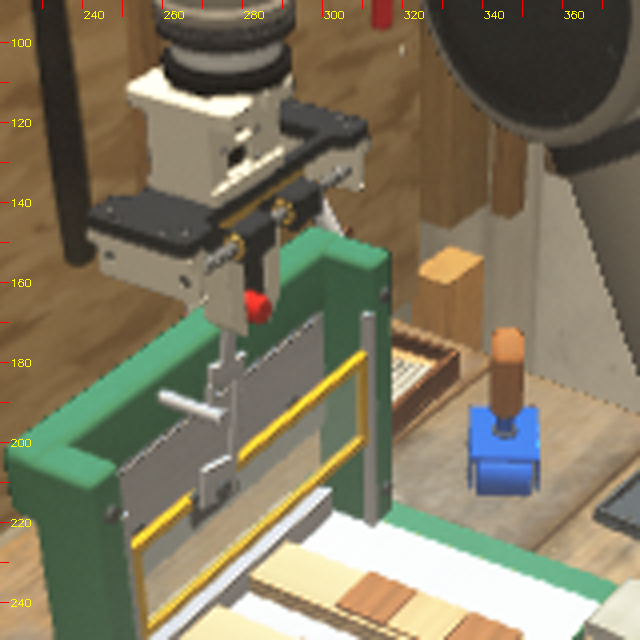

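The bar swings out freely. I'll finish the swing, then lower vertically at 50–60 mm/s.

```bash
python3 -m inch '[0.04,-0.57,-0.12,0,0,0,-1, 0.07,-1.13,-0.27,0,0,0,-1, 0.11,-1.68,-0.45,0,0,0,-1, 0.14,-2.22,-0.65,0,0,0,-1, 0.18,-2.75,-0.9,0,0,0,-1]'
python3 - <<'E'
from h import *
st()
im=bot.capture("side")[:,:,::-1]; cv2.imwrite(f"pics/side32.png",im)
crop(im,220,90,380,250,4,"pics/s32.png")
E
```

```text
time: 57.4
tool_pos: [650.0, -75.2, 278.6]
tcp_rot: [-3.138, 0.002, 0.063]
contact_force: [2.1, 4.4, -3.9]
grip_width: 17.0
t 57.40 tcp [650.  -75.2 278.6] rot [-3.138e+00  2.000e-03  6.300e-02] F [ 2.1  4.4 -3.9] w 17.0 q [-0.23  0.57  1.02  0.    1.56  1.27]
```

View pics/s32.png

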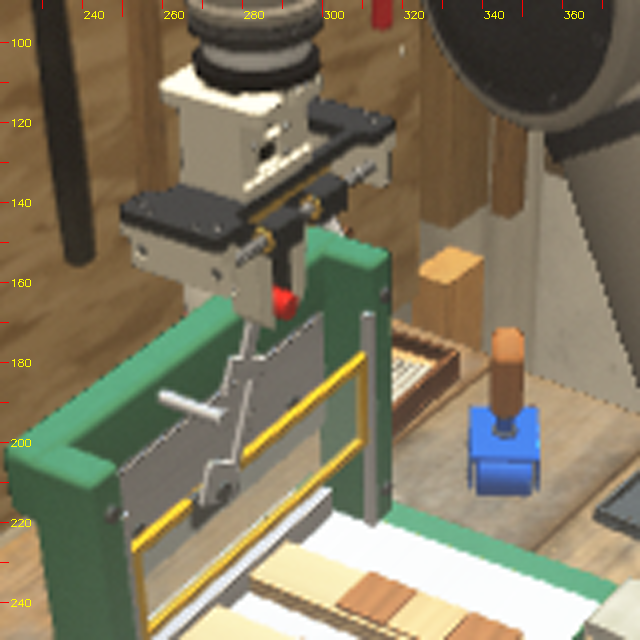

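```bash
python3 -m inch '[0,0,-0.4,0,0,0,-1, 0,0,-0.9,0,0,0,-1, 0,0,-1.4,0,0,0,-1, 0,0,-1.9,0,0,0,-1, 0,0,-2.4,0,0,0,-1]'; python3 -m inch '[0,0,-0.5,0,0,0,-1, 0,0,-1,0,0,0,-1, 0,0,-1.5,0,0,0,-1, 0,0,-2,0,0,0,-1, 0,0,-2.4,0,0,0,-1]'
python3 - <<'E'
from h import *
st()
im=bot.capture("side")[:,:,::-1]; cv2.imwrite(f"pics/side33.png",im)
crop(im,220,110,380,270,4,"pics/s33.png")
E
```

```text
time: 57.95
tool_pos: [650.0, -75.1, 253.7]
tcp_rot: [-3.137, 0.002, 0.063]
contact_force: [2.2, 5.2, -3.6]
grip_width: 17.4
time: 58.45
tool_pos: [650.0, -75.1, 229.2]
tcp_rot: [-3.136, 0.003, 0.063]
contact_force: [2.0, 4.5, -3.7]
grip_width: 17.2
t 58.45 tcp [650.  -75.1 229.2] rot [-3.136e+00  3.000e-03  6.300e-02] F [ 2.   4.5 -3.7] w 17.2 q [-0.23  0.59  1.12  0.    1.44  1.27]
```

View pics/s33.png

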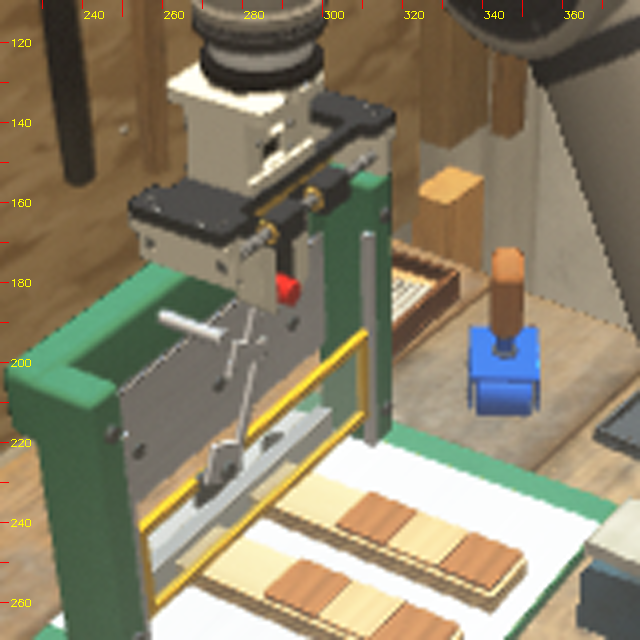

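The guard is about 16 mm above the planks. I'll lower it slowly until they carry it.

```bash
python3 -m inch '[0,0,-0.25,0,0,0,-1, 0,0,-0.5,0,0,0,-1, 0,0,-0.75,0,0,0,-1, 0,0,-1,0,0,0,-1, 0,0,-1.2,0,0,0,-1]'; python3 -m inch '[0,0,-0.1,0,0,0,-1, 0,0,-0.2,0,0,0,-1, 0,0,-0.3,0,0,0,-1, 0,0,-0.4,0,0,0,-1, 0,0,-0.4,0,0,0,-1]'; python3 -c "from h import *;st()"
```

```text
time: 59.0
tool_pos: [650.2, -75.3, 217.8]
tcp_rot: [-3.137, 0.002, 0.063]
contact_force: [-2.7, 5.1, 9.9]
grip_width: 17.3
time: 59.5
tool_pos: [650.4, -75.3, 217.7]
tcp_rot: [-3.138, -0.002, 0.063]
contact_force: [-5.7, 6.0, 13.4]
grip_width: 16.9
t 59.50 tcp [650.4 -75.3 217.7] rot [-3.138e+00 -2.000e-03  6.300e-02] F [-5.7  6.  13.4] w 16.9 q [-0.23  0.59  1.14  0.    1.41  1.27]
```

Contact came at TCP 217.7, a few mm higher than expected. I'll look before letting go.

Run:
```python
from h import *
im=bot.capture("side")[:,:,::-1]; cv2.imwrite(f"pics/side34.png",im)
crop(im,225,170,345,290,6,"pics/s34.png")
for g in (0,11,13,17,20):
    w1=W(-3.5,-138);w2=W(-3.5,138)
    print(g,proj("side",[[*w1,25+g],[*w1,105+g],[*w2,105+g],[*w2,25+g]]).round(1).tolist())
```

```text
0 [[313.1, 219.4], [312.8, 198.0], [255.6, 248.8], [258.3, 271.2]]
11 [[313.1, 216.5], [312.7, 195.0], [255.2, 245.6], [257.9, 268.2]]
13 [[313.0, 216.0], [312.7, 194.4], [255.2, 245.0], [257.9, 267.7]]
17 [[313.0, 215.0], [312.7, 193.3], [255.0, 243.8], [257.7, 266.6]]
20 [[313.0, 214.2], [312.7, 192.4], [254.9, 242.9], [257.6, 265.8]]
```

View pics/s34.png

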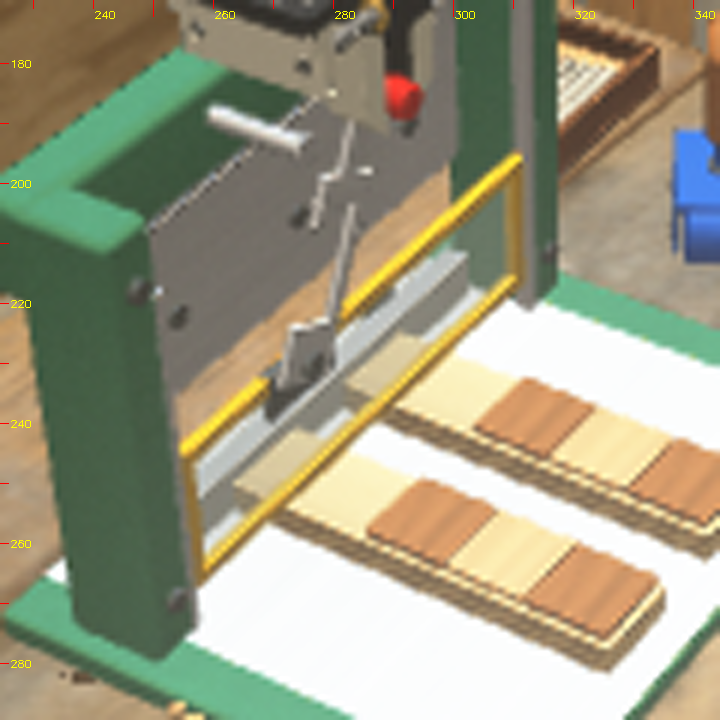

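The frame corner now sits at side (311,194.8), against 198.5 at the start. That is about 3.7 px, or 13 mm, so the guard rests on both planks. The extra height was rod slip in the fingers. I'll let go and rise straight up.

```bash
python3 -m inch '[0,0,0,0,0,0,-0.5, 0,0,0,0,0,0,-0.3, 0,0,0,0,0,0,-0.04, 0,0,0,0,0,0,-0.04, 0,0,0,0,0,0,-0.04]'; python3 -m inch '[0,0,1,0,0,0,-0.04, 0,0,3,0,0,0,-0.04, 0,0,6,0,0,0,-0.04, 0,0,10,0,0,0,-0.04, 0,0,14,0,0,0,-0.04]'; python3 -m inch '[-3,-3,2,0,0,0,-0.04, -6,-6,2,0,0,0,-0.04, -9,-9,2,0,0,0,-0.04, -12,-12,2,0,0,0,-0.04, -15,-15,2,0,0,0,-0.04]';  python3 - <<'E'
from h import *
st()
for p in ("side","top"):
    im=bot.capture(p)[:,:,::-1]; cv2.imwrite(f"pics/{p}35.png",im)
crop(cv2.imread("pics/side35.png"),220,140,420,300,4,"pics/s35.png")
crop(cv2.imread("pics/top35.png"),265,140,480,320,3.6,"pics/t35.png")
E
```

```text
time: 60.05
tool_pos: [650.3, -75.7, 217.3]
tcp_rot: [-3.138, -0.001, 0.063]
contact_force: [0.0, 0.7, 0.4]
grip_width: 43.8
time: 60.55
tool_pos: [649.9, -75.7, 359.3]
tcp_rot: [-3.138, -0.001, 0.063]
contact_force: [1.6, 0.6, 0.1]
grip_width: 43.8
time: 61.05
tool_pos: [498.5, -226.7, 380.1]
tcp_rot: [-3.139, -0.002, 0.063]
contact_force: [0.6, -0.3, 0.3]
grip_width: 44.7
t 61.05 tcp [ 498.5 -226.7  380.1] rot [-3.139e+00 -2.000e-03  6.300e-02] F [ 0.6 -0.3  0.3] w 44.7 q [-0.57  0.32  1.14  0.    1.68  0.94]
```

View pics/s35.png

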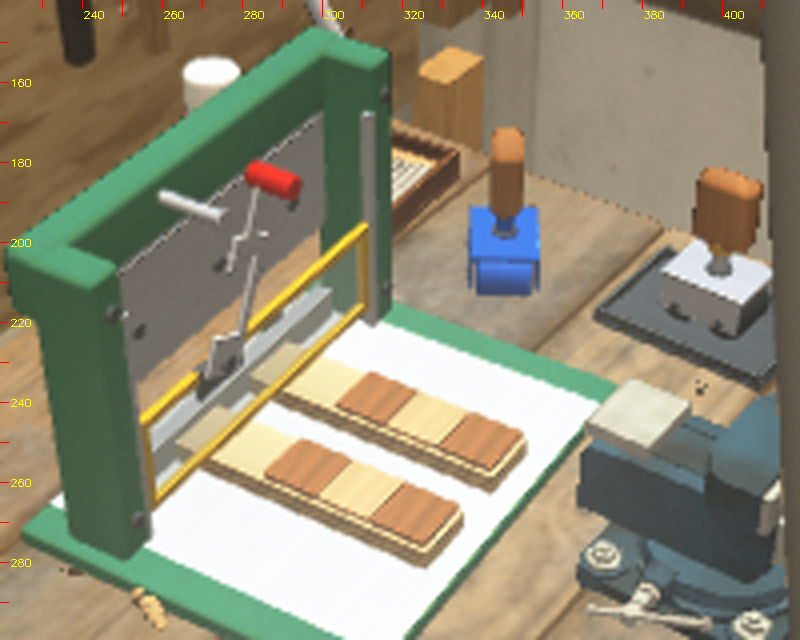

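View pics/t35.png

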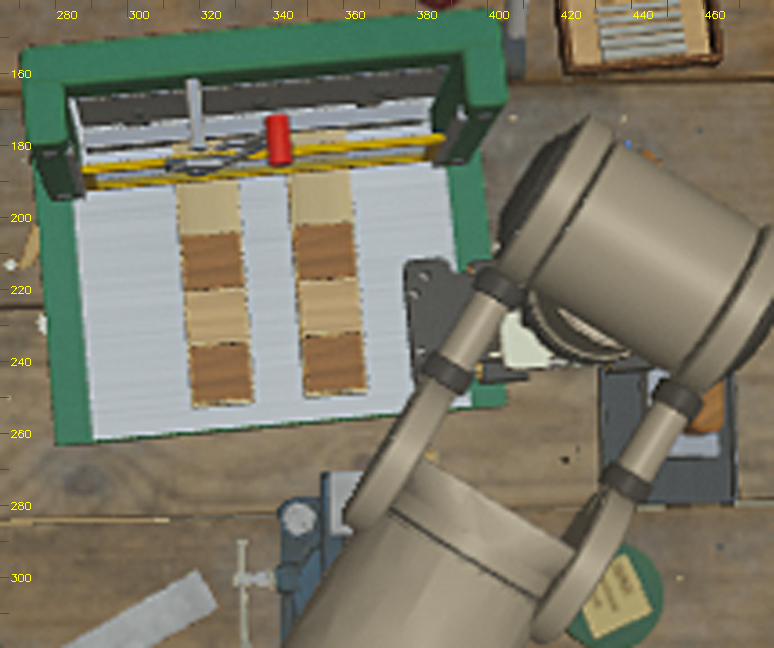

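Everything appears in place. As last checks, I'll measure the guard height from the yellow frame against the g = 0 and hung pictures, plus the plank tails and the roller.

Run:
```python
from h import *
def yel(n):
    im=cv2.imread(n).astype(float); return np.clip(np.minimum(im[:,:,2],im[:,:,1]-0)-im[:,:,0]-60,0,None)
def pos(Y,u,lo,hi):
    c=Y[lo:hi,u]; return (c*np.arange(lo,hi)).sum()/c.sum() if c.sum()>30 else np.nan
a,m,b=yel("pics/side0.png"),yel("pics/side35.png"),yel("pics/side7.png")
# top bar of the frame near right end columns 292..308
def proj_g(u,g):
    # row of top bar at column u: interpolate between frame ends
    P=proj("side",[[*W(-3.5,y),103+g] for y in np.linspace(138,-138,200)]); return np.interp(u,P[:,0],P[:,1])
for u in range(294,309,2):
    r=[]
    for Y,g in ((a,0),(m,13),(b,62)):
        v=proj_g(u,g); r.append(pos(Y,u,int(v)-5,int(v)+7))
    print(u,np.round(r,2),"g est",round(62*(r[0]-r[1])/(r[0]-r[2]),1))
T=lambda x,y:(265+x/3.6-.5,140+y/3.6-.5)
for c in ((193,406),(253,402),(305,396),(366,391)): print("tail",L(onz("top",*T(*c),38)).round(1))
t=cv2.imread("pics/top28.png")
for x,y in ((180,320),(258,320),(258,428),(180,427)): print("truck",onz("top",400+x/4-.5,160+y/4-.5,50).round(1))
```

```text
294 [214.29 210.21 195.49] g est 13.4
296 [212.26 208.43 193.88] g est 12.9
298 [210.49 206.69 192.25] g est 12.9
300 [208.72 205.15 190.48] g est 12.1
302 [207.09 203.24 188.84] g est 13.1
304 [205.29 201.47 187.17] g est 13.1
306 [203.37 199.69 185.43] g est 12.7
308 [201.45 198.11 183.77] g est 11.7
tail [-181.    68.8]
tail [-182.    21.9]
tail [-180.8  -19. ]
tail [-181.1  -66.9]
truck [ 506.  -368.1   50. ]
truck [ 504.7 -424.1   50. ]
truck [ 428.4 -420.5   50. ]
truck [ 430.7 -364.8   50. ]
```

The guard reads 12.8 mm (under 16.5). The tails are at -181 (within 8 mm of the stop). The roller is about 4 mm from the tray middle. Handing in.

```bash
python3 -c "
from plant import bot
print(bot.close_job())"
```

```text
the job is handed in; nothing more can be done
None
```

I finished every step of the task and handed the job in at about 61 s of the 210 s allowed. The hand-in gives no verdict, so the results below are my own measurements.

**What I did**
- **Guard:** I lifted it by the red handle and hung the slotted bar on the stud.
- **Planks:** only two were on the mat. I laid both on the bed and slid each to the back stop until it pushed back.
- **Rolling:** I rolled each plank forward, back and forward again. The tool read 7–10 N upward, which I work out as 12–15 N on the plank, under the 30 N limit and with the neck not bottomed.
- **Finish:** I stood the roller back in its tray, unhooked the guard, lowered it onto the planks and let go.

**Last checks, from the pictures**
- **Guard height:** about 12.8 mm (limit 16.5).
- **Plank tails:** about 181 mm from the trimmer's origin, where 180 is seated and 188 is the limit. They were square within about 0.02 rad.
- **Lamellas:** all six dropped about 3 mm, while the bare ends did not shift.
- **Roller:** upright, about 4 mm from the tray's middle.
- **Contact:** nothing was touching the robot.

**Where readings disagreed**
- The side camera read 6–12 mm off in y, so I used the top camera. It agreed with the self-centred grips on the planks to about 2 mm.
- When lowering the guard, the tool stopped a few mm higher than expected. I put this down to the rod slipping in the fingers, because the frame in the picture showed the guard resting on the planks.
- The tool briefly read 43 N when plank 2 touched the bed. It came through the fingers and was well under the 120 N wrist limit.

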